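# Draw the caller's microphone from its charger and hold it up to the caller

### The job

Take the cordless microphone with the red ring by its black handle, fingers off the round grille, and draw it straight up out of its charging well, without dragging the free-turning turntable round under it or unseating the blue-ringed microphone. Then tip it about 45 degrees so that the grille leans towards the red chair, and hold it up for a caller sitting there: grille straight in front of that chair, about 34 cm above the table top and 15 cm in from the table's far edge. Finish while still holding it there, steady, with nothing put down, and leave the mug, the bottle and the two daubers where they stand.

Things in the scene. Friction and masses are not known exactly. Their poses are not given: they have to be found in the camera images.
- mic_red_mid (a point): Cordless microphone with red rings, 239 mm long, ~0.26 kg; point on its axis 100 mm above its foot, z along the axis to the grille. Starts upright, foot on the floor of a 38 mm deep well. Tail 28 mm thick up to 46 mm from the foot, straight handle 31 mm thick from 46 to 160 mm (grip at 65 to 115), then a cone to 41 mm at 188 mm. Balances about 110 mm from the foot. Red and blue may swap wells.
- mic_red_tail (a point): Centre of the foot (lower end) of the red-ringed microphone, 100 mm below point mic_red_mid along its axis.
- mic_red_grille: Round steel-mesh grille of the red-ringed microphone, a ball 48 mm across; origin at its centre, 215 mm from the foot. Not to be touched by the fingers.
- mic_blue_mid (a point): The same kind of microphone with blue rings, in the other well; point on its axis, 100 mm above its foot; z along its axis to the grille. It stays in its well.
- dock_top (a point): Middle of the top of the black two-well charger (74 x 176 x 44 mm) fixed on the turntable, 72 mm above the table. z up; y along the line of wells, which lie 55 mm either side; x points away from the robot within 30 degrees. Wells 31 mm wide, 38 mm deep. The turntable (300 mm across, top 28 mm up) also carries a low pad on the robot's side and a 20 mm high dish of balls on the far side.
- turntable (a joint): Angle of the wooden turntable from where it stood at the start, in rad, counter-clockwise from above; it turns freely on a vertical axis through dock_top and has almost no friction.
- speak_spot (a point): Point in empty air where the grille belongs: straight in front of the red padded chair that stands beyond the table, 340 mm above the table, some 15 cm in from its far edge, 22 cm before the mouth of a caller sitting there. x points horizontally towards the chair's back; z up. The chair's back reaches 125 mm above the table. The red chair is at the left or right place, the grey one at the other.
- mug_mid (a point): Blue mug, 82 mm across, 95 mm high; its centre, half-way up. Stays put.
- bottle_mid (a point): Green glass bottle, 64 mm across, 200 mm high; its centre, half-way up. Stays put.
- dauber_green_mid (a point): Ink dauber (a stubby marker bottle), white with a green cap, 36 mm across, 110 mm high; its centre, half-way up. Stays put.
- dauber_orange_mid (a point): Ink dauber with an orange cap, 36 mm across, 110 mm high; its centre, half-way up. Stays put.

How it is judged:
On the way:
1. the red-ringed microphone is drawn up out of its well, still upright and held by the fingers (height (world z) of mic_red_tail above 0.08 m and angle between mic_red_mid's own z axis and vertical below 0.35 rad and contact force between the fingers and mic_red above 1 N), for 0.1 s.
At the end, for the whole second after the job is handed in: Red mic gripped and still, foot over 12 cm up, off the turntable; axis 30 to 70 deg from upright and within 56 deg of the red chair's fore-and-aft line, foot on the robot's side; grille centre within 12 cm of speak_spot; blue mic still in its well (tilt under 11 deg, raised under 10 mm) (angle between mic_red_mid's own z axis and vertical between 0.52 and 1.22 rad and angle between the z axis of mic_red_mid and the x axis of speak_spot, either way round below 0.98 rad and x of mic_red_tail in the frame of speak_spot below 0 m and distance between mic_red_grille and speak_spot below 0.12 m and height (world z) of mic_red_tail above 0.12 m and contact force between the fingers and mic_red above 1 N and contact force between mic_red and turntable below 0.1 N and linear speed of mic_red below 0.03 m/s and angular speed of mic_red below 0.2 rad/s and angle between mic_blue_mid's own z axis and vertical below 0.2 rad and height (world z) of mic_blue_mid below 0.145 m); the arm keeps its last pose, push and grip.
It fails at once if the fingers grip or press the grille of the red-ringed microphone (over 2 N) (contact force between the fingers and mic_red_grille above 2 N).
It fails at once if the turntable is dragged round by more than 20 degrees (value of joint turntable above 0.35 rad or value of joint turntable below -0.35 rad).
It fails at once if the blue-ringed microphone is lifted or tipped in its well (angle between mic_blue_mid's own z axis and vertical above 0.3 rad or height (world z) of mic_blue_mid above 0.155 m).
It fails at once if the red-ringed microphone is dropped or laid on the table (contact force between mic_red and table above 0.5 N).
It fails at once if the mug, the bottle or a dauber is pushed more than 3 cm (distance of any of mug_mid, bottle_mid, dauber_green_mid, dauber_orange_mid from where it was at the start of the episode above 0.03 m).
It also fails if it takes over 42 s, if anything falls off the work surface, if the arm or the gripper's body presses on something with over 40 N, if the wrist force passes 120 N, or if a joint passes its speed limit or range.

### The arm

A 7-joint arm with a two-finger parallel gripper is mounted at the origin on the work surface. World frame = base frame: x ahead of the robot, y to its left, z up, the work surface at z = 0. Lengths are in m, angles in rad, forces in N, time in s.
With the tool pointing down it reaches from about 0.425 to 0.875 m from the base axis. Payload 4.7 kg.
Tool frame: the origin (TCP) lies at the very end of the fingers, on their centre line; the grasp point (between the pads) lies 19 mm behind it (arm.grip_depth is the distance from the TCP to the grasp point, in m); z points along the fingers, x is the direction in which the jaws open and shut, and the axes are right-handed (so a half turn about z gives the same grasp; the last joint's range is limited). The gripper opens to 85 mm and grips with 20 to 120 N. Pads are 22 mm wide; open, the fingers measure 114 mm over their backs; the gripper's body (76 mm by 85 mm) begins 54 mm behind the grasp point. The pads swing forward as they close: fully open they stand 13 mm farther back than shut.
Start: joints at [1.324, 0.321, -0.07, 1.45, 0.023, 1.371, -0.057], TCP at [0.168, -0.628, 0.203] pointing down, gripper open.
Joint ranges: [-2.86, 2.86], [-0.3, 2.09], [-1.38, 1.24], [0.06, 2.45], [-1.56, 4.7], [0.09, 2.05], [-2.69, 2.69]. Speed limits (rad/s): [2.57, 2.57, 3.14, 3.14, 3.14, 3.14, 3.14].

### API

Orientations are given as a unit quaternion [x, y, z, w].
In Python, from workcell import arm gives the robot as it stands.
- The arm moves only by the tool servo_tool, never from a script. Its argument "motion" is a list that holds one entry, the list of rows, each a list of 5 numbers: the shift along the world's x, y, z in units of 60 mm (1.0 is 60 mm), then the turn about the world's z in degrees, then the opening, from -1 (shut) to 1 (fully open). A call has 1 to 20 rows; each row shifts and turns the commanded pose from where the row before left it; what a row does not reach is not made up. A row lasts 1/8 s, in which the tool goes at most 62.5 mm and 10.7 degrees, less where a joint would pass 70% of its speed; a pose out of reach is approached as far as the arm can. A call is refused whole if a number of a shift passes 1 or a number of a turn 10.7, either way. A call with a gripper value outside its range is refused whole. The fingers move at their own pace and stop on an object; the grip force is fixed at half the most. Time passes only in rows, so rows that do not move let the fingers close. It gives the time, the measured TCP pose, the force and the opening at its end, in the units of the state.
- arm.get_obs(): the state, without advancing time (a new reading comes with each control period).
- arm.snapshot(name): name is "side" or "top" or "wrist"; returns the picture (420x560x3 uint8, red, green, blue); there is no depth.
- arm.camera_info(name): a dict with "fx", "fy", "cx", "cy" (pixels), "R" (3x3) and "t" (3): a world point X has camera coordinates R X + t; the wrist camera has in their place "tool_from_camera" (4x4, takes a point from camera to tool coordinates, whose origin is the TCP and whose axes are the tool frame's). Camera axes: x right, y down, z forward; pixel columns grow to the right and rows downward; lengths in m; the calibration is good to about 2 mm. A picture is of the moment at which its call begins: read the wrist's pose just before it. camera_info takes no time and is no camera call.
- arm.sign_off(): hands the job in, once; it reports no verdict.
The state is a dict: "time": time; "joint_positions": joint angles; "dq": joint speeds; "effort": joint torques, N m; "tool_pos": TCP position; "eef_rot": TCP orientation; "ft_force": force on the tool from outside, world axes, zero at the start; "moment": the same for the moment, N m; "gripper_width": finger opening in m.
Only numpy, scipy, OpenCV 4.12 (cv2) and the standard library are available. Lean on these libraries where they do the work, as an engineer would, in place of code of your own. Each camera call takes 0.05 s, during which the arm holds its last target.

## Working session

There is one attempt and no reset: what is moved stays moved. The work goes in short steps, Python scripts to look and compute and a tool call to move; the robot and the scene stay as the last step left them, time stands still between calls to the robot, and variables do not carry over. Pictures are saved under pics/ and viewed, and the job is handed in when it is done.

Besides the shell and the picture viewer there is one more tool, called after "Request:" by a JSON object that holds its "name" and its "arguments". servo_tool: Moves the arm, as the interface text tells. Its arguments: {"type":"object","properties":{"motion":{"type":"array","items":{"type":"array","items":{"type":"array","items":{"type":"number"}}}}},"required":["motion"]}

```bash
ls -la; mkdir -p pics; python3 - <<'E'
from workcell import arm
import cv2,numpy as np
o=arm.get_obs(); print(o)
print([a for a in dir(arm) if a[0]!='_'])
for n in("side","top","wrist"):
    print(n,arm.camera_info(n))
    cv2.imwrite(f"pics/a_{n}.png",arm.snapshot(n)[:,:,::-1])
E
```

```text
total 12
drwxr-xr-x  3 agent agent 4096 Dec  6 05:40 .
drwxr-xr-x 23 root  root  4096 Dec  6 05:40 ..
drwxr-xr-x  2 agent agent 4096 Dec  6 05:40 pics
{'time': 0.0, 'joint_positions': array([ 1.32406419,  0.32183806, -0.07004612,  1.45164658,  0.02261211,
        1.37080203, -0.05688089]), 'dq': array([ 2.87463023e-04,  1.83878270e-03, -1.92028857e-03,  2.72376986e-05,
        7.49736709e-05, -1.76066980e-04,  2.84225475e-04]), 'effort': array([ 1.53792412e-04, -4.93579173e+01, -3.82156866e-01, -3.14330041e+01,
        1.30008810e-02,  1.15783507e-02,  3.15287969e-05]), 'tool_pos': array([ 0.16739734, -0.62747436,  0.20182774]), 'eef_rot': array([ 7.93062992e-01, -6.09138884e-01, -7.91889837e-04, -5.31877074e-04]), 'ft_force': array([-0.02550972,  0.55865304,  0.53148401]), 'moment': array([ 0.01328245, -0.02924847,  0.0316077 ]), 'gripper_width': 0.08526263690676279}
['MotionError', 'camera_info', 'get_obs', 'grip_depth', 'sign_off', 'snapshot']
side {'fx': 540.3480276891096, 'fy': 540.3480276891096, 'cx': 266.81530608297703, 'cy': 208.8658754131356, 'R': array([[ 0.91928746, -0.393
[... 251 characters left out ...]
, 'cy': 211.64925724620014, 'R': array([[ 0.01796172, -0.99968131, -0.01773833],
       [-0.99676852, -0.0165145 , -0.07861163],
       [ 0.07829363,  0.01909301, -0.99674749]]), 't': array([0.10372125, 0.55104031, 1.4767516 ])}
wrist {'fx': 307.76951177314436, 'fy': 307.76951177314436, 'cx': 275.87522804449003, 'cy': 209.9758836614489, 'tool_from_camera': array([[ 9.99999444e-01, -1.05193355e-03,  7.99375729e-05,
        -9.51621921e-04],
       [ 9.93298978e-04,  9.64364923e-01,  2.64573823e-01,
        -6.62198481e-02],
       [-3.55403071e-04, -2.64573596e-01,  9.64365432e-01,
        -1.70301882e-01],
       [ 0.00000000e+00,  0.00000000e+00,  0.00000000e+00,
         1.00000000e+00]])}
```

View pics/a_side.png

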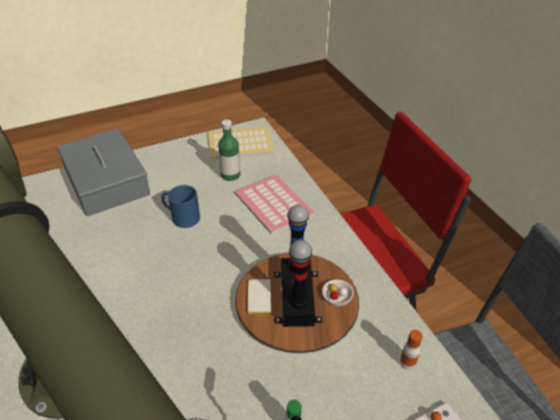

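View pics/a_top.png

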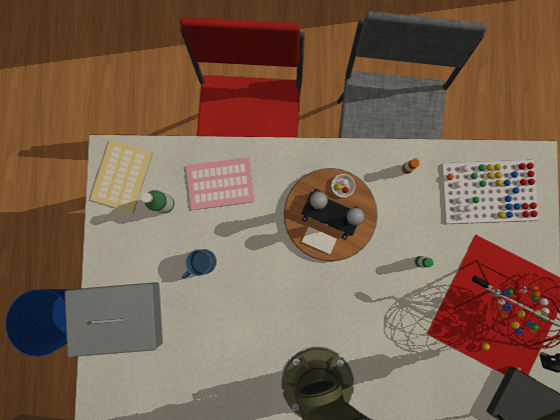

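View pics/a_wrist.png

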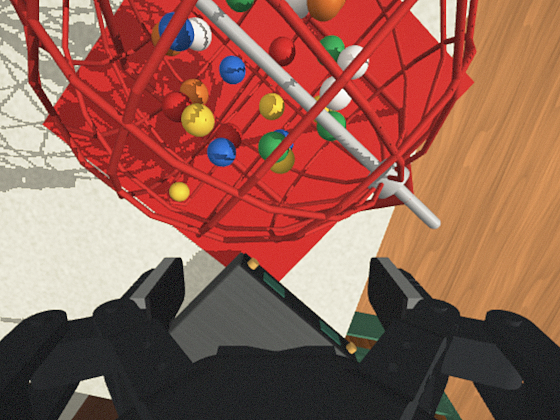

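```bash
cat > h.py <<'E'
import numpy as np, cv2
from workcell import arm
def ray(n,u,v):
    c=arm.camera_info(n); R=c['R'];t=c['t']
    return -R.T@t, R.T@np.array([(u-c['cx'])/c['fx'],(v-c['cy'])/c['fy'],1.])
def onz(n,u,v,z):
    o,d=ray(n,u,v); return o+d*(z-o[2])/d[2]
def two(a,ua,b,ub):
    o1,d1=ray(a,*ua);o2,d2=ray(b,*ub)
    A=np.array([d1,-d2]).T; s=np.linalg.lstsq(A,o2-o1,rcond=None)[0]
    p,q=o1+d1*s[0],o2+d2*s[1]; return (p+q)/2,np.linalg.norm(p-q)
def proj(n,X):
    c=arm.camera_info(n); p=c['R']@np.array(X)+c['t']; return c['fx']*p[0]/p[2]+c['cx'],c['fy']*p[1]/p[2]+c['cy']
E
python3 - <<'E'
from h import *
np.set_printoptions(precision=3,suppress=True)
for n in("side","top"):
    im=cv2.imread(f"pics/a_{n}.png");cv2.imwrite(f"pics/b_{n}.png",cv2.resize(im[130:310,190:460] if n=="top" else im[190:370,200:470],None,fx=2.9,fy=2.9,interpolation=cv2.INTER_CUBIC))
print("cams",ray("top",0,0)[0],ray("side",0,0)[0])
print("red",two("top",(355,216),"side",(300,250)),onz("top",355,216,.249))
print("blue",two("top",(318,200),"side",(298,215)),onz("top",318,200,.249))
print("turntable",onz("top",331,214,.028))
for n,u,v,z in[("edgeL",90,135,0),("edgeR",555,140,0),("edgeM",250,136,0),("edgeM2",395,137,0),("mug",202,261,.09),("bottle",146,197,.2),("dg",430,262,.1),("do",415,162,.1),("chair L",183,20,.125),("chairR",302,25,.125),("seatL",197,135,-.2),("seatR",299,135,-.2),("grey",370,12,.125),("grey",484,25,.125)]:
    print(n,onz("top",u,v,z))
E
```

```text
cams [0.432 0.085 1.517] [ 0.163 -0.777  1.078]
red (array([ 0.522, -0.085,  0.251]), np.float64(0.0012557628582373491)) [ 0.523 -0.086  0.249]
blue (array([0.565, 0.016, 0.248]), np.float64(1.4282804350840399e-05)) [0.565 0.016 0.249]
turntable [ 0.544 -0.038  0.028]
edgeL [0.799 0.772 0.   ]
edgeR [ 0.803 -0.777  0.   ]
edgeM [0.803 0.233 0.   ]
edgeM2 [ 0.806 -0.251  0.   ]
mug [0.387 0.363 0.09 ]
bottle [0.571 0.509 0.2  ]
dg [ 0.397 -0.334  0.1  ]
do [ 0.704 -0.29   0.1  ]
chair L [1.14  0.44  0.125]
chairR [1.127 0.066 0.125]
seatL [ 0.853  0.454 -0.2  ]
seatR [ 0.858  0.067 -0.2  ]
grey [ 1.171 -0.146  0.125]
grey [ 1.132 -0.498  0.125]
```

```bash
python3 -c "print(1)"
```

```text
1
```

View pics/b_side.png

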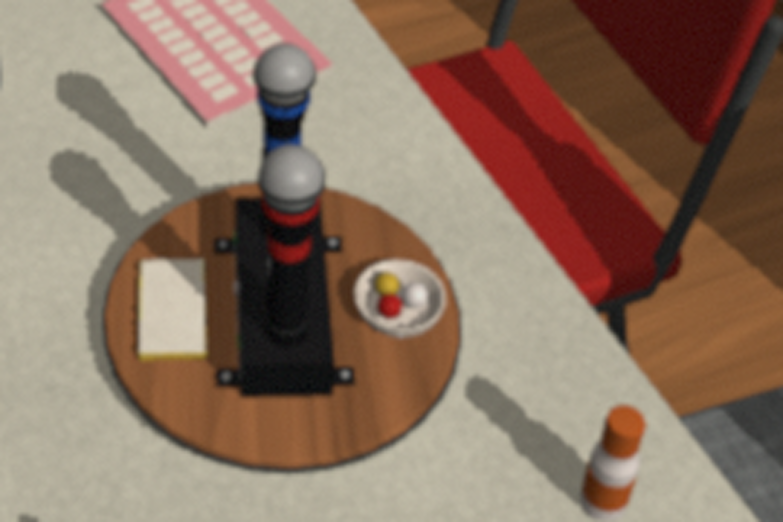

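View pics/b_top.png

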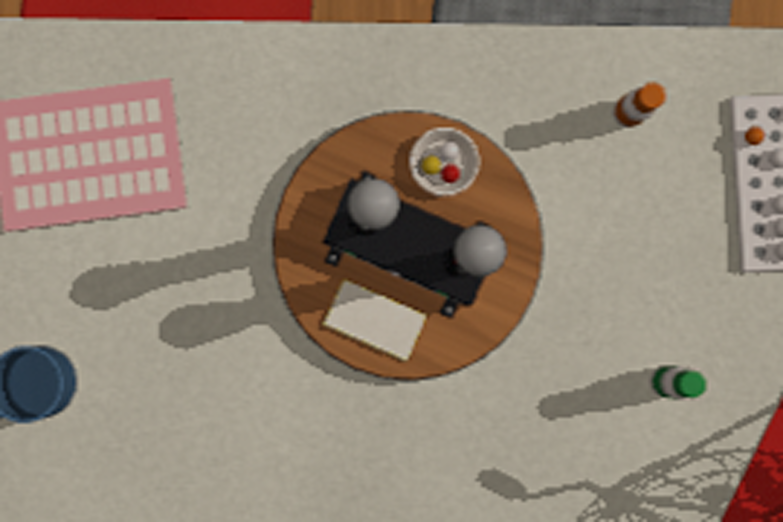

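Request:
{"name": "servo_tool", "arguments": {"motion": [[[0, 0, 1, 0, 1], [0, 0, 1, 0, 1], [0, 0, 1, 0, 1], [0, 0, 1, 0, 1], [0, 0, 1, 0, 1], [0, 0, 1, 0, 1]]]}}

```text
time: 0.9
tool_pos: [0.1676, -0.6216, 0.5434]
eef_rot: [0.794, -0.607, 0.013, 0.008]
ft_force: [-9.1, 27.3, -2.6]
gripper_width: 0.0854
```

```bash
cat > s.py <<'E'
from h import *
from scipy.spatial.transform import Rotation as Ro
np.set_printoptions(precision=3,suppress=True)
o=arm.get_obs(); R=Ro.from_quat(o['eef_rot']).as_matrix()
print(o['time'],'q',o['joint_positions'],'p',o['tool_pos'],'z',R[:,2],'x',R[:,0],'F',o['ft_force'],'w',o['gripper_width'])
E
python3 s.py
```

```text
0.9 q [ 1.171  0.407  0.195  0.656 -0.091  2.054  0.   ] p [ 0.168 -0.622  0.543] z [ 0.01  -0.028 -1.   ] x [ 0.262 -0.965  0.03 ] F [-9.133 27.322 -2.614] w 0.0854448623977327
```

Request:
{"name": "servo_tool", "arguments": {"motion": [[[0, 0, 1, 0, 1], [0, 0, 1, 0, 1], [0, 0, 1, 0, 1]]]}}

```text
time: 1.27
tool_pos: [0.1585, -0.5915, 0.6232]
eef_rot: [0.791, -0.606, 0.066, 0.05]
ft_force: [0.0, 0.8, -0.4]
gripper_width: 0.0852
```

```bash
python3 s.py
```

```text
1.275 q [ 1.128  0.302  0.244  0.628 -0.091  2.053 -0.002] p [ 0.159 -0.591  0.623] z [ 0.044 -0.159 -0.986] x [ 0.256 -0.953  0.164] F [ 0.019  0.789 -0.418] w 0.08522117363295727
```

Request:
{"name": "servo_tool", "arguments": {"motion": [[[0, 0, 1, 0, 1], [0, 0, 1, 0, 1], [0, 0, 1, 0, 1], [0, 0, 1, 0, 1]]]}}

```text
time: 1.78
tool_pos: [0.1507, -0.5646, 0.7208]
eef_rot: [0.781, -0.6, 0.138, 0.106]
ft_force: [0.1, -0.3, 0.3]
gripper_width: 0.0853
```

```bash
python3 s.py
```

```text
1.775 q [ 1.071  0.228  0.324  0.519 -0.106  2.053 -0.002] p [ 0.151 -0.565  0.721] z [ 0.089 -0.332 -0.939] x [ 0.242 -0.907  0.344] F [ 0.067 -0.294  0.302] w 0.08532169078427593
```

Request:
{"name": "servo_tool", "arguments": {"motion": [[[0, 0, -1, 0, 1], [0, 0, -1, 0, 1]]]}}

```text
time: 2.02
tool_pos: [0.1502, -0.5666, 0.6114]
eef_rot: [0.78, -0.601, 0.14, 0.107]
ft_force: [0.4, -1.3, -0.0]
gripper_width: 0.0854
```

```bash
python3 s.py
```

```text
2.025 q [ 0.949  0.006  0.309  1.038  0.016  1.744 -0.05 ] p [ 0.15  -0.567  0.611] z [ 0.09  -0.336 -0.938] x [ 0.239 -0.907  0.347] F [ 0.382 -1.281 -0.011] w 0.08544603419856972
```

```bash
cat > fit.py <<'E'
import numpy as np, itertools
from scipy.spatial.transform import Rotation as Ro
from scipy.optimize import least_squares
D=[([1.324,.3218,-.07,1.4516,.0226,1.3708,-.0569],[.1674,-.6275,.2018],[ .79306,-.60914,-.0008,-.0005]),
([1.171,.407,.195,.656,-.091,2.054,0],[.1676,-.6216,.5434],[.794,-.607,.013,.008]),
([1.128,.302,.244,.628,-.091,2.053,-.002],[.1585,-.5915,.6232],[.791,-.606,.066,.05]),
([1.071,.228,.324,.519,-.106,2.053,-.002],[.1507,-.5646,.7208],[.781,-.6,.138,.106]),
([.949,.006,.309,1.038,.016,1.744,-.05],[.1502,-.5666,.6114],[.78,-.601,.14,.107])]
def fk(q,P,s):
    h,a,b,c,ea,eb,o1,o7=P
    z=lambda t:Ro.from_euler('z',t); y=lambda t:Ro.from_euler('y',t)
    R=z(s[0]*q[0]+o1)*y(q[1]); p=np.array([0,0,h])
    R=R*z(s[1]*q[2]); p=p+R.apply([ea,0,a]); R=R*y(q[3]); p=p+R.apply([eb,0,b])
    R=R*z(s[2]*q[4])*y(q[5]); p=p+R.apply([0,0,c]) ; R=R*z(s[3]*q[6]+o7)
    return p,R
if __name__=="__main__":
  for s in itertools.product([1,-1],repeat=4):
    best=None
    for o1 in(0,np.pi,1.57,-1.57):
     for o7 in(0,np.pi,1.57,-1.57):
      def f(P):
        r=[]
        for q,p,qu in D:
            pp,R=fk(q,P,s); r+=list((pp-p)*3); r+=list((R.inv()*Ro.from_quat(qu)).as_rotvec())
        r+=list((P[4:6])*.01)
        return r
      S=least_squares(f,[.3,.4,.4,.25,0,0,o1,o7])
      if best is None or S.cost<best.cost: best=S
    print(s,round(best.cost,6),best.x.round(3))
E
python3 fit.py
```

```text
(1, 1, 1, 1) 0.000267 [0.263 0.446 0.513 0.373 0.008 0.006 3.704 3.18 ]
(1, 1, 1, -1) 0.005986 [0.263 0.446 0.513 0.373 0.008 0.006 3.704 3.136]
(1, 1, -1, 1) 0.061834 [ 0.233  0.172  0.495 -0.047  0.13   0.1    3.679  3.21 ]
(1, 1, -1, -1) 0.078357 [ 0.233  0.172  0.495 -0.047  0.13   0.1    3.679 -3.118]
(1, -1, 1, 1) 0.738947 [ 0.128  0.088  0.471 -0.352  0.158  0.209 -2.318 -3.205]
(1, -1, 1, -1) 0.712435 [ 0.128  0.088  0.471 -0.352  0.158  0.209 -2.318 -3.249]
(1, -1, -1, 1) 0.649911 [ 0.117  0.789  0.514  0.615 -0.137 -0.014  3.937  3.105]
(1, -1, -1, -1) 0.634215 [ 0.117  0.789  0.514  0.615 -0.137 -0.014  3.937  3.06 ]
(-1, 1, 1, 1) 0.641959 [ 0.116  0.782  0.514  0.604 -0.134 -0.011 -0.273  3.222]
(-1, 1, 1, -1) 0.656736 [ 0.116  0.782  0.514  0.603 -0.134 -0.011 -0.273 -3.106]
(-1, 1, -1, 1) 0.71767 [ 0.126  0.099  0.471 -0.339  0.154  0.206 -0.302  3.248]
(-1, 1, -1, -1) 0.743262 [ 0.126  0.099  0.471 -0.339  0.154  0.206 -0.302  3.204]
(-1, -1, 1, 1) 0.082203 [ 0.232  0.164  0.494 -0.059  0.133  0.102 -0.015  3.117]
(-1, -1, 1, -1) 0.06476 [ 0.232  0.164  0.494 -0.059  0.133  0.102 -0.015  3.072]
(-1, -1, -1, 1) 0.006896 [ 2.620e-01  4.560e-01  5.140e-01  3.860e-01  4.000e-03  3.000e-03
 -4.100e-02  3.146e+00]
(-1, -1, -1, -1) 0.000258 [ 2.620e-01  4.560e-01  5.140e-01  3.870e-01  4.000e-03  3.000e-03
 -4.100e-02 -3.182e+00]
```

```bash
cat > plan.py <<'E'
from fit import *
s=(-1,-1,-1,-1)
def fk2(q,P):
    h,a,b,c,ea,eb,o7,fa,fb,fs=P
    z=lambda t:Ro.from_euler('z',t); y=lambda t:Ro.from_euler('y',t)
    R=z(-q[0])*y(q[1]); p=np.array([0,0,h])+z(-q[0]).apply([0,fs,0])
    R=R*z(-q[2]); p=p+R.apply([ea,fa,a]); R=R*y(q[3]); p=p+R.apply([eb,fb,b])
    R=R*z(-q[4])*y(q[5]); p=p+R.apply([0,0,c]) ; R=R*z(-q[6]+o7)
    return p,R
def fit2():
    def f(P):
        r=[]
        for q,p,qu in D:
            pp,R=fk2(q,P); r+=list((pp-p)*3); r+=list((R.inv()*Ro.from_quat(qu)).as_rotvec())
        return r+list(P[4:6]*.01)+list(P[7:]*.01)
    S=least_squares(f,[.26,.45,.51,.38,0,0,np.pi,0,0,0]); return S
S=fit2(); P=S.x
lo=np.array([-2.86,-.3,-1.38,.06,-1.56,.09,-2.69])+.02; hi=np.array([2.86,2.09,1.24,2.45,4.7,2.05,2.69])-.02
def ik(p,R,tries=25,rng=np.random.default_rng(0),q0=None):
    best=None
    for k in range(tries):
        x0=rng.uniform(lo,hi) if q0 is None or k else np.clip(q0,lo,hi)
        f=lambda q:(lambda r:np.r_[(r[0]-p)*3,(r[1].inv()*R).as_rotvec()])(fk2(q,P))
        r=least_squares(f,x0,bounds=(lo,hi),max_nfev=60)
        if best is None or r.cost<best.cost: best=r
        if best.cost<1e-6: break
    return best
def toolR(psi,pitch,flip=0): # pitch: 0 = down, 90 = horizontal
    z=np.array([np.sin(pitch)*np.cos(psi),np.sin(pitch)*np.sin(psi),-np.cos(pitch)])
    x=np.array([-np.sin(psi),np.cos(psi),0])*(-1 if flip else 1); return Ro.from_matrix(np.c_[x,np.cross(z,x),z])
if __name__=="__main__":
    np.set_printoptions(precision=3,suppress=True)
    print(S.cost,P)
    for q,p,qu in D:
        pp,R=fk2(q,P); print((pp-p)*1000,(R.inv()*Ro.from_quat(qu)).magnitude())
    for psi in (-60,-30,0,30,60,90):
      for pt in (45,60,75,90):
        a=np.radians(psi);b=np.radians(pt); out=[]
        for fl in (0,1):
            R=toolR(a,b,fl); p=np.array([.522,-.086,.135])+R.as_matrix()[:,2]*.019
            r=ik(p,R,10); out.append((r.cost<1e-5,r.x.round(2).tolist() if r.cost<1e-5 else round(r.cost,4)))
        print(psi,pt,out)
E
time python3 plan.py
```

```text
2.0203096219839694e-06 [ 0.25   0.47   0.513  0.39  -0.    -0.     3.141 -0.006 -0.006 -0.015]
[-0.035 -0.069  0.071] 0.0003837116935499285
[0.071 0.022 0.173] 0.0008227502902500417
[0.147 0.089 0.043] 0.000955868362666956
[-0.241 -0.14  -0.073] 0.0005082127915810368
[ 0.087  0.024 -0.214] 0.00028944848788529107
-60 45 [(np.True_, [0.89, 0.23, -1.36, 2.18, 1.13, 1.2, -0.55]), (np.True_, [0.16, 0.06, -0.57, 2.2, 0.98, 1.06, 2.67])]
-60 60 [(np.True_, [-0.88, 0.17, 0.34, 2.28, 1.16, 1.15, -0.79]), (np.True_, [0.15, 0.24, -0.73, 2.25, 1.29, 1.33, 2.3])]
-60 75 [(np.True_, [-1.68, 0.81, 1.15, 2.31, 0.85, 0.81, -0.81]), (np.True_, [0.09, 0.52, -0.78, 2.26, 1.53, 1.7, 2.03])]
-60 90 [(np.True_, [-1.11, 0.7, 0.45, 2.26, 1.27, 1.36, -1.27]), (np.True_, [-0.36, 0.66, -0.33, 2.24, 1.53, 1.79, 1.83])]
-30 45 [(np.False_, np.float64(0.0)), (np.False_, np.float64(0.0018))]
-30 60 [(np.False_, np.float64(0.0089)), (np.False_, np.float64(0.0089))]
-30 75 [(np.False_, np.float64(0.0212)), (np.False_, np.float64(0.0212))]
-30 90 [(np.False_, np.float64(0.0152)), (np.False_, np.float64(0.0152))]
0 45 
[... 1005 characters left out ...]
rue_, [0.01, 0.8, 0.95, 2.04, -1.53, 2.0, 1.13])]
60 90 [(np.True_, [1.22, 0.79, -0.44, 1.97, -1.1, 1.47, -2.09]), (np.True_, [1.04, 0.74, -0.23, 1.97, -1.2, 1.58, 1.11])]
90 45 [(np.True_, [0.59, 0.43, -0.05, 1.71, -0.63, 1.49, -2.39]), (np.True_, [-0.31, 0.8, 1.22, 1.74, -1.13, 1.92, 1.14])]
90 60 [(np.True_, [1.1, 0.69, -0.64, 1.64, -0.5, 1.5, -2.49]), (np.True_, [0.81, 0.6, -0.24, 1.65, -0.69, 1.59, 0.8])]
90 75 [(np.True_, [1.34, 1.05, -0.99, 1.57, -0.33, 1.52, -2.64]), (np.True_, [0.45, 0.77, 0.29, 1.61, -1.02, 1.92, 1.05])]
90 90 [(np.True_, [0.63, 0.92, 0.06, 1.55, -1.04, 2.0, -2.11]), (np.True_, [0.63, 0.92, 0.08, 1.55, -1.04, 2.01, 1.04])]
real	0m56.434s
user	0m56.296s
sys	0m0.103s
```

Request:
{"name": "servo_tool", "arguments": {"motion": [[[0, 0, 0, -10.5, 1], [0, 0, 0, -10.5, 1], [0, 0, 0, -10.5, 1], [0, 0, 0, -10.5, 1], [0, 0, 0, -10.5, 1], [0, 0, 0, -10.5, 1], [0, 0, 0, -10.5, 1], [0, 0, 0, -10.5, 1], [0, 0, 0, -10.5, 1]]]}}

```text
time: 3.15
tool_pos: [0.1402, -0.5693, 0.5822]
eef_rot: [-0.165, 0.972, -0.031, -0.166]
ft_force: [-1.4, -1.4, -2.0]
gripper_width: 0.0852
```

```bash
python3 s.py
```

```text
3.15 q [ 0.476  0.416  1.114  0.786 -0.056  2.052 -1.301] p [ 0.14  -0.569  0.582] z [-0.312 -0.115 -0.943] x [-0.891 -0.31   0.333] F [-1.389 -1.399 -1.971] w 0.08518939114844376
```

Request:
{"name": "servo_tool", "arguments": {"motion": [[[0.8, 0.2, 0, 0, 1], [0.8, 0.2, 0, 0, 1], [0, 0, 1, 0, 1], [0, 0, 1, 0, 1], [0, 0, 1, 0, 1], [0, 0, 1, 0, 1], [0, 0, 1, 0, 1], [0, 0, 1, 0, 1]]]}}

```text
time: 4.15
tool_pos: [0.4148, -0.3948, 0.7673]
eef_rot: [-0.427, 0.866, -0.247, -0.075]
ft_force: [0.5, -0.2, 0.1]
gripper_width: 0.0856
```

```bash
python3 s.py
```

```text
4.15 q [-0.063  0.313  1.128  0.463 -0.08   2.053 -1.305] p [ 0.415 -0.395  0.767] z [ 0.08  -0.492 -0.867] x [-0.623 -0.703  0.342] F [ 0.486 -0.157  0.053] w 0.08564330240929262
```

Request:
{"name": "servo_tool", "arguments": {"motion": [[[0, 0, -1, 0, 1], [0, 0, -1, 0, 1], [0, 0, -0.5, -10.5, 1], [0, 0, 0, -10.5, 1], [0, 0, 0, -10.5, 1]]]}}

```text
time: 4.78
tool_pos: [0.4025, -0.3894, 0.6885]
eef_rot: [-0.159, 0.953, -0.223, -0.129]
ft_force: [-26.0, 32.2, -12.1]
gripper_width: 0.0852
```

```bash
python3 s.py
```

```text
4.775 q [-0.26   0.37   1.241  0.675  0.101  2.054 -1.843] p [ 0.403 -0.389  0.689] z [-0.175 -0.466 -0.867] x [-0.916 -0.245  0.316] F [-26.024  32.232 -12.118] w 0.0851863886466695
```

Request:
{"name": "servo_tool", "arguments": {"motion": [[[0, 0, 1, 0, 1], [0, 0, 1, 0, 1], [0, 0, 1, 0, 1], [0, 0, 1, 0, 1]]]}}

```text
time: 5.28
tool_pos: [0.3572, -0.4123, 0.7987]
eef_rot: [-0.173, 0.931, -0.305, -0.102]
ft_force: [0.1, 0.1, 0.2]
gripper_width: 0.0856
```

```bash
python3 s.py
```

```text
5.275 q [-0.155  0.326  1.242  0.464  0.119  2.053 -1.704] p [ 0.357 -0.412  0.799] z [-0.084 -0.603 -0.794] x [-0.92  -0.26   0.294] F [0.086 0.125 0.245] w 0.08560960423788277
```

```bash
cat > sim.py <<'E'
from plan import *
from scipy.optimize import lsq_linear
np.set_printoptions(precision=3,suppress=True)
L=np.array([-2.86,-.3,-1.38,.06,-1.56,.09,-2.69]); H=np.array([2.86,2.09,1.24,2.45,4.7,2.05,2.69])
VM=np.array([2.57,2.57,3.14,3.14,3.14,3.14,3.14])*.7
def jac(q):
    p0,R0=fk2(q,P); J=np.zeros((6,7))
    for i in range(7):
        d=q.copy(); d[i]+=1e-5; p,R=fk2(d,P); J[:3,i]=(p-p0)/1e-5; J[3:,i]=(R*R0.inv()).as_rotvec()/1e-5
    return J,p0,R0
def row(q,r,lam=.02,w=.3,n=6):
    # bounded DLS toward target
    p0,R0=fk2(q,P); pt=p0+np.array(r[:3])*.06; Rt=Ro.from_euler('z',r[3],degrees=True)*R0
    qs=q.copy()
    lo=np.maximum(L,qs-VM*.125); hi=np.minimum(H,qs+VM*.125)
    for k in range(n):
        J,p,R=jac(q); e=np.r_[pt-p,w*(Rt*R.inv()).as_rotvec()]; A=J.copy(); A[3:]*=w
        A=np.r_[A,lam*np.eye(7)]; b=np.r_[e,np.zeros(7)]
        dq=lsq_linear(A,b,bounds=(np.minimum(lo-q,-1e-9),np.maximum(hi-q,1e-9))).x
        q=q+dq
    return q
def show(q):
    p,R=fk2(q,P); M=R.as_matrix(); z=M[:,2]
    print('q',q,'p',p,'pitch %.0f psi %.0f xz %.2f'%(np.degrees(np.arccos(-z[2])),np.degrees(np.arctan2(z[1],z[0])),M[2,0]))
def run(q,rows,**k):
    q=np.clip(np.array(q,float),L,H)
    for r in rows: q=row(q,r,**k)
    show(q); return q
if __name__=="__main__":
    U=[0,0,1,0];Dn=[0,0,-1,0]
    for kw in (dict(),dict(w=.1),dict(w=1.),):
        print(kw)
        run(D[0][0],[U]*6,**kw)
        run(D[1][0],[U]*3,**kw); run(D[2][0],[U]*4,**kw); run(D[3][0],[Dn]*2,**kw)
        run(D[4][0],[[0,0,0,-10.5]]*9,**kw)
        run([.476,.416,1.114,.786,-.056,2.052,-1.301],[[.8,.2,0,0]]*2+[U]*6,**kw)
        run([-.063,.313,1.128,.463,-.08,2.053,-1.305],[Dn]*2+[[0,0,-.5,-10.5]]+[[0,0,0,-10.5]]*2,**kw)
        run([-.26,.37,1.241,.675,.101,2.054,-1.843],[U]*4,**kw)
E
time python3 sim.py
```

```text
{}
q [ 1.172  0.402  0.195  0.643 -0.088  2.05  -0.002] p [ 0.166 -0.624  0.553] pitch 3 psi -75 xz 0.05
q [ 1.141  0.325  0.258  0.486 -0.116  2.05  -0.001] p [ 0.164 -0.607  0.678] pitch 17 psi -74 xz 0.28
q [ 1.111  0.27   0.35   0.311 -0.169  2.05  -0.003] p [ 0.154 -0.575  0.796] pitch 30 psi -75 xz 0.50
q [ 1.189  0.022  0.065  1.031  0.018  1.749 -0.05 ] p [ 0.151 -0.568  0.605] pitch 19 psi -75 xz 0.33
q [ 0.438  0.404  1.108  0.776 -0.002  2.05  -1.46 ] p [ 0.145 -0.564  0.596] pitch 22 psi -157 xz 0.36
q [ 0.408  0.357  1.24   0.286 -0.114  2.05  -1.294] p [ 0.202 -0.53   0.841] pitch 40 psi -107 xz 0.43
q [-0.302  0.294  1.066  0.863  0.237  1.959 -1.945] p [ 0.418 -0.398  0.625] pitch 29 psi -113 xz 0.34
q [-0.074  0.359  1.24   0.267  0.046  2.05  -1.685] p [ 0.38  -0.395  0.866] pitch 45 psi -90 xz 0.28
{'w': 0.1}
q [ 1.254  0.403  0.03   0.619 -0.013  2.05  -0.035] p [ 0.167 -0.627  0.56 ] pitch 4 psi -74 xz 0.07
q [ 1.171  0.357  0.24   0.361 -0.129  2.05  -0.007] p [ 0.167 -0.62   0.717] pitch 22 psi -74 xz 0.37
q [ 1.206  0.345  0.298  0.086 -0.216  2.05  -0.022] p 
[... 742 characters left out ...]
0.581  0.593] pitch 6 psi -73 xz 0.10
q [ 1.033  0.196  0.338  0.646 -0.088  2.05  -0.002] p [ 0.148 -0.551  0.679] pitch 15 psi -75 xz 0.26
q [ 1.212  0.019  0.041  1.032  0.019  1.74  -0.051] p [ 0.152 -0.569  0.607] pitch 20 psi -75 xz 0.34
q [ 0.445  0.408  1.108  0.834 -0.011  2.05  -1.458] p [ 0.135 -0.56   0.569] pitch 21 psi -166 xz 0.35
q [ 0.211  0.286  1.24   0.758  0.071  2.05  -1.333] p [ 0.144 -0.522  0.67 ] pitch 23 psi -136 xz 0.36
q [-0.293  0.299  1.056  0.855  0.247  1.946 -1.942] p [ 0.422 -0.403  0.628] pitch 30 psi -112 xz 0.34
q [-0.206  0.304  1.24   0.58   0.156  2.05  -1.731] p [ 0.347 -0.417  0.757] pitch 33 psi -103 xz 0.30
real	0m5.564s
user	0m5.639s
sys	0m0.184s
```

```bash
cat > search.py <<'E'
from sim import *
import sys
from multiprocessing import Pool
q0=np.clip(np.array([-.155,.326,1.242,.464,.119,2.053,-1.704]),L,H)
def ev(seed):
    g=np.random.default_rng(seed); q=q0.copy(); macros=[]; best=(9,)
    for k in range(5):
        d=g.choice([-1,0,1],3).astype(float); t=g.choice([-10.,0,0,10.]); n=int(g.integers(3,7)); m=[*d,t]; macros.append((m,n))
        for _ in range(n):
            q=row(q,m,w=.5,n=2)
        p,R=fk2(q,P); M=R.as_matrix()
        if np.hypot(*p[:2])>1.1 or p[2]<.3 : break
        c=abs(M[2,0])*2+max(0,.2+M[2,2])*1.0+.05*abs(q[2])+.01*k
        c+= .3*max(0,-M[2,2]*-1-.2)
        if c<best[0]: best=(c,list(macros),q.copy())
    return best
if __name__=="__main__":
    with Pool() as pl: B=pl.map(ev,range(600))
    B.sort(key=lambda b:b[0])
    for b in B[:6]:
        print(round(b[0],3),b[1]); show(b[2])
E
nproc; time timeout 500 python3 search.py
```

```text
4
0.028 [([np.float64(-1.0), np.float64(0.0), np.float64(-1.0), np.float64(10.0)], 5), ([np.float64(-1.0), np.float64(1.0), np.float64(-1.0), np.float64(0.0)], 5)]
q [ 1.444 -0.3    0.349  1.723 -0.051  1.673 -0.189] p [-0.099 -0.381  0.378] pitch 9 psi -22 xz -0.00
0.057 [([np.float64(-1.0), np.float64(0.0), np.float64(-1.0), np.float64(0.0)], 4), ([np.float64(1.0), np.float64(1.0), np.float64(1.0), np.float64(-10.0)], 5)]
q [-0.363  0.265  0.928  0.748  0.453  2.05  -2.69 ] p [ 0.42  -0.35   0.697] pitch 36 psi -109 xz -0.00
0.084 [([np.float64(-1.0), np.float64(0.0), np.float64(-1.0), np.float64(-10.0)], 5), ([np.float64(0.0), np.float64(-1.0), np.float64(1.0), np.float64(-10.0)], 5), ([np.float64(0.0), np.float64(-1.0), np.float64(0.0), np.float64(0.0)], 4), ([np.float64(0.0), np.float64(-1.0), np.float64(0.0), np.float64(10.0)], 5)]
q [ 1.455  0.951  0.856  0.06  -0.544  1.308 -1.884] p [-0.04  -1.094  0.564] pitch 51 psi -107 xz -0.01
0.089 [([np.float64(0.0), np.float64(1.0), np.float64(0.0), np.float64(-10.0)], 6), ([np.float64(1.0), np.float64(0.0), np.float64(1.0), np.float
[... 377 characters left out ...]
np.float64(0.0), np.float64(1.0), np.float64(-10.0)], 6), ([np.float64(0.0), np.float64(1.0), np.float64(1.0), np.float64(10.0)], 3)]
q [-0.321  0.466  1.24   0.06   0.285  2.024 -2.121] p [ 0.469 -0.252  0.951] pitch 63 psi -84 xz -0.00
0.104 [([np.float64(1.0), np.float64(1.0), np.float64(-1.0), np.float64(0.0)], 5), ([np.float64(-1.0), np.float64(-1.0), np.float64(1.0), np.float64(-10.0)], 6), ([np.float64(0.0), np.float64(0.0), np.float64(1.0), np.float64(-10.0)], 3), ([np.float64(-1.0), np.float64(-1.0), np.float64(1.0), np.float64(10.0)], 5)]
q [ 1.324  0.328  1.077  0.344 -0.73   1.412 -1.455] p [-0.125 -0.761  0.974] pitch 67 psi -98 xz 0.01
real	0m46.721s
user	2m53.419s
sys	0m0.171s
```

```bash
cat > search2.py <<'E'
from sim import *
from multiprocessing import Pool
q0=np.clip(np.array([-.155,.326,1.242,.464,.119,2.053,-1.704]),L,H)
def roll(ms):
    q=q0.copy()
    T=0;pen=0
    for m,n in ms:
        for _ in range(n):
            q=row(q,m,w=.5,n=2); T+=1
        p=fk2(q,P)[0]
        if p[2]<.35: pen+=1
    return q,T,pen
def cost(ms):
    q,T,pen=roll(ms); p,R=fk2(q,P); M=R.as_matrix()
    c=abs(M[2,0])*2+1.5*max(0,abs(M[2,2])-.1)+.15*max(0,abs(q[2])-.5)+.15*max(0,abs(q[6]+1)-.8)+.003*T+pen+2*max(0,np.hypot(*p[:2])-.85)+max(0,p[2]-.75)
    return c,ms,q
def rm(g): return ([*g.choice([-1,-.5,0,.5,1],3).tolist(),float(g.choice([-10,-10,0,0,10,10]))],int(g.integers(2,7)))
def mut(a):
    ms,seed=a; g=np.random.default_rng(seed); ms=list(ms)
    k=g.integers(4)
    if k==0 and len(ms)<6: ms.insert(g.integers(len(ms)+1),rm(g))
    elif k==1 and len(ms)>1: ms.pop(g.integers(len(ms)))
    elif k==2: i=g.integers(len(ms)); ms[i]=(ms[i][0],max(1,ms[i][1]+int(g.integers(-2,3))))
    else:
        i=g.integers(len(ms)); m=list(ms[i][0]); j=g.integers(4); m[j]=float(g.choice([-10,0,10])) if j==3 else float(g.choice([-1,-.5,0,.5,1])); ms[i]=(m,ms[i][1])
    return cost(ms)
if __name__=="__main__":
    g=np.random.default_rng(1)
    with Pool() as pl:
        B=pl.map(cost,[[rm(g) for _ in range(int(g.integers(2,5)))] for _ in range(240)])
        B.sort(key=lambda b:b[0]); B=B[:24]
        for it in range(14):
            N=pl.map(mut,[(B[i%len(B)][1],int(g.integers(1<<30))) for i in range(144)])
            B=sorted(B+N,key=lambda b:b[0])[:24]
    for b in B[:20:5]: print(round(b[0],3),b[1]); show(b[2])
    import pickle; pickle.dump(B,open('B.pkl','wb'))
E
time timeout 560 python3 search2.py
```

```text
0.276 [([1.0, -0.5, 1.0, -10.0], 6), ([0.0, -1.0, 1.0, -10.0], 6), ([0.5, -0.5, -1.0, 0.0], 2)]
q [ 0.695  1.023  1.214  0.091  0.533  1.859 -2.617] p [ 0.257 -0.761  0.742] pitch 88 psi -153 xz -0.00
0.276 [([1.0, -0.5, 1.0, -10.0], 6), ([0.0, -1.0, 1.0, -10.0], 6), ([0.5, -0.5, -1.0, 0.0], 2)]
q [ 0.695  1.023  1.214  0.091  0.533  1.859 -2.617] p [ 0.257 -0.761  0.742] pitch 88 psi -153 xz -0.00
0.276 [([1.0, -0.5, 1.0, -10.0], 6), ([0.0, -1.0, 1.0, -10.0], 6), ([0.5, -0.5, -1.0, 0.0], 2)]
q [ 0.695  1.023  1.214  0.091  0.533  1.859 -2.617] p [ 0.257 -0.761  0.742] pitch 88 psi -153 xz -0.00
0.276 [([1.0, -0.5, 1.0, -10.0], 6), ([0.0, -1.0, 1.0, -10.0], 7), ([0.5, -1.0, -1.0, 0.0], 2)]
q [ 0.815  1.075  1.2    0.06   0.587  1.787 -2.64 ] p [ 0.202 -0.818  0.741] pitch 94 psi -156 xz -0.00
real	2m22.779s
user	8m43.025s
sys	0m0.394s
```

```bash
cat > t1.py <<'E'
from sim import *
q0=[-.155,.326,1.242,.464,.119,2.053,-1.704]
run(q0,[])
for name,A,Bm in [("orig",[-1,0,-1,10],[-1,1,-1,0]),("b",[-.6,.8,-1,10],[-.6,.8,-1,0]),("c",[0,1,-1,10],[0,1,-1,0]),("d",[-.6,.8,-1,10],[0,1,-1,10])]:
    print(name)
    q=run(q0,[A]*3,w=.5); q=run(q,[A]*2,w=.5); q=run(q,[Bm]*3,w=.5);q=run(q,[Bm]*2,w=.5)
E
python3 t1.py
```

```text
q [-0.155  0.326  1.24   0.464  0.119  2.05  -1.704] p [ 0.358 -0.413  0.799] pitch 38 psi -98 xz 0.29
orig
q [-0.118 -0.3    0.608  1.115  0.566  1.827 -1.498] p [ 0.232 -0.459  0.687] pitch 30 psi -75 xz 0.29
q [ 0.332 -0.3    0.61   1.273  0.214  1.68  -0.949] p [ 0.164 -0.493  0.604] pitch 25 psi -61 xz 0.25
q [ 1.006 -0.3    0.424  1.518 -0.002  1.714 -0.543] p [ 0.016 -0.438  0.48 ] pitch 13 psi -48 xz 0.09
q [ 1.456 -0.3    0.389  1.735 -0.065  1.661 -0.135] p [-0.114 -0.378  0.371] pitch 10 psi -23 xz 0.00
b
q [-0.516 -0.3    0.49   1.109  0.744  2.046 -1.872] p [ 0.316 -0.311  0.696] pitch 30 psi -77 xz 0.29
q [-0.066 -0.3    0.137  1.247  0.465  1.976 -1.65 ] p [ 0.328 -0.225  0.639] pitch 24 psi -71 xz 0.31
q [-0.291 -0.3    0.037  1.564  0.391  1.993 -2.088] p [ 0.33  -0.084  0.489] pitch 21 psi -97 xz 0.35
q [-0.375 -0.3   -0.13   1.815  0.263  1.897 -2.42 ] p [0.29  0.024 0.367] pitch 23 psi -105 xz 0.39
c
q [-0.594 -0.25   0.448  1.189  0.739  1.961 -2.049] p [ 0.397 -0.256  0.667] pitch 33 psi -73 xz 0.29
q [-0.144 -0.3   -0.038  1.467  0.496  1.741 -1.969] p [ 0.435 -0.13   0.565] pitch 31 psi -59 xz 0.32
q [-0.256 -0.234 -0.316  1.765  0.464  1.61  -2.48 ] p [0.439 0.051 0.386] pitch 31 psi -59 xz 0.32
q [-0.071 -0.098 -0.671  1.839  0.433  1.478 -2.69 ] p [0.439 0.15  0.277] pitch 29 psi -57 xz 0.30
d
q [-0.516 -0.3    0.49   1.109  0.744  2.046 -1.872] p [ 0.316 -0.311  0.696] pitch 30 psi -77 xz 0.29
q [-0.066 -0.3    0.137  1.247  0.465  1.976 -1.65 ] p [ 0.328 -0.225  0.639] pitch 24 psi -71 xz 0.31
q [-0.291 -0.3    0.027  1.581  0.334  1.758 -1.626] p [ 0.413 -0.047  0.476] pitch 19 psi -59 xz 0.30
q [-0.338 -0.3   -0.137  1.811  0.264  1.515 -1.567] p [0.426 0.077 0.358] pitch 19 psi -43 xz 0.30
```

Request:
{"name": "servo_tool", "arguments": {"motion": [[[-1, 0, -1, 10, 1], [-1, 0, -1, 10, 1], [-1, 0, -1, 10, 1], [-1, 0, -1, 10, 1], [-1, 0, -1, 10, 1], [-1, 1, -1, 0, 1], [-1, 1, -1, 0, 1], [-1, 1, -1, 0, 1]]]}}

```text
time: 6.28
tool_pos: [0.1977, -0.4042, 0.6827]
eef_rot: [-0.321, 0.914, -0.248, -0.033]
ft_force: [0.5, 0.6, 0.5]
gripper_width: 0.0852
```

```bash
python3 s.py
```

```text
6.275 q [ 0.868 -0.277 -0.013  1.168  0.242  1.795 -1.503] p [ 0.198 -0.404  0.683] z [ 0.099 -0.475 -0.875] x [-0.792 -0.569  0.22 ] F [0.521 0.571 0.484] w 0.08524999153917633
```

```bash
cat > t2.py <<'E'
from sim import *
q0=[.868,-.277,-.013,1.168,.242,1.795,-1.503]
run(q0,[])
for n,t in ((3,[0,0,-.5,-10.5]),(4,[.3,-.5,-.5,-10.5]),(6,[.3,-.5,-.7,-10.5])):
    print(n,t)
    q=run(q0,[t]*n,w=.5)
    for k in range(4): q=run(q,[[0,0,1,0]]*4,w=.5)
E
python3 t2.py
```

```text
q [ 0.868 -0.277 -0.013  1.168  0.242  1.795 -1.503] p [ 0.197 -0.404  0.682] pitch 29 psi -78 xz 0.22
3 [0, 0, -0.5, -10.5]
q [ 0.959 -0.242 -0.222  1.347  0.423  1.804 -2.132] p [ 0.197 -0.404  0.592] pitch 29 psi -110 xz 0.22
q [ 1.397 -0.058 -0.639  0.754  0.514  2.05  -1.913] p [ 0.18  -0.412  0.782] pitch 33 psi -102 xz 0.19
q [ 2.282 -0.058 -1.38   0.441  0.48   2.05  -1.708] p [ 0.139 -0.397  0.902] pitch 44 psi -92 xz 0.15
q [ 2.86  -0.122 -1.38   0.182 -0.008  2.02  -1.531] p [ 0.112 -0.366  0.998] pitch 55 psi -89 xz 0.15
q [ 2.86  -0.097 -1.38   0.065  0.007  1.905 -1.504] p [ 0.095 -0.355  1.084] pitch 68 psi -87 xz 0.16
4 [0.3, -0.5, -0.5, -10.5]
q [ 0.91   0.081 -0.202  1.12   0.529  1.807 -2.328] p [ 0.269 -0.524  0.562] pitch 29 psi -120 xz 0.22
q [ 0.426  0.278  0.602  0.496  0.352  2.05  -1.975] p [ 0.253 -0.526  0.754] pitch 33 psi -112 xz 0.19
q [ 0.389  0.339  1.24   0.22  -0.124  2.05  -1.761] p [ 0.215 -0.51   0.874] pitch 44 psi -103 xz 0.15
q [ 0.471  0.28   1.237  0.06  -0.16   1.998 -1.703] p [ 0.179 -0.484  0.972] pitch 56 psi -97 xz 0.13
q [ 0.301  0.204  1.236  0.06   0.031  1.842 -1.653] p [ 0.149 -0.465  1.064] pitch 68 psi -94 xz 0.12
6 [0.3, -0.5, -0.7, -10.5]
q [ 0.718  0.311  0.068  1.108  0.486  1.761 -2.69 ] p [ 0.304 -0.587  0.432] pitch 29 psi -142 xz 0.22
q [ 0.506  0.459  0.638  0.533  0.268  2.05  -2.326] p [ 0.288 -0.582  0.64 ] pitch 30 psi -134 xz 0.18
q [ 0.398  0.461  1.24   0.341 -0.084  2.05  -2.087] p [ 0.241 -0.559  0.777] pitch 38 psi -119 xz 0.09
q [ 0.528  0.395  1.24   0.109 -0.134  2.05  -1.992] p [ 0.196 -0.531  0.894] pitch 49 psi -110 xz 0.03
q [ 0.46   0.304  1.236  0.06  -0.024  1.944 -1.918] p [ 0.156 -0.501  0.993] pitch 60 psi -104 xz -0.02
```

```bash
cat > t3.py <<'E'
from sim import *
q0=[.868,-.277,-.013,1.168,.242,1.795,-1.503]
q1=run(q0,[[.3,-.5,-.7,-10.5]]*5,w=.5)
for t in ([.3,-.5,1,0],[.5,-.8,.5,0],[1,0,.5,0],[1,0,1,0],[.6,-.6,.8,0]):
    print(t); q=q1
    for k in range(4): q=run(q,[t]*4,w=.5)
E
python3 t3.py
```

```text
q [ 0.91   0.175 -0.207  1.199  0.55   1.745 -2.572] p [ 0.287 -0.554  0.472] pitch 29 psi -131 xz 0.22
[0.3, -0.5, 1, 0]
q [ 0.672  0.617  0.626  0.233  0.129  2.05  -2.137] p [ 0.328 -0.645  0.659] pitch 32 psi -122 xz 0.18
q [ 0.74   0.63   1.036  0.06  -0.287  1.929 -2.051] p [ 0.325 -0.687  0.757] pitch 44 psi -106 xz 0.08
q [ 0.752  0.587  1.121  0.06  -0.364  1.692 -2.008] p [ 0.329 -0.733  0.853] pitch 57 psi -97 xz 0.01
q [ 0.792  0.571  1.152  0.06  -0.423  1.423 -1.978] p [ 0.34  -0.781  0.949] pitch 71 psi -90 xz -0.04
[0.5, -0.8, 0.5, 0]
q [ 0.758  0.8    0.552  0.135  0.087  2.003 -2.212] p [ 0.382 -0.718  0.559] pitch 31 psi -124 xz 0.19
q [ 0.804  0.869  0.852  0.06  -0.232  1.766 -2.195] p [ 0.421 -0.818  0.576] pitch 40 psi -106 xz 0.08
q [ 0.837  0.914  1.002  0.06  -0.4    1.476 -2.19 ] p [ 0.463 -0.915  0.599] pitch 51 psi -95 xz -0.02
q [ 0.879  0.968  1.086  0.06  -0.509  1.172 -2.187] p [ 0.504 -1.002  0.626] pitch 63 psi -86 xz -0.10
[1, 0, 0.5, 0]
q [ 0.446  0.661  0.309  0.357  0.38   2.05  -2.483] p [ 0.504 -0.547  0.561] pitch 30 psi -123 xz 0.17
q [ 0.32
[... 468 characters left out ...]
.41 ] p [ 0.59  -0.484  0.716] pitch 45 psi -93 xz -0.04
q [ 0.123  0.706  1.218  0.06  -0.244  1.731 -2.466] p [ 0.695 -0.45   0.793] pitch 59 psi -78 xz -0.20
q [ 0.062  0.725  1.226  0.06  -0.207  1.427 -2.506] p [ 0.799 -0.429  0.875] pitch 74 psi -66 xz -0.30
[0.6, -0.6, 0.8, 0]
q [ 0.674  0.738  0.667  0.136  0.033  2.05  -2.211] p [ 0.393 -0.663  0.611] pitch 32 psi -121 xz 0.17
q [ 0.674  0.757  0.955  0.06  -0.246  1.849 -2.2  ] p [ 0.444 -0.719  0.671] pitch 43 psi -103 xz 0.05
q [ 0.671  0.761  1.079  0.06  -0.364  1.579 -2.197] p [ 0.498 -0.782  0.736] pitch 56 psi -91 xz -0.05
q [ 0.693  0.784  1.136  0.06  -0.434  1.284 -2.196] p [ 0.552 -0.841  0.803] pitch 69 psi -82 xz -0.13
```

Request:
{"name": "servo_tool", "arguments": {"motion": [[[0.3, -0.5, -0.7, -10.5, 1], [0.3, -0.5, -0.7, -10.5, 1], [0.3, -0.5, -0.7, -10.5, 1], [0.3, -0.5, -0.7, -10.5, 1], [0.3, -0.5, 0, -6, 1], [0.3, -0.5, 1, 0, 1], [0.3, -0.5, 1, 0, 1], [0.3, -0.5, 1, 0, 1], [0.3, -0.5, 1, 0, 1]]]}}

```text
time: 7.4
tool_pos: [0.2968, -0.6332, 0.6033]
eef_rot: [0.1, 0.971, -0.18, -0.123]
ft_force: [-1.7, -1.8, -1.7]
gripper_width: 0.0853
```

```bash
python3 s.py
```

```text
7.4 q [ 0.717  0.523  0.423  0.452  0.225  2.031 -2.158] p [ 0.297 -0.633  0.603] z [-0.274 -0.324 -0.905] x [-0.95   0.239  0.202] F [-1.713 -1.819 -1.709] w 0.08529376509452312
```

Request:
{"name": "servo_tool", "arguments": {"motion": [[[0.3, -0.5, 1, 0, 1], [0.3, -0.5, 1, 0, 1], [0.3, -0.5, 1, 0, 1], [0.3, -0.5, 1, 0, 1], [0.3, -0.5, 1, 0, 1], [0.3, -0.5, 1, 0, 1]]]}}

```text
time: 8.15
tool_pos: [0.2938, -0.7063, 0.6594]
eef_rot: [0.107, 0.961, -0.249, -0.056]
ft_force: [0.2, -0.7, -0.1]
gripper_width: 0.0855
```

```bash
python3 s.py
```

```text
8.15 q [ 0.937  0.673 -0.089  0.057  0.561  2.053 -2.132] p [ 0.294 -0.706  0.659] z [-0.161 -0.466 -0.87 ] x [-0.971  0.234  0.054] F [ 0.18  -0.692 -0.097] w 0.0855360237259295
```

```bash
cat > t4.py <<'E'
from sim import *
q0=[.937,.673,-.089,.057,.561,2.053,-2.132]
for n in (2,3,4):
    q1=run(q0,[[0,.2,-.5,10.5]]*n,w=.5)
    for t in ([.3,-.5,1,0],[.1,-.2,1,0],[.7,-.3,1,0]):
        print(n,t); q=q1
        for k in range(4): q=run(q,[t]*4,w=.5)
E
python3 t4.py
```

```text
q [ 1.285  0.415 -0.62   0.61   0.598  1.778 -2.004] p [ 0.304 -0.7    0.619] pitch 28 psi -90 xz 0.07
2 [0.3, -0.5, 1, 0]
q [ 0.969  0.603  0.226  0.06   0.089  1.832 -1.815] p [ 0.33  -0.743  0.741] pitch 40 psi -83 xz 0.03
q [ 0.94   0.574  0.684  0.06  -0.334  1.6   -1.794] p [ 0.35  -0.778  0.838] pitch 54 psi -79 xz -0.01
q [ 0.939  0.573  0.933  0.06  -0.58   1.34  -1.78 ] p [ 0.372 -0.817  0.934] pitch 70 psi -76 xz -0.04
q [ 0.956  0.593  1.063  0.06  -0.725  1.062 -1.772] p [ 0.393 -0.85   1.023] pitch 84 psi -73 xz -0.05
2 [0.1, -0.2, 1, 0]
q [ 0.976  0.543  0.137  0.06   0.181  1.939 -1.796] p [ 0.294 -0.69   0.763] pitch 37 psi -85 xz 0.04
q [ 0.932  0.452  0.591  0.06  -0.214  1.807 -1.756] p [ 0.28  -0.675  0.87 ] pitch 49 psi -81 xz 0.01
q [ 0.905  0.391  0.867  0.06  -0.455  1.64  -1.727] p [ 0.271 -0.669  0.973] pitch 63 psi -78 xz -0.01
q [ 0.9    0.356  1.018  0.06  -0.597  1.443 -1.707] p [ 0.267 -0.67   1.073] pitch 76 psi -77 xz -0.02
2 [0.7, -0.3, 1, 0]
q [ 0.815  0.613  0.226  0.06   0.168  1.845 -1.918] p [ 0.415 -0.696  0.737] pitch 40 psi -82 xz 0.01
q [ 0
[... 2406 characters left out ...]
.829 -1.492] p [ 0.303 -0.669  0.85 ] pitch 46 psi -68 xz 0.09
q [ 1.002  0.391  0.795  0.06  -0.638  1.671 -1.48 ] p [ 0.299 -0.66   0.953] pitch 59 psi -67 xz 0.10
q [ 0.982  0.354  0.982  0.06  -0.804  1.481 -1.474] p [ 0.299 -0.658  1.053] pitch 73 psi -67 xz 0.11
4 [0.7, -0.3, 1, 0]
q [ 0.905  0.617 -0.035  0.06   0.195  1.845 -1.631] p [ 0.437 -0.695  0.718] pitch 36 psi -67 xz 0.07
q [ 0.733  0.599  0.571  0.06  -0.28   1.605 -1.696] p [ 0.535 -0.686  0.81 ] pitch 52 psi -63 xz 0.05
q [ 0.625  0.616  0.915  0.06  -0.531  1.33  -1.746] p [ 0.623 -0.686  0.9  ] pitch 68 psi -60 xz 0.03
q [ 0.569  0.655  1.086  0.06  -0.644  1.032 -1.789] p [ 0.698 -0.685  0.984] pitch 84 psi -56 xz 0.02
```

Request:
{"name": "servo_tool", "arguments": {"motion": [[[0, 0.2, -0.5, 10.5, 1], [0, 0.2, -0.5, 10.5, 1], [0, 0.2, -0.5, 10.5, 1], [0.7, -0.3, 1, 0, 1], [0.7, -0.3, 1, 0, 1], [0.7, -0.3, 1, 0, 1], [0.7, -0.3, 1, 0, 1], [0.7, -0.3, 1, 0, 1], [0.7, -0.3, 1, 0, 1], [0.7, -0.3, 1, 0, 1], [0.7, -0.3, 1, 0, 1]]]}}

```text
time: 9.52
tool_pos: [0.4606, -0.6777, 0.7728]
eef_rot: [-0.149, 0.909, -0.389, 0.006]
ft_force: [0.8, -0.5, 0.6]
gripper_width: 0.0853
```

```bash
python3 s.py
```

```text
9.525 q [ 0.705  0.608  0.571  0.057 -0.079  1.773 -1.804] p [ 0.461 -0.678  0.773] z [ 0.127 -0.706 -0.697] x [-0.956 -0.275  0.105] F [ 0.796 -0.53   0.585] w 0.08530638868627784
```

Request:
{"name": "servo_tool", "arguments": {"motion": [[[0.7, -0.3, 1, 0, 1], [0.7, -0.3, 1, 0, 1], [0.7, -0.3, 1, 0, 1], [0.7, -0.3, 1, 0, 1], [0.7, -0.3, 1, 0, 1], [0.7, -0.3, 1, 0, 1]]]}}

```text
time: 10.28
tool_pos: [0.5511, -0.668, 0.8529]
eef_rot: [-0.16, 0.852, -0.497, 0.054]
ft_force: [-0.3, -0.3, -0.5]
gripper_width: 0.0852
```

```bash
python3 s.py
```

```text
10.275 q [ 0.569  0.616  1.12   0.057 -0.522  1.55  -1.851] p [ 0.551 -0.668  0.853] z [ 0.25  -0.828 -0.501] x [-0.943 -0.325  0.067] F [-0.331 -0.312 -0.499] w 0.08517496732125933
```

Request:
{"name": "servo_tool", "arguments": {"motion": [[[1, 0, 1, 0, 1], [1, 0, 1, 0, 1], [1, 0, 1, 0, 1], [1, 0, 1, 0, 1], [1, 0, 1, 0, 1], [1, 0, 1, 0, 1]]]}}

```text
time: 11.02
tool_pos: [0.6858, -0.5926, 0.9156]
eef_rot: [-0.173, 0.785, -0.585, 0.108]
ft_force: [-0.8, -0.2, 0.0]
gripper_width: 0.0852
```

```bash
python3 s.py
```

```text
11.025 q [ 0.354  0.652  1.229  0.058 -0.449  1.352 -1.976] p [ 0.686 -0.593  0.916] z [ 0.373 -0.881 -0.291] x [-0.917 -0.398  0.033] F [-0.826 -0.179  0.045] w 0.08524735148690493
```

```bash
cat > t5.py <<'E'
from sim import *
def drive(q,pt,psi,n,hold_z=None,verbose=1):
    rows=[]
    for k in range(n):
        p,R=fk2(q,P); z=R.as_matrix()[:,2]; d=(np.array(pt)-p)/.06
        d/=max(1,np.linalg.norm(d)); e=np.degrees(np.arctan2(np.sin(psi-np.arctan2(z[1],z[0])),np.cos(psi-np.arctan2(z[1],z[0]))))
        if abs(np.degrees(np.arctan2(z[1],z[0])))<200: t=np.clip(e,-10.5,10.5)
        r=[*d,t]; rows.append(np.round(r,2).tolist()); q=row(q,r,w=.5)
        if verbose and k%4==3: show(q)
    show(q); return q,rows
if __name__=="__main__":
    q0=[.354,.652,1.229,.058,-.449,1.352,-1.976]
    for ex in (0,3):
        q=run(q0,[[1,.2,1,0]]*ex,w=.5)
        for psi in (65,80):
            print('ex',ex,psi)
            q1,_=drive(q,[.50,-.33,.4],np.radians(psi),20)
            a=np.radians(psi); q2,_=drive(q1,[.522-.1*np.cos(a),-.086-.1*np.sin(a),.15],a,8)
            q2,_=drive(q2,[.522+.02*np.cos(a),-.086+.02*np.sin(a),.14],a,4)
E
python3 t5.py
```

```text
q [ 0.354  0.652  1.229  0.06  -0.449  1.352 -1.976] p [ 0.687 -0.594  0.916] pitch 73 psi -67 xz 0.03
ex 0 65
q [ 0.561  0.034  0.205  1.1   -0.344  0.901 -1.197] p [ 0.65  -0.513  0.778] pitch 66 psi -27 xz 0.04
q [-0.057  0.049  1.203  1.506 -1.164  1.404 -0.098] p [ 0.571 -0.407  0.578] pitch 65 psi 13 xz 0.03
q [ 0.529  0.466  0.768  1.447 -1.243  2.05   0.578] p [ 0.502 -0.324  0.397] pitch 65 psi 54 xz 0.04
q [ 0.916  0.513  0.182  1.229 -1.016  2.05   0.554] p [ 0.5  -0.33  0.4 ] pitch 63 psi 65 xz 0.06
q [ 0.916  0.513  0.182  1.229 -1.016  2.05   0.554] p [ 0.5  -0.33  0.4 ] pitch 63 psi 65 xz 0.06
q [ 0.916  0.513  0.182  1.229 -1.016  2.05   0.554] p [ 0.5  -0.33  0.4 ] pitch 63 psi 65 xz 0.06
q [ 0.83   0.451  0.152  1.753 -0.935  1.702  0.884] p [ 0.483 -0.205  0.196] pitch 63 psi 65 xz 0.06
q [ 0.815  0.471  0.14   1.838 -0.943  1.622  0.955] p [ 0.48  -0.177  0.15 ] pitch 63 psi 65 xz 0.06
q [ 0.815  0.471  0.14   1.838 -0.943  1.622  0.955] p [ 0.48  -0.177  0.15 ] pitch 63 psi 65 xz 0.06
q [ 0.687  0.399  0.057  1.968 -1.051  1.448  0.905] p [ 0.53  -0.068  0.14 ] p
[... 2908 characters left out ...]
99  0.895 -0.902  0.971 -0.552  2.05   0.214] p [ 0.5  -0.33  0.4 ] pitch 73 psi 80 xz 0.00
q [ 1.399  0.895 -0.902  0.971 -0.552  2.05   0.214] p [ 0.5  -0.33  0.4 ] pitch 73 psi 80 xz 0.00
q [ 1.451  0.915 -0.871  1.453 -0.447  1.676  0.512] p [ 0.504 -0.209  0.193] pitch 73 psi 80 xz 0.00
q [ 1.441  0.944 -0.858  1.516 -0.428  1.6    0.557] p [ 0.505 -0.184  0.15 ] pitch 73 psi 80 xz 0.00
q [ 1.441  0.944 -0.858  1.516 -0.428  1.6    0.557] p [ 0.505 -0.184  0.15 ] pitch 73 psi 80 xz 0.00
q [ 1.402  0.887 -0.92   1.719 -0.497  1.393  0.568] p [ 0.525 -0.066  0.14 ] pitch 73 psi 80 xz 0.00
q [ 1.402  0.887 -0.92   1.719 -0.497  1.393  0.568] p [ 0.525 -0.066  0.14 ] pitch 73 psi 80 xz 0.00
```

Request:
{"name": "servo_tool", "arguments": {"motion": [[[1, 0.2, 1, 0, 1], [1, 0.2, 1, 0, 1], [1, 0.2, 1, 0, 1], [1, 0.2, 1, 0, 1], [1, 0.2, 1, 0, 1]]]}}

```text
time: 11.65
tool_pos: [0.7782, -0.5035, 0.9674]
eef_rot: [-0.188, 0.723, -0.646, 0.158]
ft_force: [-0.5, 0.6, 0.4]
gripper_width: 0.0856
```

```bash
python3 s.py; cat > t6.py <<'E'
from t5 import *
q=arm_q=None
from workcell import arm
q=np.clip(arm.get_obs()['joint_positions'],L,H); show(q)
a=np.radians(65); q1,r=drive(q,[.46,-.33,.4],a,18); print(r)
E
python3 t6.py
```

```text
11.65 q [ 0.192  0.679  1.234  0.058 -0.302  1.204 -2.073] p [ 0.778 -0.504  0.967] z [ 0.472 -0.874 -0.115] x [-0.879 -0.477  0.014] F [-0.53   0.56   0.386] w 0.08558328192726428
q [ 0.192  0.679  1.234  0.06  -0.302  1.204 -2.073] p [ 0.779 -0.505  0.968] pitch 83 psi -62 xz 0.01
q [ 0.438  0.03   0.203  1.095 -0.341  0.734 -1.248] p [ 0.717 -0.455  0.843] pitch 75 psi -23 xz 0.01
q [-0.2   -0.031  1.24   1.5   -1.221  1.32  -0.165] p [ 0.6   -0.375  0.649] pitch 74 psi 14 xz -0.00
q [ 0.657  0.408  0.623  1.496 -1.298  2.05   0.508] p [ 0.492 -0.318  0.434] pitch 72 psi 51 xz 0.02
q [ 1.163  0.519 -0.089  1.298 -0.972  2.05   0.547] p [ 0.46 -0.33  0.4 ] pitch 70 psi 65 xz 0.05
q [ 1.163  0.519 -0.089  1.298 -0.972  2.05   0.547] p [ 0.46 -0.33  0.4 ] pitch 70 psi 65 xz 0.05
[[-0.47, 0.26, -0.84, 10.5], [-0.48, 0.26, -0.84, 10.5], [-0.48, 0.26, -0.84, 10.5], [-0.48, 0.26, -0.84, 10.5], [-0.49, 0.24, -0.84, 10.5], [-0.49, 0.2, -0.85, 10.5], [-0.49, 0.18, -0.85, 10.5], [-0.48, 0.17, -0.86, 10.5], [-0.48, 0.16, -0.86, 10.5], [-0.49, 0.11, -0.87, 10.5], [-0.5, 0.08, -0.86, 10.5], [-0.5, 0.08, -0.86, 10.5], [-0.54, -0.2, -0.57, 10.5], [-0.19, -0.28, 0.2, 6.24], [-0.11, -0.14, 0.13, 1.56], [0.0, -0.0, 0.0, 0.0], [0.0, -0.0, 0.0, -0.0], [0.0, -0.0, -0.0, -0.0]]
```

Request:
{"name": "servo_tool", "arguments": {"motion": [[[1, 0.2, 1, 0, 1], [1, 0.2, 1, 0, 1], [1, 0.2, 1, 0, 1], [-0.5, 0.3, -0.8, 0, 1], [-0.5, 0.3, -0.8, 0, 1], [-0.5, 0.3, -0.8, 0, 1], [-0.5, 0.3, -0.8, 6, 1], [-0.5, 0.3, -0.8, 10, 1], [-0.5, 0.3, -0.8, 10, 1]]]}}

```text
time: 12.78
tool_pos: [0.6774, -0.4663, 0.8811]
eef_rot: [-0.201, 0.693, -0.644, 0.256]
ft_force: [-3.1, -3.6, 1.5]
gripper_width: 0.0856
```

```bash
python3 s.py;python3 t6.py
```

```text
12.775 q [-0.668 -0.096  0.872  1.269  1.187  0.778 -2.66 ] p [ 0.677 -0.466  0.881] z [ 0.613 -0.789 -0.04 ] x [-0.788 -0.608 -0.097] F [-3.052 -3.636  1.497] w 0.08562622663955602
q [-0.668 -0.096  0.872  1.269  1.187  0.778 -2.66 ] p [ 0.678 -0.468  0.883] pitch 88 psi -52 xz -0.10
q [-0.16  -0.3    0.563  1.8    0.404  0.09  -1.912] p [ 0.693 -0.396  0.686] pitch 87 psi -23 xz -0.09
q [-0.241 -0.3    0.708  1.789 -0.605  0.478 -0.813] p [ 0.695 -0.314  0.581] pitch 72 psi -5 xz -0.09
q [-0.12  -0.032  1.24   1.824 -1.154  1.539  0.175] p [ 0.51  -0.287  0.45 ] pitch 68 psi 30 xz -0.07
q [ 0.698  0.428  0.519  1.422 -1.072  2.05   0.595] p [ 0.469 -0.31   0.385] pitch 62 psi 61 xz 0.01
q [ 1.007  0.462  0.104  1.282 -0.939  2.05   0.536] p [ 0.46 -0.33  0.4 ] pitch 62 psi 65 xz 0.02
[[-0.4, 0.25, -0.88, 10.5], [-0.4, 0.25, -0.88, 10.5], [-0.46, 0.26, -0.85, 10.5], [-0.53, 0.24, -0.81, 10.5], [-0.62, 0.17, -0.76, 10.5], [-0.7, 0.11, -0.7, 10.5], [-0.77, 0.03, -0.64, 10.5], [-0.79, -0.02, -0.61, 10.5], [-0.79, -0.05, -0.61, 10.5], [-0.78, -0.06, -0.62, 10.5], [-0.78, -0.06, -0.62, 10.5], [-0.74, -0.2, -0.64, 10.5], [-0.61, -0.52, -0.6, 10.5], [-0.29, -0.68, -0.26, 10.5], [-0.08, -0.26, 0.02, 10.5], [-0.11, -0.32, 0.15, 10.5], [-0.15, -0.33, 0.25, 4.48], [-0.06, -0.11, 0.1, 1.22]]
```

```bash
cat > t7.py <<'E'
from t5 import *
from workcell import arm
q0=np.clip(arm.get_obs()['joint_positions'],L,H)
for t in ([0,0,0,10.5],[.3,-.2,0,10.5],[0,.5,0,10.5],[0,0,.5,10.5],[.4,.4,0,10.5],[-.5,.3,0,10.5],[0,0,-.5,10.5],[.3,-.3,.5,10.5]):
    print(t); q=run(q0,[t]*4,w=.5); q=run(q,[t]*4,w=.5)
    q,_=drive(q,[.46,-.33,.4],np.radians(65),18,verbose=0)
E
python3 t7.py
```

```text
[0, 0, 0, 10.5]
q [-0.839 -0.3    1.105  1.291  0.284  0.429 -1.664] p [ 0.721 -0.43   0.885] pitch 88 psi -21 xz -0.10
q [-0.76  -0.3    1.24   1.248 -0.787  0.836 -0.699] p [ 0.683 -0.328  0.878] pitch 87 psi 8 xz -0.09
q [ 1.285  0.59  -0.247  1.324 -1.013  2.05   0.443] p [ 0.46 -0.33  0.4 ] pitch 79 psi 65 xz -0.04
[0.3, -0.2, 0, 10.5]
q [-0.957 -0.3    1.24   1.3    0.264  0.365 -1.632] p [ 0.741 -0.448  0.87 ] pitch 89 psi -21 xz -0.10
q [-0.785 -0.3    1.24   1.333 -0.817  0.683 -0.641] p [ 0.714 -0.342  0.852] pitch 89 psi 4 xz -0.09
q [ 1.292  0.595 -0.256  1.326 -1.016  2.05   0.431] p [ 0.46 -0.33  0.4 ] pitch 80 psi 65 xz -0.05
[0, 0.5, 0, 10.5]
q [-0.605 -0.3    0.775  1.364  0.358  0.451 -1.783] p [ 0.721 -0.328  0.889] pitch 88 psi -17 xz -0.09
q [-1.003 -0.3    1.24   1.181 -0.688  0.861 -0.802] p [ 0.73  -0.176  0.901] pitch 86 psi 19 xz -0.09
q [ 1.308  0.607 -0.278  1.331 -1.023  2.05   0.438] p [ 0.46 -0.33  0.4 ] pitch 81 psi 65 xz -0.05
[0, 0, 0.5, 10.5]
q [-1.059 -0.3    1.24   0.984  0.259  0.681 -1.593] p [ 0.688 -0.42   0.998] pitch 89 psi -19 xz -0.10
q [-
[... 808 characters left out ...]
 [ 0.46 -0.33  0.4 ] pitch 79 psi 65 xz -0.02
[0, 0, -0.5, 10.5]
q [-0.615 -0.3    0.978  1.638  0.372  0.09  -1.794] p [ 0.73  -0.43   0.751] pitch 91 psi -22 xz -0.10
q [-0.839 -0.3    1.24   1.563 -0.709  0.492 -0.695] p [ 0.765 -0.332  0.684] pitch 81 psi -0 xz -0.13
q [ 1.166  0.52  -0.092  1.299 -0.972  2.05   0.466] p [ 0.46 -0.33  0.4 ] pitch 70 psi 65 xz -0.03
[0.3, -0.3, 0.5, 10.5]
q [-1.002 -0.3    1.24   1.114  0.269  0.505 -1.626] p [ 0.707 -0.446  0.966] pitch 92 psi -21 xz -0.11
q [-0.805 -0.3    1.24   1.1   -0.777  0.755 -0.818] p [ 0.658 -0.341  1.007] pitch 97 psi 4 xz -0.13
q [ 1.351  0.646 -0.338  1.347 -1.046  2.05   0.325] p [ 0.46 -0.33  0.4 ] pitch 86 psi 65 xz -0.16
```

Request:
{"name": "servo_tool", "arguments": {"motion": [[[-0.3, 0.3, 0, 10.5, 1], [-0.3, 0.3, 0, 10.5, 1], [-0.3, 0.3, 0, 10.5, 1], [-0.3, 0.3, 0, 10.5, 1], [-0.3, 0.3, 0, 10.5, 1], [-0.3, 0.3, 0, 10.5, 1]]]}}

```text
time: 13.52
tool_pos: [0.6257, -0.4162, 0.8304]
eef_rot: [-0.419, 0.643, -0.502, 0.399]
ft_force: [-0.5, 0.2, -1.3]
gripper_width: 0.0853
```

```bash
python3 s.py;python3 t6.py
```

```text
13.525 q [-0.177 -0.299  0.669  1.39  -0.191  0.63  -1.301] p [ 0.626 -0.416  0.83 ] z [ 0.934 -0.31  -0.177] x [-0.33  -0.94  -0.092] F [-0.535  0.243 -1.303] w 0.08529630202510202
q [-0.177 -0.299  0.669  1.39  -0.191  0.63  -1.301] p [ 0.626 -0.417  0.832] pitch 80 psi -18 xz -0.09
q [-0.211 -0.129  1.24   1.57  -1.181  1.377 -0.211] p [ 0.555 -0.351  0.638] pitch 75 psi 19 xz -0.11
q [ 0.672  0.409  0.598  1.548 -1.26   2.05   0.476] p [ 0.48  -0.306  0.409] pitch 73 psi 53 xz -0.07
q [ 1.168  0.521 -0.095  1.299 -0.973  2.05   0.447] p [ 0.46 -0.33  0.4 ] pitch 70 psi 65 xz -0.05
q [ 1.168  0.521 -0.095  1.299 -0.973  2.05   0.447] p [ 0.46 -0.33  0.4 ] pitch 70 psi 65 xz -0.05
q [ 1.168  0.521 -0.095  1.299 -0.973  2.05   0.447] p [ 0.46 -0.33  0.4 ] pitch 70 psi 65 xz -0.05
[[-0.35, 0.18, -0.92, 10.5], [-0.38, 0.16, -0.91, 10.5], [-0.38, 0.15, -0.91, 10.5], [-0.38, 0.15, -0.91, 10.5], [-0.37, 0.08, -0.93, 10.5], [-0.37, -0.02, -0.93, 10.5], [-0.39, -0.09, -0.92, 10.5], [-0.44, -0.23, -0.87, 10.5], [-0.33, -0.4, -0.15, 10.5], [-0.22, -0.34, 0.24, 5.26], [-0.1, -0.12, 0.12, 1.38], [0.0, -0.0, 0.0, 0.0], [0.0, -0.0, 0.0, 0.0], [0.0, -0.0, 0.0, -0.0], [-0.0, 0.0, -0.0, 0.0], [0.0, 0.0, -0.0, 0.0], [0.0, -0.0, 0.0, 0.0], [0.0, -0.0, 0.0, 0.0]]
```

Request:
{"name": "servo_tool", "arguments": {"motion": [[[-0.4, 0.2, -0.9, 10.5, 1], [-0.4, 0.2, -0.9, 10.5, 1], [-0.4, 0.1, -0.9, 10.5, 1], [-0.4, 0.1, -0.9, 10.5, 1], [-0.4, 0.0, -0.9, 10.5, 1], [-0.4, 0.0, -0.9, 10.5, 1]]]}}

```text
time: 14.28
tool_pos: [0.5378, -0.3822, 0.5764]
eef_rot: [0.655, -0.454, 0.289, -0.529]
ft_force: [3.8, 1.8, 1.3]
gripper_width: 0.0854
```

```bash
python3 s.py;python3 t6.py
```

```text
14.275 q [ 0.232  0.271  1.155  1.5   -1.522  1.825  0.011] p [ 0.538 -0.382  0.576] z [ 0.86   0.431 -0.272] x [ 0.42  -0.902 -0.102] F [3.847 1.758 1.328] w 0.08537058934646997
q [ 0.232  0.271  1.155  1.5   -1.522  1.825  0.011] p [ 0.539 -0.381  0.578] pitch 74 psi 27 xz -0.10
q [ 0.974  0.484  0.173  1.399 -1.081  2.05   0.491] p [ 0.472 -0.314  0.387] pitch 71 psi 62 xz -0.07
q [ 1.182  0.528 -0.113  1.301 -0.977  2.05   0.425] p [ 0.46 -0.33  0.4 ] pitch 71 psi 65 xz -0.07
q [ 1.182  0.528 -0.113  1.301 -0.977  2.05   0.425] p [ 0.46 -0.33  0.4 ] pitch 71 psi 65 xz -0.07
q [ 1.182  0.528 -0.113  1.301 -0.977  2.05   0.425] p [ 0.46 -0.33  0.4 ] pitch 71 psi 65 xz -0.07
q [ 1.182  0.528 -0.113  1.301 -0.977  2.05   0.425] p [ 0.46 -0.33  0.4 ] pitch 71 psi 65 xz -0.07
[[-0.39, 0.25, -0.88, 10.5], [-0.39, 0.25, -0.88, 10.5], [-0.47, 0.14, -0.87, 10.5], [-0.3, -0.16, -0.17, 10.5], [-0.19, -0.26, 0.22, 2.94], [-0.01, -0.01, 0.01, 0.11], [0.0, -0.0, 0.0, 0.0], [-0.0, 0.0, -0.0, 0.0], [-0.0, 0.0, -0.0, 0.0], [-0.0, 0.0, -0.0, 0.0], [0.0, -0.0, 0.0, -0.0], [0.0, 0.0, -0.0, 0.0], [-0.0, 0.0, 0.0, 0.0], [-0.0, 0.0, -0.0, 0.0], [-0.0, 0.0, 0.0, 0.0], [-0.0, -0.0, -0.0, -0.0], [-0.0, -0.0, 0.0, 0.0], [0.0, -0.0, 0.0, -0.0]]
```

```bash
cat > t8.py <<'E'
from t5 import *
from workcell import arm
q0=np.clip(arm.get_obs()['joint_positions'],L,H)
for tgt in ([.46,-.33,.4],[.5,-.33,.35],[.46,-.28,.35]):
  for ps in (65,72,78,85):
    print(tgt,ps); q,r=drive(q0,tgt,np.radians(ps),8,verbose=0)
    q,_=drive(q,[.46,-.28,.2],np.radians(70),6,verbose=0)
E
python3 t8.py
```

```text
[0.46, -0.33, 0.4] 65
q [ 1.182  0.528 -0.113  1.301 -0.977  2.05   0.425] p [ 0.46 -0.33  0.4 ] pitch 71 psi 65 xz -0.07
q [ 1.131  0.669 -0.12   1.512 -0.826  1.854  0.739] p [ 0.46 -0.28  0.2 ] pitch 71 psi 70 xz -0.07
[0.46, -0.33, 0.4] 72
q [ 1.338  0.628 -0.45   1.179 -0.796  2.05   0.369] p [ 0.46 -0.33  0.4 ] pitch 70 psi 72 xz -0.05
q [ 1.341  0.694 -0.421  1.506 -0.691  1.761  0.656] p [ 0.46 -0.28  0.2 ] pitch 70 psi 70 xz -0.05
[0.46, -0.33, 0.4] 78
q [ 1.453  0.765 -0.802  1.075 -0.578  2.05   0.279] p [ 0.46 -0.33  0.4 ] pitch 69 psi 78 xz -0.02
q [ 1.555  0.779 -0.752  1.499 -0.517  1.672  0.542] p [ 0.46 -0.28  0.2 ] pitch 69 psi 70 xz -0.02
[0.46, -0.33, 0.4] 85
q [ 1.453  0.818 -0.926  1.063 -0.468  2.05   0.299] p [ 0.464 -0.313  0.388] pitch 67 psi 83 xz 0.02
q [ 1.621  0.814 -0.868  1.5   -0.439  1.638  0.521] p [ 0.46 -0.28  0.2 ] pitch 67 psi 70 xz 0.02
[0.5, -0.33, 0.35] 65
q [ 0.986  0.608  0.117  1.311 -1.079  2.05   0.493] p [ 0.5  -0.33  0.35] pitch 73 psi 65 xz -0.09
q [ 0.983  0.686  0.092  1.514 -0.922  1.936  0.787] p [ 0.46 -0.28  0.2 ] pitch 73 psi 7
[... 871 characters left out ...]
 0.2 ] pitch 73 psi 70 xz -0.09
[0.46, -0.28, 0.35] 72
q [ 1.097  0.548 -0.087  1.392 -0.929  2.05   0.536] p [ 0.46 -0.28  0.35] pitch 73 psi 72 xz -0.09
q [ 1.098  0.682 -0.069  1.51  -0.857  1.882  0.742] p [ 0.46 -0.28  0.2 ] pitch 73 psi 70 xz -0.09
[0.46, -0.28, 0.35] 78
q [ 1.225  0.622 -0.349  1.297 -0.794  2.05   0.483] p [ 0.46 -0.28  0.35] pitch 72 psi 78 xz -0.08
q [ 1.263  0.696 -0.304  1.504 -0.757  1.808  0.672] p [ 0.46 -0.28  0.2 ] pitch 72 psi 70 xz -0.08
[0.46, -0.28, 0.35] 85
q [ 1.358  0.75  -0.698  1.189 -0.587  2.05   0.387] p [ 0.46 -0.28  0.35] pitch 71 psi 85 xz -0.06
q [ 1.483  0.758 -0.633  1.498 -0.594  1.712  0.561] p [ 0.46 -0.28  0.2 ] pitch 71 psi 70 xz -0.06
```

Request:
{"name": "servo_tool", "arguments": {"motion": [[[-0.35, 0.2, -0.75, 10.5, 1], [-0.35, 0.2, -0.75, 10.5, 1], [-0.3, 0.2, -0.75, 10.5, 1], [-0.3, 0.1, -0.6, 10.5, 1], [0, 0, 0, 10.5, 1]]]}}

```text
time: 14.9
tool_pos: [0.4914, -0.3466, 0.4251]
eef_rot: [0.765, -0.248, 0.084, -0.589]
ft_force: [3.0, 1.4, -2.4]
gripper_width: 0.0854
```

```bash
python3 s.py;python3 t8.py | head -12
```

```text
14.9 q [ 1.184  0.577 -0.155  1.2   -1.03   2.046  0.229] p [ 0.491 -0.347  0.425] z [ 0.419  0.86  -0.292] x [ 0.863 -0.477 -0.164] F [ 3.027  1.391 -2.427] w 0.0853623611592354
[0.46, -0.33, 0.4] 65
q [ 1.212  0.542 -0.151  1.306 -0.984  2.049  0.321] p [ 0.46 -0.33  0.4 ] pitch 73 psi 65 xz -0.16
q [ 1.159  0.691 -0.155  1.507 -0.827  1.86   0.634] p [ 0.46 -0.28  0.2 ] pitch 73 psi 70 xz -0.16
[0.46, -0.33, 0.4] 72
q [ 1.368  0.657 -0.493  1.186 -0.81   2.05   0.239] p [ 0.46 -0.33  0.4 ] pitch 73 psi 72 xz -0.16
q [ 1.37   0.735 -0.457  1.498 -0.696  1.773  0.533] p [ 0.46 -0.28  0.2 ] pitch 73 psi 70 xz -0.16
[0.46, -0.33, 0.4] 78
q [ 1.473  0.804 -0.836  1.082 -0.599  2.05   0.129] p [ 0.46 -0.33  0.4 ] pitch 72 psi 78 xz -0.15
q [ 1.574  0.833 -0.778  1.49  -0.523  1.685  0.405] p [ 0.46 -0.28  0.2 ] pitch 72 psi 70 xz -0.15
[0.46, -0.33, 0.4] 85
q [ 1.543  1.082 -1.38   0.995 -0.212  2.05  -0.079] p [ 0.46  -0.325  0.398] pitch 72 psi 84 xz -0.11
q [ 1.811  1.153 -1.296  1.483 -0.123  1.585  0.117] p [ 0.46 -0.28  0.2 ] pitch 72 psi 70 xz -0.11
```

```bash
cat > t9.py <<'E'
from t5 import *
from workcell import arm
import itertools
from multiprocessing import Pool
q0=np.clip(arm.get_obs()['joint_positions'],L,H)
def f(a):
    d,t,n=a; q=q0
    for _ in range(n): q=row(q,[*d,t],w=.5,n=3)
    p,R=fk2(q,P); M=R.as_matrix()
    return abs(M[2,0])+.01*n*0+max(0,-M[2,2]-.4)+.3*max(0,abs(q[2])-.9),d,t,n,q
if __name__=="__main__":
    c=[(d,t,n) for d in itertools.product([-1,0,1],repeat=3) for t in(-8,-4,0,4,8) for n in(4,8)]
    with Pool() as p: r=p.map(f,c)
    r.sort(key=lambda x:x[0])
    for k in r[:14]: print(round(k[0],3),k[1:4]); show(k[4])
E
time python3 t9.py
```

```text
0.002 ((1, -1, 0), 4, 8)
q [ 0.95   1.368 -0.806  0.06  -0.578  1.941 -0.081] p [ 0.764 -0.466  0.326] pitch 76 psi 58 xz 0.00
0.028 ((1, -1, -1), 0, 8)
q [ 0.949  1.701  0.355  0.06  -1.56   1.57   0.17 ] p [ 0.821 -0.582 -0.041] pitch 69 psi 38 xz -0.03
0.054 ((1, -1, 0), 0, 8)
q [ 0.963  1.345  0.207  0.06  -1.56   1.678 -0.202] p [ 0.821 -0.574  0.354] pitch 77 psi 38 xz -0.05
0.054 ((1, -1, 1), 4, 8)
q [ 0.96   1.085 -0.607  0.06  -1.113  1.846 -0.509] p [ 0.726 -0.409  0.681] pitch 90 psi 55 xz -0.05
0.062 ((1, 0, -1), 8, 8)
q [ 0.528  1.665 -0.588  0.082 -0.326  2.05   0.496] p [ 0.78  -0.15  -0.061] pitch 63 psi 100 xz 0.01
0.07 ((1, -1, 1), 0, 8)
q [ 0.968  1.023  0.048  0.06  -1.56   1.558 -0.56 ] p [ 0.791 -0.511  0.718] pitch 87 psi 32 xz -0.07
0.073 ((1, -1, -1), 8, 4)
q [ 1.054  1.394 -0.964  0.35  -0.181  2.05   0.185] p [ 0.663 -0.418  0.164] pitch 68 psi 76 xz -0.05
0.079 ((1, 0, -1), 4, 8)
q [ 0.622  1.69  -0.154  0.06  -0.943  1.91   0.261] p [ 0.836 -0.225 -0.04 ] pitch 69 psi 81 xz -0.08
0.08 ((0, -1, -1), 0, 8)
q [ 1.329  1.696 -0.73   0.06  -0.305  2.02   0.321] p [ 0.465 -0.669 -0.049] pitch 68 psi 49 xz -0.08
0.084 ((1, 1, -1), 8, 8)
q [ 0.139  1.683 -0.31   0.06  -0.745  1.991  0.297] p [ 0.812  0.179 -0.038] pitch 68 psi 114 xz -0.08
0.087 ((1, 0, 1), 4, 8)
q [ 0.662  0.979 -0.786  0.06  -0.898  1.852 -0.638] p [ 0.78  -0.144  0.744] pitch 86 psi 71 xz -0.09
0.09 ((0, 0, -1), 8, 8)
q [ 0.937  1.336 -0.467  0.855 -0.06   2.05   0.922] p [ 0.472 -0.291 -0.061] pitch 66 psi 117 xz -0.08
0.092 ((1, -1, -1), -4, 8)
q [ 0.948  1.716  0.252  0.06  -1.56   1.227  0.012] p [ 0.891 -0.693 -0.04 ] pitch 72 psi 18 xz -0.09
0.092 ((1, -1, -1), 4, 8)
q [ 0.915  1.662 -0.184  0.06  -0.859  1.835  0.367] p [ 0.754 -0.482 -0.043] pitch 64 psi 60 xz 0.05
real	0m8.343s
user	0m28.529s
sys	0m0.130s
```

Request:
{"name": "servo_tool", "arguments": {"motion": [[[1, -1, 0.3, 4, 1], [1, -1, 0.3, 4, 1], [1, -1, 0.3, 4, 1], [1, -1, 0.3, 4, 1], [1, -1, 0.3, 4, 1], [1, -1, 0.3, 4, 1]]]}}

```text
time: 15.65
tool_pos: [0.6485, -0.3383, 0.4031]
eef_rot: [0.801, -0.142, 0.012, -0.581]
ft_force: [-0.0, -0.1, 0.6]
gripper_width: 0.0854
```

```bash
python3 s.py
```

```text
15.65 q [ 1.126  1.201 -1.378  0.491 -0.09   2.051 -0.256] p [ 0.648 -0.338  0.403] z [ 0.185  0.928 -0.325] x [ 0.959 -0.242 -0.145] F [-0.019 -0.058  0.64 ] w 0.08538123237842297
```

```bash
python3 t9.py
```

```text
0.007 ((1, -1, -1), -4, 8)
q [ 0.87   1.731 -0.841  0.06  -0.417  1.156  0.06 ] p [ 0.962 -0.603 -0.072] pitch 70 psi 22 xz -0.01
0.007 ((1, 0, 0), 4, 8)
q [ 0.542  1.352 -0.827  0.06  -0.509  1.932 -0.079] p [ 0.889 -0.129  0.324] pitch 73 psi 80 xz 0.01
0.011 ((1, -1, 1), 0, 8)
q [ 0.89   1.058 -0.675  0.06  -0.814  1.521 -0.461] p [ 0.858 -0.45   0.678] pitch 86 psi 36 xz 0.01
0.017 ((1, -1, -1), 4, 4)
q [ 0.853  1.516 -0.812  0.06  -0.351  2.031  0.159] p [ 0.759 -0.395  0.133] pitch 69 psi 72 xz -0.02
0.018 ((1, 1, 0), 8, 8)
q [ 0.087  1.355 -0.857  0.06  -0.48   1.994 -0.047] p [0.833 0.267 0.32 ] pitch 73 psi 110 xz 0.02
0.024 ((1, 0, 1), 4, 8)
q [ 0.559  1.034 -0.961  0.06  -0.663  1.811 -0.5  ] p [ 0.836 -0.079  0.692] pitch 85 psi 74 xz -0.01
0.024 ((1, -1, 1), -4, 8)
q [ 0.861  1.003 -0.708  0.06  -0.541  1.206 -0.634] p [ 0.921 -0.541  0.714] pitch 84 psi 15 xz -0.02
0.024 ((1, -1, 0), -4, 8)
q [ 0.878  1.351 -0.848  0.06  -0.403  1.276 -0.301] p [ 0.967 -0.602  0.338] pitch 75 psi 22 xz -0.02
0.031 ((1, -1, -1), 8, 4)
q [ 0.856  1.475 -0.863  0.186 -0.235  2.05   0.291] p [ 0.739 -0.352  0.119] pitch 67 psi 80 xz 0.03
0.034 ((0, -1, -1), 0, 8)
q [ 1.176  1.71  -0.634  0.06  -0.354  1.972  0.418] p [ 0.562 -0.601 -0.081] pitch 65 psi 56 xz -0.01
0.035 ((1, -1, 0), 0, 8)
q [ 0.884  1.371 -0.648  0.06  -0.671  1.613 -0.109] p [ 0.891 -0.502  0.313] pitch 75 psi 42 xz 0.04
0.039 ((-1, -1, -1), 8, 4)
q [ 1.483  1.183 -0.891  0.959 -0.034  2.05   0.597] p [ 0.39  -0.429  0.118] pitch 65 psi 87 xz -0.01
0.041 ((1, -1, 1), 4, 8)
q [ 0.87   1.112 -0.731  0.06  -0.929  1.823 -0.377] p [ 0.783 -0.356  0.643] pitch 88 psi 58 xz 0.04
0.043 ((1, 1, 1), 8, 8)
q [ 0.096  1.058 -1.019  0.06  -0.653  1.862 -0.489] p [0.767 0.298 0.682] pitch 86 psi 104 xz -0.01
```

Request:
{"name": "servo_tool", "arguments": {"motion": [[[1, -1, 1, 3, 1], [1, -1, 1, 3, 1], [1, -1, 1, 3, 1], [1, -1, 1, 3, 1], [1, -1, 1, 3, 1], [1, -1, 1, 3, 1], [1, -1, 1, 3, 1]]]}}

```text
time: 16.52
tool_pos: [0.729, -0.2854, 0.5253]
eef_rot: [0.777, -0.113, 0.075, -0.615]
ft_force: [-0.6, 0.3, 0.2]
gripper_width: 0.0857
```

```bash
python3 s.py; sed 's/\.46,-\.33,\.4/.5,-.33,.3/' t6.py > t6b.py; python3 t6b.py
```

```text
16.525 q [ 0.876  1.157 -1.381  0.171 -0.183  2.052 -0.329] p [ 0.729 -0.285  0.525] z [ 0.256  0.938 -0.233] x [ 0.963 -0.268 -0.023] F [-0.569  0.315  0.186] w 0.08566075201666638
q [ 0.876  1.157 -1.38   0.171 -0.183  2.05  -0.329] p [ 0.731 -0.285  0.525] pitch 77 psi 75 xz -0.02
q [ 1.566  1.102 -1.376  1.086 -0.249  1.658 -0.08 ] p [ 0.59  -0.333  0.382] pitch 75 psi 65 xz -0.04
q [ 1.772  1.135 -1.363  1.317 -0.211  1.632  0.051] p [ 0.5  -0.33  0.3 ] pitch 75 psi 65 xz -0.04
q [ 1.772  1.135 -1.363  1.317 -0.211  1.632  0.051] p [ 0.5  -0.33  0.3 ] pitch 75 psi 65 xz -0.04
q [ 1.772  1.135 -1.363  1.317 -0.211  1.632  0.051] p [ 0.5  -0.33  0.3 ] pitch 75 psi 65 xz -0.04
q [ 1.772  1.135 -1.363  1.317 -0.211  1.632  0.051] p [ 0.5  -0.33  0.3 ] pitch 75 psi 65 xz -0.04
[[-0.71, -0.14, -0.69, -9.65], [-0.73, -0.02, -0.68, -3.42], [-0.74, 0.02, -0.67, -0.92], [-0.74, 0.02, -0.67, 0.0], [-0.74, 0.02, -0.67, 0.0], [-0.74, 0.02, -0.67, 0.0], [-0.03, 0.0, -0.02, 0.0], [-0.0, 0.0, -0.0, -0.0], [-0.0, -0.0, -0.0, 0.0], [0.0, -0.0, 0.0, -0.0], [0.0, 0.0, 0.0, 0.0], [-0.0, -0.0, 0.0, -0.0], [0.0, 0.0, -0.0, -0.0], [0.0, 0.0, -0.0, 0.0], [0.0, -0.0, -0.0, 0.0], [0.0, -0.0, -0.0, -0.0], [0.0, -0.0, -0.0, 0.0], [-0.0, -0.0, 0.0, -0.0]]
```

Request:
{"name": "servo_tool", "arguments": {"motion": [[[-0.65, 0.2, -0.6, 0, 1], [-0.65, 0.2, -0.6, 0, 1], [-0.65, 0.2, -0.6, 0, 1], [-0.65, 0.2, -0.6, 0, 1], [-0.65, 0.2, -0.6, 0, 1], [-0.65, 0.2, -0.6, 0, 1], [0, 0, 0, 0, 1]]]}}

```text
time: 17.4
tool_pos: [0.5129, -0.2236, 0.327]
eef_rot: [0.778, -0.112, 0.075, -0.613]
ft_force: [0.9, -0.6, 0.6]
gripper_width: 0.0855
```

```bash
python3 s.py; python3 - <<'E'
from h import *
for n in("side","top","wrist"): cv2.imwrite(f"pics/c_{n}.png",arm.snapshot(n)[:,:,::-1])
E
```

```text
17.4 q [ 1.681  1.051 -1.353  1.406 -0.302  1.641  0.102] p [ 0.513 -0.224  0.327] z [ 0.254  0.938 -0.237] x [ 0.964 -0.266 -0.022] F [ 0.878 -0.617  0.64 ] w 0.0854740159792129
```

View pics/c_side.png

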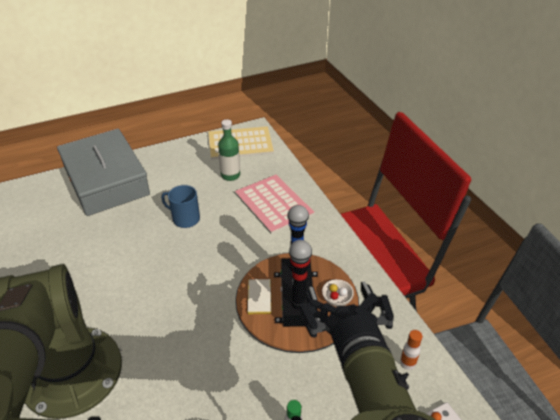

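View pics/c_wrist.png

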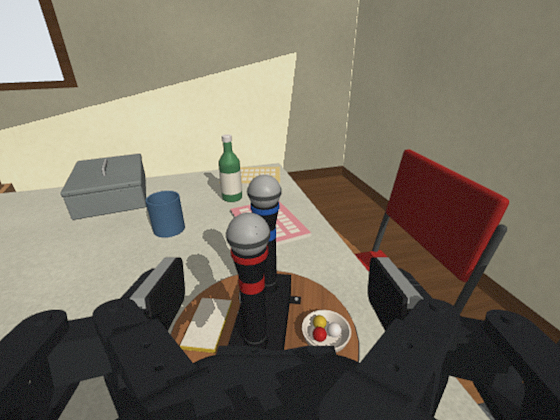

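View pics/c_top.png

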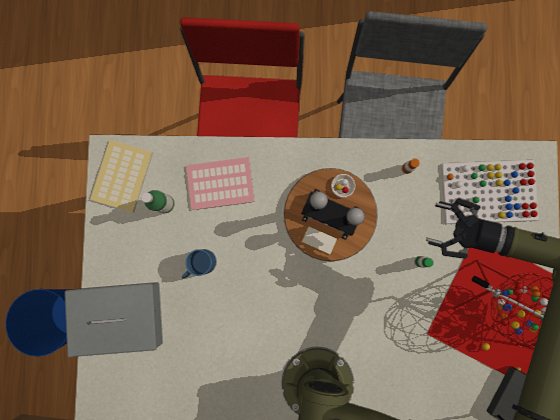

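```bash
python3 - <<'E'
import cv2
a=cv2.imread('pics/a_top.png')[220:400,360:560];b=cv2.imread('pics/c_top.png')[220:400,360:560]
cv2.imwrite('pics/d.png',cv2.hconcat([cv2.resize(a,None,fx=2,fy=3,interpolation=2)[:, :],cv2.resize(b,None,fx=2,fy=3,interpolation=2)]))
E
cat > lk.py <<'E'
from sim import *
def links(q):
    h,a,b,c,ea,eb,o7,fa,fb,fs=P
    z=lambda t:Ro.from_euler('z',t); y=lambda t:Ro.from_euler('y',t)
    R=z(-q[0])*y(q[1]); p=np.array([0,0,h])+z(-q[0]).apply([0,fs,0]); o=[p]
    R=R*z(-q[2]); p=p+R.apply([ea,fa,a]); o.append(p); R=R*y(q[3]); p=p+R.apply([eb,fb,b]); o.append(p)
    R=R*z(-q[4])*y(q[5]); p=p+R.apply([0,0,c]); o.append(p); return np.array(o)
if __name__=="__main__":
    from workcell import arm
    q=np.clip(arm.get_obs()['joint_positions'],L,H); print(links(q))
    from t5 import drive
    q,r=drive(q,[.495,-.185,.126],np.radians(75),6); print(links(q),r)
    q,r=drive(q,[.527,-.068,.126],np.radians(75),4); print(links(q))
E
python3 lk.py
```

```text
[[-0.015  0.002  0.25 ]
 [-0.059 -0.406  0.478]
 [ 0.417 -0.589  0.425]
 [ 0.517 -0.223  0.332]]
q [ 1.687  1.23  -1.198  1.585 -0.145  1.461  0.326] p [ 0.495 -0.185  0.126] pitch 76 psi 75 xz -0.01
q [ 1.687  1.23  -1.198  1.585 -0.145  1.461  0.326] p [ 0.495 -0.185  0.126] pitch 76 psi 75 xz -0.01
[[-0.015  0.002  0.25 ]
 [-0.069 -0.439  0.402]
 [ 0.397 -0.551  0.218]
 [ 0.495 -0.185  0.126]] [[-0.1, 0.18, -0.98, 0.2], [-0.1, 0.18, -0.98, 0.0], [-0.1, 0.18, -0.98, 0.0], [-0.05, 0.09, -0.51, 0.0], [0.0, -0.0, -0.0, 0.0], [0.0, -0.0, 0.0, -0.0]]
q [ 1.637  1.207 -1.242  1.771 -0.184  1.232  0.307] p [ 0.527 -0.068  0.126] pitch 76 psi 75 xz -0.01
q [ 1.637  1.207 -1.242  1.771 -0.184  1.232  0.307] p [ 0.527 -0.068  0.126] pitch 76 psi 75 xz -0.01
[[-0.015  0.001  0.25 ]
 [-0.046 -0.439  0.412]
 [ 0.429 -0.434  0.218]
 [ 0.527 -0.068  0.126]]
```

View pics/d.png

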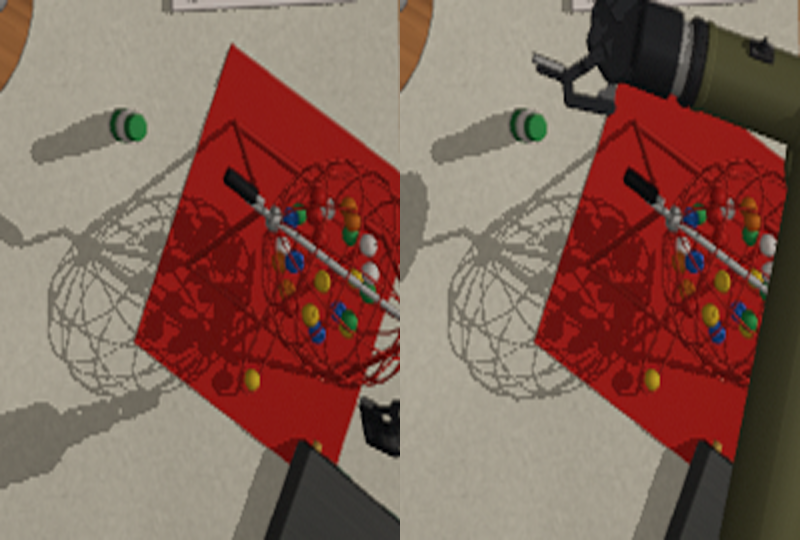

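```bash
python3 - <<'E'
from h import *
np.set_printoptions(precision=3,suppress=True)
# light dir from mic grilles (shadow centres)
s1=onz("top",225,228,0); s2=onz("top",258,239,0)
L1=(s1-np.array([.565,.016,.249]))/.249; L2=(s2-np.array([.522,-.086,.249]))/.249
print(L1,L2); Ld=(L1+L2)/2
def hs(u,su):
    o,d=ray("top",*u); S=onz("top",*su,0)
    # X=o+d s ; X + Ld*z = S (xy)
    best=min(np.arange(0,.6,.002),key=lambda z:np.linalg.norm((onz("top",*u,z)+Ld*z-S)[:2]))
    X=onz("top",*u,best); return X,np.linalg.norm((X+Ld*best-S)[:2])
print('crank tip',hs((477,281),(364,297)))
print('hub near',hs((497,293),(404,301)))
print('cage left edge-ish',hs((492,300),(385,320)))
print('frame apex', hs((477,261),(450,268)))
E
```

```text
[-0.287  1.172 -1.   ] [-0.251  1.141 -1.   ]
crank tip (array([ 0.351, -0.421,  0.236]), np.float64(0.00994464905740205))
hub near (array([ 0.316, -0.496,  0.188]), np.float64(0.00273030647584235))
cage left edge-ish (array([ 0.299, -0.468,  0.22 ]), np.float64(0.03425988711001172))
frame apex (array([ 0.402, -0.492,  0.058]), np.float64(0.010160094792473044))
```

```bash
python3 - <<'E'
import cv2
a=cv2.imread('pics/a_top.png')[230:380,330:560]
cv2.imwrite('pics/e.png',cv2.resize(a,None,fx=3.4,fy=3.4,interpolation=2))
E
```

```text
(no output)
```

View pics/e.png

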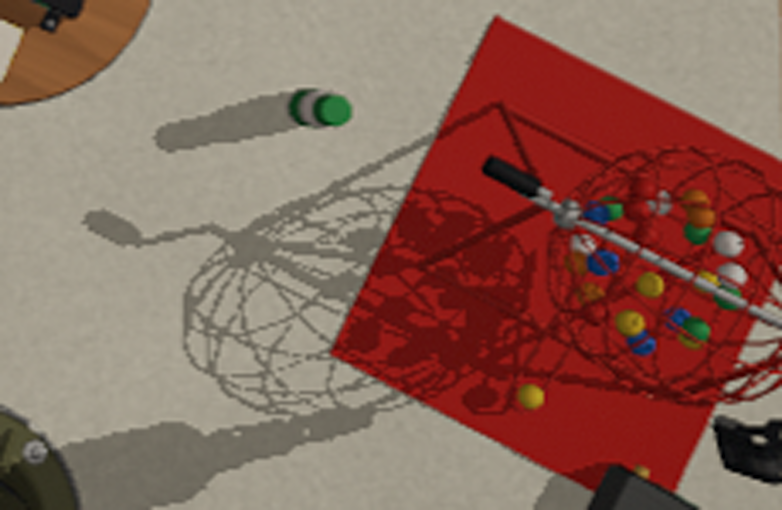

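```bash
cat > clr.py <<'E'
from lk import *
from scipy.optimize import lsq_linear
def segd(a,b,c,d,n=25):
    s=np.linspace(0,1,n); A=a+(b-a)*s[:,None]; B=c+(d-c)*s[:,None]
    return np.sqrt(((A[:,None]-B[None])**2).sum(-1)).min()
CR=(np.array([.352,-.418,.236]),np.array([.316,-.496,.19])); CG=np.array([.24,-.58,.19])
DG=(np.array([.397,-.334,0]),np.array([.397,-.334,.11])); DO=(np.array([.704,-.29,0]),np.array([.704,-.29,.11]))
def clear(q):
    l=links(q); tb=l[3]+(l[2]-l[3])*(.073/.39)  # body front
    m=9
    for a,b,r in((l[1],l[2],.055),(l[2],tb,.05)):
        m=min(m,segd(a,b,*CR)-r-.012,segd(a,b,CG,CG)-r-.105,segd(a,b,*DG)-r-.018,segd(a,b,*DO)-r-.018)
    return m
if __name__=="__main__":
    from workcell import arm
    q0=np.clip(arm.get_obs()['joint_positions'],L,H); print('now',clear(q0))
    rng=np.random.default_rng(0)
    for psi in(75,85,95,105):
      for back in (0,.1):
        R=toolR(np.radians(psi),np.radians(75),1); z=R.as_matrix()[:,2]
        h=np.r_[z[:2],0]/np.linalg.norm(z[:2])
        p=np.array([.522,-.086,.13])+.019*z-back*h
        S=[]
        for k in range(14):
            r=ik(p,R,1,rng)
            if r.cost<1e-5: S.append((clear(r.x),r.x))
        S.sort(key=lambda x:-x[0])
        print(psi,back,[(round(c,3),x.round(2).tolist()) for c,x in S[:3]], [ (round(c,3),round(x[2],2)) for c,x in S[3:8]])
E
python3 clr.py
```

```text
now 0.09715235204018217
75 0 [(np.float64(-0.0), [0.47, 0.68, 0.33, 1.82, -1.16, 1.79, 1.05]), (np.float64(-0.002), [0.6, 0.66, 0.18, 1.81, -1.1, 1.72, 1.02]), (np.float64(-0.007), [0.92, 0.67, -0.21, 1.8, -0.95, 1.58, 0.91])] [(np.float64(-0.039), np.float64(-1.2)), (np.float64(-0.046), np.float64(-1.34)), (np.float64(-0.047), np.float64(-1.35))]
75 0.1 [(np.float64(0.014), [0.92, 0.73, -0.06, 1.65, -0.91, 1.75, 0.95]), (np.float64(0.011), [0.49, 0.8, 0.52, 1.67, -1.15, 1.98, 1.11]), (np.float64(-0.012), [1.52, 0.97, -0.89, 1.63, -0.44, 1.48, 0.58])] [(np.float64(-0.049), np.float64(-1.29))]
85 0 [(np.float64(0.057), [0.24, 0.82, 0.61, 1.69, -1.19, 2.02, 1.14]), (np.float64(0.046), [0.58, 0.73, 0.14, 1.67, -1.0, 1.81, 1.01]), (np.float64(0.032), [0.94, 0.75, -0.32, 1.66, -0.8, 1.65, 0.86])] [(np.float64(0.03), np.float64(-0.38)), (np.float64(-0.006), np.float64(-1.03)), (np.float64(-0.028), np.float64(-1.33))]
85 0.1 [(np.float64(0.044), [1.02, 0.85, -0.31, 1.48, -0.72, 1.77, 0.83]), (np.float64(0.042), [1.17, 0.9, -0.52, 1.47, -0.6, 1.71, 0.74]), (np.float64(0.039), [1.26, 0.95, -0
[... 320 characters left out ...]
0.1 [(np.float64(0.054), [1.12, 1.02, -0.64, 1.28, -0.45, 1.82, 0.66]), (np.float64(0.05), [1.17, 1.06, -0.73, 1.28, -0.4, 1.81, 0.62]), (np.float64(0.017), [1.32, 1.23, -1.07, 1.28, -0.15, 1.76, 0.42])] [(np.float64(0.004), np.float64(-1.14))]
105 0 [(np.float64(0.08), [0.93, 0.95, -0.55, 1.38, -0.5, 1.82, 0.75]), (np.float64(0.08), [0.73, 0.88, -0.22, 1.39, -0.67, 1.9, 0.89]), (np.float64(0.06), [1.07, 1.03, -0.78, 1.38, -0.36, 1.77, 0.62])] [(np.float64(-0.016), np.float64(-1.32))]
105 0.1 [(np.float64(0.068), [0.83, 1.03, -0.31, 1.12, -0.58, 2.03, 0.81]), (np.float64(0.067), [0.84, 1.04, -0.33, 1.12, -0.57, 2.03, 0.8]), (np.float64(0.025), [1.17, 1.29, -1.08, 1.1, -0.08, 1.93, 0.42])] []
```

```bash
cat > s3.py <<'E'
from clr import *
from t5 import drive
from multiprocessing import Pool
from workcell import arm
import io,contextlib
q0=np.clip(arm.get_obs()['joint_positions'],L,H)
def go(ms,psi=95):
    q=q0; T=0; mc=9
    for m,n in ms:
        for _ in range(n): q=row(q,m,w=.5,n=3);T+=1; mc=min(mc,clear(q))
    a=np.radians(psi);h=np.array([np.cos(a),np.sin(a),0]); g=np.array([.522,-.086,.126])+.018*h
    rows=[]
    for tgt,n in((g-.13*h+[0,0,.12],10),(g-.11*h,4),(g,3)):
        for k in range(n):
            p,R=fk2(q,P); z=R.as_matrix()[:,2]; d=(tgt-p)/.06; d/=max(1,np.linalg.norm(d))
            e=np.degrees(np.arctan2(np.sin(a-np.arctan2(z[1],z[0])),np.cos(a-np.arctan2(z[1],z[0]))))
            if np.linalg.norm(tgt-p)<.004 and abs(e)<1: break
            r=[*d,np.clip(e,-10.5,10.5)]; rows.append(np.round(r,2).tolist()); q=row(q,r,w=.5,n=3);T+=1; mc=min(mc,clear(q))
    p,R=fk2(q,P);M=R.as_matrix()
    c=3*abs(M[2,0])+1.5*max(0,-M[2,2]-.25)+4*max(0,.05-mc)+.01*T+5*max(0,np.linalg.norm(p-g)-.005)+.3*max(0,abs(q[2])-.8)
    return c,mc,T,q,rows
def f(ms): return go(ms)+(ms,)
if __name__=="__main__":
    g=np.random.default_rng(3)
    C=[[]]+[[([*g.choice([-1,-.5,0,.5,1],3).tolist(),float(g.choice([-10,-10,-5,0,5,10]))],int(g.integers(2,7))) for _ in range(int(g.integers(1,3)))] for _ in range(300)]
    with Pool() as pl: B=pl.map(f,C,chunksize=4)
    print('base',B[0][:3]); show(B[0][3])
    B.sort(key=lambda b:b[0])
    for b in B[:8]: print(round(b[0],3),round(b[1],3),b[2],b[5]); show(b[3])
E
time timeout 550 python3 s3.py
```

```text
base (np.float64(0.4828527209135947), np.float64(-0.014110857488761244), 6)
q [ 1.386  1.284 -1.227  1.494 -0.076  1.574  0.302] p [ 0.52  -0.068  0.126] pitch 76 psi 95 xz -0.01
0.242 0.039 16 [([0.0, 0.5, 0.5, -5.0], 6)]
q [ 1.123  0.95  -0.702  1.504 -0.501  1.664  0.66 ] p [ 0.52  -0.068  0.126] pitch 76 psi 95 xz -0.01
0.334 0.02 17 [([0.0, 1.0, 1.0, 0.0], 5)]
q [ 1.256  1.065 -0.932  1.5   -0.336  1.61   0.534] p [ 0.52  -0.068  0.126] pitch 76 psi 95 xz -0.00
0.335 0.018 12 [([1.0, 1.0, -0.5, -10.0], 3)]
q [ 1.261  1.072 -0.941  1.499 -0.329  1.609  0.514] p [ 0.52  -0.068  0.126] pitch 76 psi 95 xz -0.02
0.355 0.032 17 [([0.5, 0.5, 0.5, -10.0], 6)]
q [ 1.191  0.996 -0.814  1.504 -0.422  1.633  0.571] p [ 0.52  -0.068  0.126] pitch 76 psi 95 xz -0.04
0.357 0.041 20 [([-0.5, 1.0, 1.0, 0.0], 4), ([-0.5, 1.0, -0.5, -5.0], 4)]
q [ 0.979  0.913 -0.474  1.496 -0.655  1.755  0.752] p [ 0.52  -0.068  0.126] pitch 80 psi 95 xz -0.04
0.359 0.032 15 [([0.5, 1.0, 0.5, -10.0], 5)]
q [ 1.167  0.986 -0.772  1.501 -0.455  1.649  0.588] p [ 0.52  -0.068  0.126] pitch 77 psi 95 xz -0.05
0.362 0.035 20 [([0.5, 0.0, 1.0, 5.0], 4), ([-0.5, 0.5, 0.0, -10.0], 6)]
q [ 1.134  0.967 -0.718  1.501 -0.494  1.666  0.632] p [ 0.52  -0.068  0.126] pitch 77 psi 95 xz -0.03
0.365 0.039 15 [([0.5, 1.0, 0.0, -10.0], 5)]
q [ 1.186  0.976 -0.808  1.509 -0.42   1.626  0.562] p [ 0.52  -0.068  0.126] pitch 74 psi 95 xz -0.05
real	0m19.377s
user	1m10.677s
sys	0m0.269s
```

Request:
{"name": "servo_tool", "arguments": {"motion": [[[0, 0.5, 0.5, -5, 1], [0, 0.5, 0.5, -5, 1], [0, 0.5, 0.5, -5, 1], [0, 0.5, 0.5, -5, 1], [0, 0.5, 0.5, -5, 1], [0, 0.5, 0.5, -5, 1]]]}}

```text
time: 18.3
tool_pos: [0.508, -0.0732, 0.4823]
eef_rot: [0.738, -0.275, 0.188, -0.587]
ft_force: [0.1, -1.0, -1.2]
gripper_width: 0.0852
```

```bash
python3 s.py; python3 - <<'E'
from s3 import *
for psi in(85,95):
    r=go([],psi); print(psi,r[:3]); show(r[3]); print(r[4])
E
```

```text
18.3 q [ 2.21  -0.121 -1.235  1.887 -1.352  1.823  0.313] p [ 0.508 -0.073  0.482] z [ 0.6    0.763 -0.241] x [ 0.778 -0.626 -0.046] F [ 0.075 -1.042 -1.21 ] w 0.08519212165859852
85 (np.float64(0.3591252432164038), np.float64(0.014998489758734277), 10)
q [ 1.3    0.911 -0.833  1.647 -0.492  1.477  0.591] p [ 0.524 -0.068  0.126] pitch 74 psi 85 xz -0.02
[[0.01, -0.47, -0.88, 10.5], [0.11, -0.53, -0.84, 10.5], [0.19, -0.55, -0.81, 10.5], [0.21, -0.55, -0.81, 7.04], [0.21, -0.55, -0.81, 0.0], [0.05, -0.13, -0.19, 0.0], [0.01, 0.16, -0.99, 0.0], [0.01, 0.16, -0.99, 0.0], [0.09, 1.0, -0.01, 0.0], [0.07, 0.83, -0.01, 0.0]]
95 (np.float64(0.25002248467549854), np.float64(0.04141040872580096), 10)
q [ 1.198  0.976 -0.83   1.513 -0.401  1.615  0.576] p [ 0.52  -0.068  0.126] pitch 74 psi 95 xz -0.02
[[0.08, -0.47, -0.88, 10.5], [0.18, -0.53, -0.83, 10.5], [0.26, -0.55, -0.8, 10.5], [0.28, -0.55, -0.79, 10.5], [0.28, -0.55, -0.79, 7.04], [0.1, -0.2, -0.28, 0.0], [-0.01, 0.16, -0.99, 0.0], [-0.01, 0.16, -0.99, 0.0], [-0.09, 1.0, -0.01, 0.0], [-0.07, 0.83, -0.01, 0.0]]
```

Request:
{"name": "servo_tool", "arguments": {"motion": [[[0.1, -0.45, -0.5, 8, 1], [0.1, -0.5, -0.6, 8, 1], [0.2, -0.5, -0.6, 8, 1], [0.2, -0.4, -0.6, 8, 1], [0.2, -0.4, -0.6, 8, 1], [0, 0, 0, 0, 1]]]}}

```text
time: 19.05
tool_pos: [0.5369, -0.1722, 0.3507]
eef_rot: [0.782, -0.066, 0.006, -0.62]
ft_force: [0.0, -0.1, 0.8]
gripper_width: 0.0853
```

```bash
python3 s.py; python3 - <<'E'
from s3 import *
print(clear(q0))
for psi in(90,95):
    r=go([],psi); print(psi,r[:3]); show(r[3]); print(r[4])
E
```

```text
19.05 q [ 1.42   0.87  -1.062  1.319 -0.528  1.793  0.195] p [ 0.537 -0.172  0.351] z [ 0.092  0.968 -0.232] x [ 0.991 -0.111 -0.072] F [ 0.049 -0.061  0.761] w 0.08533692084963056
0.16040450643622445
90 (np.float64(0.510823892309133), np.float64(0.0037193425690589983), 6)
q [ 1.334  1.068 -0.974  1.565 -0.344  1.529  0.443] p [ 0.522 -0.068  0.126] pitch 77 psi 90 xz -0.07
[[-0.14, -0.24, -0.96, 5.41], [-0.11, -0.2, -0.79, 0.0], [0.0, 0.16, -0.99, 0.0], [0.0, 0.16, -0.99, 0.0], [0.0, 1.0, -0.01, 0.0], [0.0, 0.84, -0.01, 0.0]]
95 (np.float64(0.4748225503243528), np.float64(0.012822903687956359), 6)
q [ 1.279  1.099 -0.975  1.497 -0.303  1.605  0.434] p [ 0.52  -0.068  0.126] pitch 77 psi 95 xz -0.07
[[-0.05, -0.24, -0.97, 10.41], [-0.04, -0.19, -0.79, 0.0], [-0.01, 0.16, -0.99, 0.0], [-0.01, 0.16, -0.99, 0.0], [-0.09, 1.0, -0.01, 0.0], [-0.07, 0.83, -0.01, 0.0]]
```

```bash
sed -i 's/def go(ms,psi=95)/def go(ms,psi=98)/' s3.py; sed -i 's/integers(2,7)/integers(2,6)/; s/range(300)/range(700)/' s3.py; timeout 550 python3 s3.py
```

```text
base (np.float64(0.45305318975136954), np.float64(0.018252369546335304), 6)
q [ 1.245  1.115 -0.975  1.457 -0.281  1.65   0.431] p [ 0.519 -0.068  0.126] pitch 77 psi 98 xz -0.07
0.355 0.04 10 [([1.0, 1.0, -1.0, -10.0], 2)]
q [ 1.133  1.002 -0.767  1.461 -0.434  1.691  0.561] p [ 0.519 -0.068  0.126] pitch 77 psi 98 xz -0.07
0.363 0.052 17 [([0.5, 1.0, 0.5, -5.0], 2), ([-0.5, -0.5, 0.0, -10.0], 4)]
q [ 1.123  0.968 -0.751  1.471 -0.433  1.679  0.583] p [ 0.519 -0.068  0.126] pitch 74 psi 98 xz -0.05
0.365 0.052 16 [([-0.5, 0.5, 0.0, -10.0], 5)]
q [ 1.055  0.944 -0.637  1.466 -0.515  1.721  0.633] p [ 0.519 -0.068  0.126] pitch 76 psi 98 xz -0.07
0.365 0.052 16 [([-0.5, 0.5, 0.0, -10.0], 5)]
q [ 1.055  0.944 -0.637  1.466 -0.515  1.721  0.633] p [ 0.519 -0.068  0.126] pitch 76 psi 98 xz -0.07
0.385 0.048 15 [([0.0, 1.0, 0.0, -10.0], 3), ([1.0, 0.0, 0.5, -10.0], 2)]
q [ 1.08   0.964 -0.677  1.464 -0.492  1.713  0.606] p [ 0.519 -0.068  0.126] pitch 77 psi 98 xz -0.08
0.386 0.037 12 [([1.0, 1.0, -0.5, -10.0], 3)]
q [ 1.15   1.016 -0.796  1.461 -0.414  1.685  0.544] p [ 0.519 -0.068  0.126] pitch 77 psi 98 xz -0.07
0.39 0.056 19 [([0.0, 0.5, 1.0, 0.0], 5), ([-0.5, 0.5, -1.0, -5.0], 3)]
q [ 1.059  0.936 -0.645  1.47  -0.506  1.711  0.632] p [ 0.519 -0.068  0.126] pitch 75 psi 98 xz -0.06
0.394 0.043 14 [([1.0, 1.0, -0.5, -10.0], 4)]
q [ 1.12   0.989 -0.744  1.463 -0.448  1.695  0.569] p [ 0.519 -0.068  0.126] pitch 76 psi 98 xz -0.08
```

Request:
{"name": "servo_tool", "arguments": {"motion": [[[-0.5, 0.5, 0.1, -10, 1], [-0.5, 0.5, 0.1, -10, 1], [-0.5, 0.5, 0, -10, 1], [-0.5, 0.5, 0, -10, 1], [-0.5, 0.5, 0, -10, 1]]]}}

```text
time: 19.68
tool_pos: [0.4156, -0.0633, 0.3752]
eef_rot: [0.738, -0.288, 0.157, -0.59]
ft_force: [-0.8, -0.3, -4.8]
gripper_width: 0.0852
```

```bash
python3 s.py; python3 - <<'E'
from s3 import *
print(clear(q0))
for psi in(90,98):
    r=go([],psi); print(psi,r[:3]); show(r[3]); print(r[4])
E
```

```text
19.675 q [ 2.171 -0.112 -1.08   2.115 -1.193  1.875  0.521] p [ 0.416 -0.063  0.375] z [ 0.572  0.779 -0.255] x [ 0.784 -0.611 -0.108] F [-0.826 -0.343 -4.808] w 0.08523774407032349
0.20068651853083552
90 (np.float64(0.45590338937721897), np.float64(0.04219765121096902), 9)
q [ 1.211  0.889 -0.772  1.588 -0.478  1.549  0.547] p [ 0.522 -0.068  0.126] pitch 72 psi 90 xz -0.08
[[0.49, -0.63, -0.6, 10.5], [0.5, -0.64, -0.58, 10.5], [0.53, -0.63, -0.56, 10.5], [0.55, -0.63, -0.56, 10.27], [0.43, -0.49, -0.43, 0.0], [0.0, 0.16, -0.99, 0.0], [0.0, 0.16, -0.99, 0.0], [0.0, 1.0, -0.01, 0.0], [0.0, 0.84, -0.01, 0.0]]
98 (np.float64(0.42318175679998926), np.float64(0.061532202694367585), 9)
q [ 1.139  0.948 -0.782  1.483 -0.399  1.654  0.536] p [ 0.519 -0.068  0.126] pitch 72 psi 98 xz -0.08
[[0.54, -0.6, -0.59, 10.5], [0.54, -0.62, -0.56, 10.5], [0.57, -0.61, -0.55, 10.5], [0.58, -0.61, -0.54, 10.5], [0.55, -0.57, -0.51, 7.95], [-0.02, 0.16, -0.99, 0.0], [-0.02, 0.16, -0.99, 0.0], [-0.14, 0.99, -0.01, 0.0], [-0.12, 0.83, -0.01, 0.0]]
```

Request:
{"name": "servo_tool", "arguments": {"motion": [[[0.4, -0.5, -0.2, 8, 1], [0.4, -0.5, -0.3, 8, 1], [0.4, -0.5, -0.4, 8, 1], [0.4, -0.5, -0.4, 8, 1], [0.3, -0.3, -0.4, 8, 1], [0, 0, 0, 0, 1]]]}}

```text
time: 20.42
tool_pos: [0.5008, -0.1675, 0.2906]
eef_rot: [0.788, -0.061, -0.034, -0.612]
ft_force: [-0.3, -0.0, 0.3]
gripper_width: 0.085
```

```bash
python3 s.py; python3 - <<'E'
from s3 import *
print(clear(q0))
for psi in(92,98):
    r=go([],psi); print(psi,r[:3]); show(r[3]); print(r[4])
E
```

```text
20.425 q [ 1.419  0.888 -1.005  1.387 -0.466  1.814  0.252] p [ 0.501 -0.168  0.291] z [ 0.022  0.969 -0.248] x [ 0.99  -0.055 -0.128] F [-0.293 -0.04   0.253] w 0.0850062899865335
0.12259196114119704
92 (np.float64(0.6212537600927842), np.float64(0.014317148354496146), 5)
q [ 1.297  1.051 -0.947  1.542 -0.346  1.56   0.396] p [ 0.521 -0.068  0.126] pitch 76 psi 92 xz -0.13
[[0.42, -0.51, -0.75, 3.27], [-0.0, 0.16, -0.99, 0.0], [-0.0, 0.16, -0.99, 0.0], [-0.03, 1.0, -0.02, 0.0], [-0.03, 0.84, -0.01, 0.0]]
98 (np.float64(0.5855700098234026), np.float64(0.025890749492754887), 6)
q [ 1.232  1.088 -0.949  1.461 -0.297  1.648  0.388] p [ 0.519 -0.068  0.126] pitch 76 psi 98 xz -0.13
[[0.56, -0.45, -0.69, 9.27], [0.05, -0.04, -0.06, 0.0], [-0.02, 0.16, -0.99, 0.0], [-0.02, 0.16, -0.99, 0.0], [-0.14, 0.99, -0.01, 0.0], [-0.12, 0.83, -0.01, 0.0]]
```

```bash
sed -i 's/integers(2,6)/integers(2,8)/; s/c=3\*abs/c=4*abs/' s3.py; timeout 570 python3 s3.py
```

```text
base (np.float64(0.7136845701810707), np.float64(0.025890749492754887), 6)
q [ 1.232  1.088 -0.949  1.461 -0.297  1.648  0.388] p [ 0.519 -0.068  0.126] pitch 76 psi 98 xz -0.13
0.363 0.037 22 [([1.0, -0.5, 1.0, 10.0], 5), ([-0.5, 0.5, -0.5, -10.0], 7)]
q [ 1.059  0.989 -0.64   1.45  -0.533  1.747  0.684] p [ 0.519 -0.068  0.126] pitch 80 psi 98 xz -0.02
0.426 0.02 19 [([0.0, -0.5, 0.5, 10.0], 4), ([-0.5, 0.5, 0.5, 10.0], 4)]
q [ 1.28   1.14  -1.051  1.464 -0.21   1.627  0.446] p [ 0.519 -0.068  0.126] pitch 75 psi 98 xz -0.00
0.476 0.032 11 [([1.0, 0.0, 0.0, 10.0], 4)]
q [ 1.254  1.087 -0.997  1.471 -0.249  1.626  0.44 ] p [ 0.519 -0.068  0.126] pitch 73 psi 98 xz -0.04
0.493 -0.001 16 [([-1.0, -0.5, 1.0, 10.0], 6)]
q [ 1.274  1.186 -1.037  1.446 -0.241  1.654  0.448] p [ 0.519 -0.068  0.126] pitch 79 psi 98 xz -0.01
0.498 0.03 21 [([-1.0, 0.0, -0.5, 10.0], 3), ([1.0, 0.5, 0.5, 5.0], 7)]
q [ 1.285  1.117 -1.063  1.475 -0.19   1.612  0.428] p [ 0.519 -0.068  0.126] pitch 72 psi 98 xz -0.01
0.513 0.026 16 [([-0.5, -0.5, 0.5, 10.0], 7)]
q [ 1.312  1.152 -1.127  1.477 -0.132  1.601  0.407] p [ 0.519 -0.068  0.126] pitch 71 psi 98 xz 0.01
0.536 -0.017 16 [([0.0, -0.5, 1.0, 10.0], 6)]
q [ 1.307  1.266 -1.116  1.437 -0.183  1.655  0.409] p [ 0.519 -0.068  0.126] pitch 81 psi 98 xz 0.00
0.541 -0.004 14 [([-0.5, -0.5, 1.0, 10.0], 5)]
q [ 1.301  1.22  -1.101  1.448 -0.183  1.642  0.392] p [ 0.519 -0.068  0.126] pitch 78 psi 98 xz -0.02
```

Request:
{"name": "servo_tool", "arguments": {"motion": [[[1, 0, 0, 10, 1], [1, 0, 0, 10, 1], [1, 0, 0, 10, 1], [1, 0, 0, 10, 1]]]}}

```text
time: 20.92
tool_pos: [0.6162, 0.0119, 0.3278]
eef_rot: [0.77, 0.21, -0.154, -0.583]
ft_force: [4.6, 0.0, 0.5]
gripper_width: 0.0856
```

```bash
python3 s.py; python3 - <<'E'
from s3 import *
print(clear(q0))
for ms in ([],[([1,0,0,10],2)],[([1,-.5,0,5],2)],[([0.5,-.5,1,5],3)],[([1,0,1,8],3)]):
    r=go(ms,98); print(ms,r[:3]); show(r[3]); print(r[4])
E
```

```text
20.925 q [ 0.813  1.226 -1.371  0.879 -0.115  2.051  0.072] p [0.616 0.012 0.328] z [-0.482  0.832 -0.273] x [0.864 0.503 0.007] F [4.63  0.047 0.464] w 0.08562205864576776
0.12365609926911374
[] (np.float64(0.482666035863835), np.float64(-0.0015070099617965314), 8)
q [ 1.351  1.271 -1.233  1.464 -0.046  1.612  0.32 ] p [ 0.519 -0.068  0.126] pitch 74 psi 98 xz 0.01
[[-0.33, -0.88, -0.34, -10.5], [-0.33, -0.88, -0.34, -10.5], [-0.33, -0.88, -0.34, -1.01], [-0.32, -0.85, -0.33, 0.0], [-0.02, 0.16, -0.99, 0.0], [-0.02, 0.16, -0.99, 0.0], [-0.14, 0.99, -0.01, 0.0], [-0.12, 0.83, -0.01, 0.0]]
[([1, 0, 0, 10], 2)] (np.float64(0.7320901069025869), np.float64(0.01618285573863786), 12)
q [ 1.321  1.189 -1.15   1.47  -0.118  1.608  0.456] p [ 0.519 -0.068  0.126] pitch 73 psi 98 xz 0.08
[[-0.35, -0.93, -0.15, -10.5], [-0.35, -0.93, -0.15, -10.5], [-0.35, -0.93, -0.15, -6.46], [-0.35, -0.93, -0.15, 0.0], [-0.35, -0.93, -0.15, 0.0], [-0.07, -0.19, -0.03, 0.0], [-0.02, 0.16, -0.99, 0.0], [-0.02, 0.16, -0.99, 0.0], [-0.14, 0.99, -0.01, 0.0], [-0.12, 0.83, -0.01, 0.0]]
[([1, -0.5, 0, 5], 2)] (np.f
[... 695 characters left out ...]
-0.65, 0.0], [-0.24, -0.72, -0.65, 0.0], [-0.24, -0.72, -0.65, 0.0], [-0.09, -0.26, -0.23, 0.0], [-0.02, 0.16, -0.99, 0.0], [-0.02, 0.16, -0.99, 0.0], [-0.14, 0.99, -0.01, 0.0], [-0.12, 0.83, -0.01, 0.0]]
[([1, 0, 1, 8], 3)] (np.float64(0.7185401133719694), np.float64(0.02285335085830781), 14)
q [ 1.238  1.1   -0.962  1.46  -0.289  1.649  0.622] p [ 0.519 -0.068  0.126] pitch 76 psi 98 xz 0.11
[[-0.3, -0.82, -0.5, -10.5], [-0.31, -0.81, -0.5, -10.5], [-0.31, -0.81, -0.5, -3.15], [-0.31, -0.81, -0.5, 0.0], [-0.31, -0.81, -0.5, 0.0], [-0.31, -0.81, -0.5, 0.0], [-0.23, -0.59, -0.36, 0.0], [-0.02, 0.16, -0.99, 0.0], [-0.02, 0.16, -0.99, 0.0], [-0.14, 0.99, -0.01, 0.0], [-0.12, 0.83, -0.01, 0.0]]
```

```bash
python3 - <<'E'
from s3 import *
for psi in (102,106,110):
    r=go([],psi); print(psi,r[:3],clear(r[3])); show(r[3]); print(links(r[3])[1:3],r[4])
E
```

```text
102 (np.float64(0.4891805358500385), np.float64(-0.0017346869488934179), 8) -0.0017346869488934179
q [ 1.306  1.302 -1.252  1.411 -0.009  1.677  0.311] p [ 0.518 -0.068  0.126] pitch 74 psi 102 xz 0.01
[[ 0.102 -0.443  0.369]
 [ 0.596 -0.436  0.233]] [[-0.31, -0.89, -0.35, -10.5], [-0.31, -0.89, -0.35, -7.51], [-0.31, -0.89, -0.35, 0.0], [-0.28, -0.8, -0.32, 0.0], [-0.03, 0.16, -0.99, 0.0], [-0.03, 0.16, -0.99, 0.0], [-0.21, 0.98, -0.01, 0.0], [-0.17, 0.82, -0.01, 0.0]]
106 (np.float64(0.64030647914768), np.float64(-0.0009566149195582539), 14) -0.0009566149195582539
q [ 1.264  1.329 -1.28   1.364  0.038  1.739  0.316] p [ 0.517 -0.069  0.126] pitch 73 psi 106 xz 0.03
[[ 0.121 -0.441  0.357]
 [ 0.62  -0.428  0.237]] [[-0.28, -0.89, -0.35, -10.5], [-0.28, -0.89, -0.35, -3.51], [-0.28, -0.89, -0.35, 0.0], [-0.23, -0.75, -0.3, 0.0], [0.03, -0.08, 0.02, 0.55], [0.03, -0.08, 0.02, 0.54], [0.03, -0.07, 0.02, 0.53], [0.03, -0.07, 0.02, 0.52], [0.03, -0.07, 0.02, 0.51], [0.03, -0.07, 0.02, 0.5], [-0.03, 0.13, -0.99, 0.49], [-0.03, 0.13, -0.99, 0.0], [-0.28, 0.96, -0.0, 0.0], [-0.23, 0.8, -0.0, 0.0]]
110 (np.float64(1.3176227154053446), np.float64(0.02763736260508862), 15) 0.027788359306365324
q [ 1.227  1.289 -1.307  1.348  0.112  1.768  0.486] p [ 0.516 -0.069  0.126] pitch 67 psi 110 xz 0.18
[[ 0.136 -0.432  0.375]
 [ 0.639 -0.408  0.276]] [[-0.25, -0.9, -0.36, -10.01], [-0.25, -0.9, -0.36, 0.0], [-0.25, -0.9, -0.36, 0.0], [-0.15, -0.79, -0.25, 0.71], [0.1, -0.24, 0.07, 3.01], [0.08, -0.13, 0.0, 4.15], [0.05, -0.07, -0.01, 4.14], [0.07, -0.1, -0.0, 3.9], [0.04, -0.01, -0.05, 4.31], [0.05, -0.06, -0.02, 3.63], [-0.04, 0.16, -0.99, 4.13], [-0.04, 0.16, -0.99, 0.04], [-0.0, 0.02, -0.1, 0.0], [-0.34, 0.94, 0.0, 0.0], [-0.29, 0.78, -0.0, 0.0]]
```

```bash
sed -e 's/\.126\])+\.018/.152])+.018/' -e 's/g-.13\*h+\[0,0,.12\],10/g-.055*h+[0,0,.15],12/' -e 's/g-.11\*h,4/g-.055*h,5/' s3.py > s4.py; grep -n tgt,n s4.py; python3 - <<'E'
from s4 import *
for psi in (85,92,98,102,106):
    r=go([],psi); print(psi,r[:3],clear(r[3])); show(r[3])
E
timeout 500 python3 s4.py
```

```text
13:    for tgt,n in((g-.055*h+[0,0,.15],12),(g-.055*h,5),(g,3)):
85 (np.float64(0.35288238770121005), np.float64(0.018299632796741908), 8) 0.018299632796741908
q [ 1.435  1.016 -1.064  1.641 -0.342  1.445  0.457] p [ 0.524 -0.068  0.152] pitch 74 psi 85 xz 0.01
92 (np.float64(0.297114635138849), np.float64(0.03058869531606873), 7) 0.03058869531606873
q [ 1.361  1.07  -1.076  1.546 -0.272  1.549  0.436] p [ 0.521 -0.068  0.152] pitch 74 psi 92 xz 0.01
98 (np.float64(0.2725741371313096), np.float64(0.037618008314645915), 7) 0.037618008314645915
q [ 1.296  1.114 -1.088  1.466 -0.218  1.64   0.423] p [ 0.519 -0.068  0.152] pitch 74 psi 98 xz 0.01
102 (np.float64(0.2742473150662131), np.float64(0.03912064548012752), 7) 0.03912064548012752
q [ 1.259  1.154 -1.113  1.414 -0.17   1.699  0.406] p [ 0.518 -0.068  0.152] pitch 74 psi 102 xz 0.01
106 (np.float64(0.2650624938335465), np.float64(0.04189905840770254), 7) 0.04189905840770254
q [ 1.214  1.178 -1.12   1.363 -0.139  1.76   0.406] p [ 0.517 -0.069  0.152] pitch 74 psi 106 xz 0.01
base (np.float64(0.2725741371313096), np.float64(0.037618
[... 637 characters left out ...]
2)]
q [ 1.198  0.991 -0.884  1.469 -0.373  1.675  0.555] p [ 0.519 -0.068  0.152] pitch 74 psi 98 xz 0.01
0.201 0.052 11 [([-1.0, 0.0, 0.0, -10.0], 4)]
q [ 1.231  1.027 -0.948  1.468 -0.328  1.663  0.505] p [ 0.519 -0.068  0.152] pitch 74 psi 98 xz -0.00
0.215 0.053 11 [([0.0, 1.0, -0.5, -10.0], 2)]
q [ 1.228  1.021 -0.942  1.469 -0.331  1.663  0.521] p [ 0.519 -0.068  0.152] pitch 74 psi 98 xz 0.01
0.215 0.047 15 [([-0.5, 0.5, 0.0, -10.0], 6)]
q [ 1.17   1.003 -0.832  1.459 -0.426  1.706  0.572] p [ 0.519 -0.068  0.152] pitch 77 psi 98 xz -0.01
0.215 0.047 15 [([-0.5, 0.5, 0.0, -10.0], 6)]
q [ 1.17   1.003 -0.832  1.459 -0.426  1.706  0.572] p [ 0.519 -0.068  0.152] pitch 77 psi 98 xz -0.01
```

Request:
{"name": "servo_tool", "arguments": {"motion": [[[-0.37, -0.56, 0, -5, 1], [-0.37, -0.56, 0, -5, 1], [-0.37, -0.56, 0, -5, 1], [-0.37, -0.56, 0, -5, 1], [0, 0, 0, 0, 1]]]}}

```text
time: 21.55
tool_pos: [0.5208, -0.119, 0.3439]
eef_rot: [0.8, 0.08, -0.047, -0.593]
ft_force: [0.8, -0.4, 0.4]
gripper_width: 0.0855
```

```bash
python3 s.py; python3 - <<'E'
from h import *
for n in("wrist",): cv2.imwrite(f"pics/f_{n}.png",arm.snapshot(n)[:,:,::-1])
from s4 import *
print(clear(q0))
E
```

```text
21.55 q [ 1.338  1.079 -1.38   1.243 -0.21   1.878  0.125] p [ 0.521 -0.119  0.344] z [-0.17   0.941 -0.293] x [0.983 0.184 0.02 ] F [ 0.832 -0.448  0.382] w 0.08545030572841858
0.14957921966045334
```

View pics/f_wrist.png

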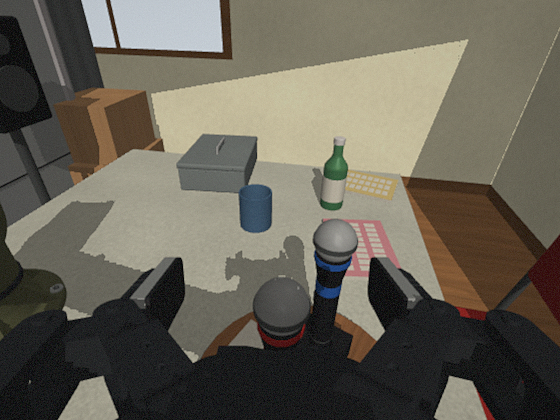

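Request:
{"name": "servo_tool", "arguments": {"motion": [[[0.13, -0.05, -0.6, 0, 1], [0, 0, -0.6, 0, 1], [0, 0, -0.6, 0, 1], [0, 0, -0.6, 0, 1], [0, 0, 0, 0, 1]]]}}

```text
time: 22.22
tool_pos: [0.5291, -0.1158, 0.1946]
eef_rot: [0.797, 0.084, -0.053, -0.596]
ft_force: [-0.2, -0.3, 1.3]
gripper_width: 0.0856
```

```bash
python3 s.py; python3 - <<'E'
from h import *
for n in("wrist","top","side"): cv2.imwrite(f"pics/g_{n}.png",arm.snapshot(n)[:,:,::-1])
from s4 import *
print(clear(q0), links(q0))
a=cv2.imread('pics/g_top.png')[180:400,300:560];b=cv2.imread('pics/g_side.png')[200:420,220:480]
cv2.imwrite('pics/g_c.png',cv2.resize(cv2.hconcat([a,b]),None,fx=1.5,fy=1.5,interpolation=2))
E
```

```text
22.225 q [ 1.306  1.229 -1.272  1.302 -0.072  1.789  0.275] p [ 0.529 -0.116  0.195] z [-0.184  0.941 -0.285] x [0.98  0.196 0.015] F [-0.169 -0.279  1.256] w 0.08559590053758682
0.058946446322143284 [[-0.015 -0.004  0.25 ]
 [ 0.099 -0.433  0.404]
 [ 0.601 -0.483  0.311]
 [ 0.53  -0.116  0.199]]
```

View pics/g_wrist.png

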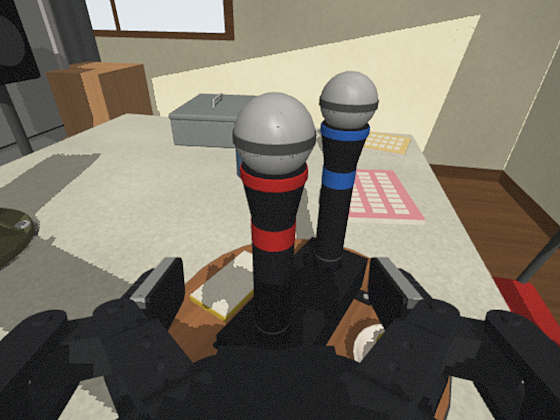

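View pics/g_c.png

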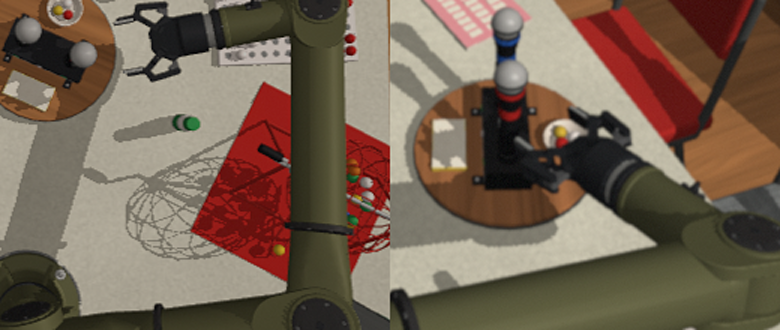

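Request:
{"name": "servo_tool", "arguments": {"motion": [[[0, 0, -0.4, 0, 1], [0, 0, -0.4, 0, 1], [-0.08, 0.4, 0, 0, 1], [-0.08, 0.4, 0, 0, 1], [0, 0, 0, 0, 1]]]}}

```text
time: 23.0
tool_pos: [0.519, -0.0664, 0.1486]
eef_rot: [0.797, 0.086, -0.053, -0.595]
ft_force: [-0.1, -0.5, 0.4]
gripper_width: 0.0856
```

```bash
python3 s.py; python3 - <<'E'
from h import *
for n in("wrist",): cv2.imwrite(f"pics/h_{n}.png",arm.snapshot(n)[:,:,::-1])
E
```

```text
23.0 q [ 1.317  1.252 -1.255  1.428 -0.045  1.669  0.311] p [ 0.519 -0.066  0.149] z [-0.186  0.94  -0.286] x [0.98  0.199 0.018] F [-0.058 -0.536  0.359] w 0.08559877983377105
```

View pics/h_wrist.png

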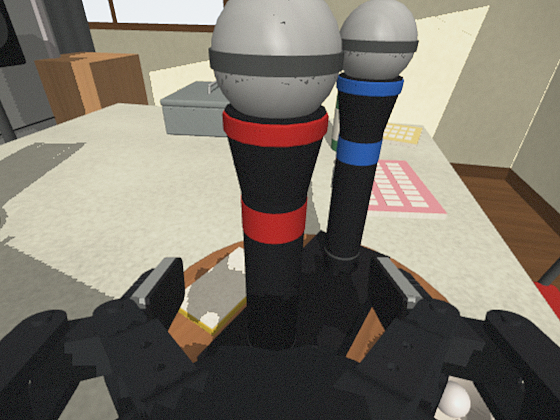

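Request:
{"name": "servo_tool", "arguments": {"motion": [[[0, 0, 0, 0, -1], [0, 0, 0, 0, -1], [0, 0, 0, 0, -1], [0, 0, 0, 0, -1], [0, 0, 0, 0, -1], [0, 0, 0, 0, -1]]]}}

```text
time: 23.8
tool_pos: [0.5203, -0.0682, 0.1493]
eef_rot: [0.798, 0.084, -0.051, -0.595]
ft_force: [0.5, -0.1, 0.4]
gripper_width: 0.0003
```

```bash
python3 s.py
```

```text
23.8 q [ 1.318  1.251 -1.256  1.425 -0.045  1.669  0.311] p [ 0.52  -0.068  0.149] z [-0.182  0.94  -0.287] x [0.981 0.195 0.019] F [ 0.462 -0.059  0.397] w 0.00030123955535883636
```

```bash
python3 - <<'E'
from h import *
for n in("wrist","top"): cv2.imwrite(f"pics/i_{n}.png",arm.snapshot(n)[:,:,::-1])
E
```

```text
(no output)
```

View pics/i_wrist.png

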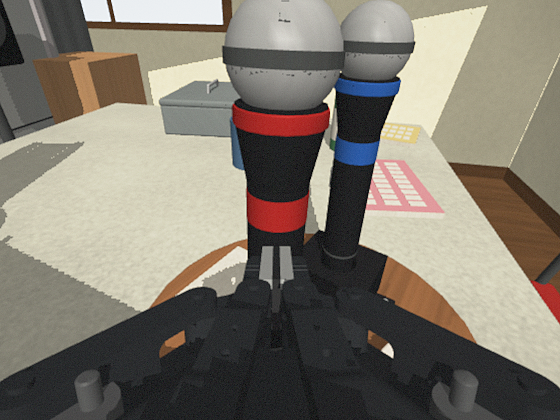

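View pics/i_top.png

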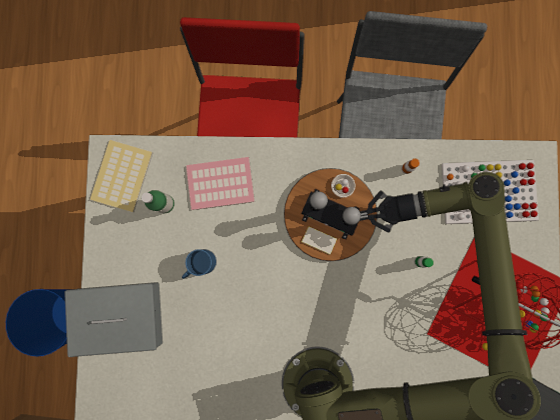

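```bash
python3 - <<'E'
from h import *
np.set_printoptions(precision=4,suppress=True)
print('tcp proj',proj('top',[.520,-.068,.149]),proj('side',[.520,-.068,.149]))
print('mic axis pts',proj('top',[.522,-.086,.249]),onz('top',368,213,.149),onz('top',352,215,.249))
a=cv2.imread('pics/i_top.png')[150:270,290:450]
cv2.imwrite('pics/j.png',cv2.resize(a,None,fx=5,fy=5,interpolation=2))
from workcell import arm
b=arm.snapshot('side')[:,:,::-1]; cv2.imwrite('pics/j_side.png',cv2.resize(b[200:350,220:420],None,fx=4,fy=4,interpolation=2))
E
```

```text
tcp proj (np.float64(344.3633799220246), np.float64(219.1169989744308)) (np.float64(294.9061710494119), np.float64(276.2470080679498))
mic axis pts (np.float64(355.02275506590206), np.float64(216.22611909132684)) [ 0.5393 -0.1378  0.149 ] [ 0.5252 -0.0777  0.249 ]
```

View pics/j.png

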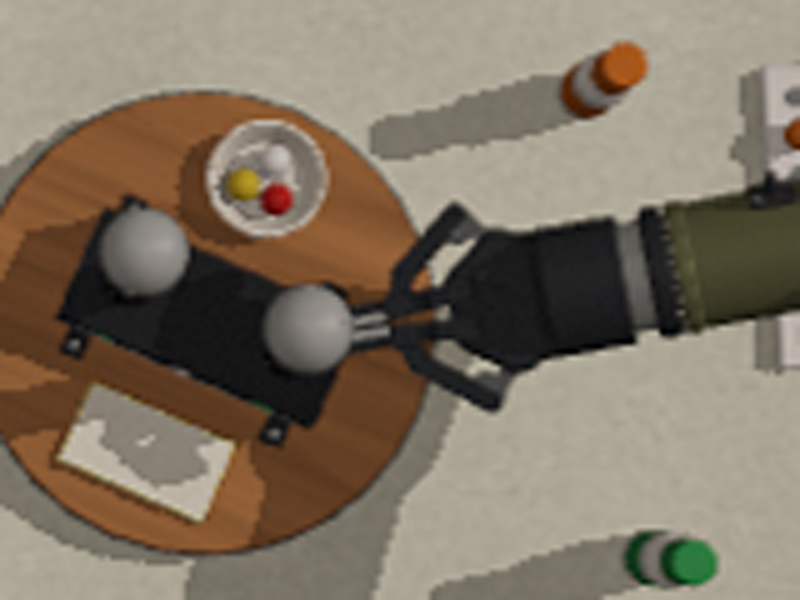

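View pics/j_side.png

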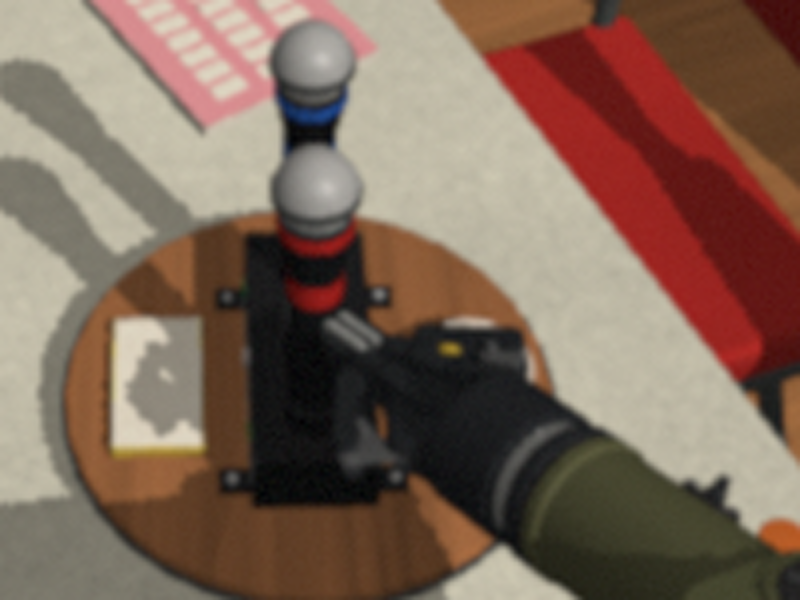

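Request:
{"name": "servo_tool", "arguments": {"motion": [[[0.03, -0.2, 0, 0, 1], [0, 0, 0, 0, 1], [0, 0, 0, 0, 1], [0, 0, 0, 0, 1], [0, 0, 0, 0, 1]]]}}

```text
time: 24.58
tool_pos: [0.522, -0.0799, 0.1494]
eef_rot: [0.798, 0.085, -0.051, -0.595]
ft_force: [0.3, 1.4, -0.4]
gripper_width: 0.0856
```

```bash
python3 s.py; python3 - <<'E'
from h import *
for n in("wrist",): cv2.imwrite(f"pics/k_{n}.png",arm.snapshot(n)[:,:,::-1])
E
```

```text
24.575 q [ 1.315  1.256 -1.252  1.399 -0.042  1.692  0.314] p [ 0.522 -0.08   0.149] z [-0.183  0.94  -0.287] x [0.98  0.196 0.019] F [ 0.301  1.433 -0.376] w 0.08558996760176851
```

View pics/k_wrist.png

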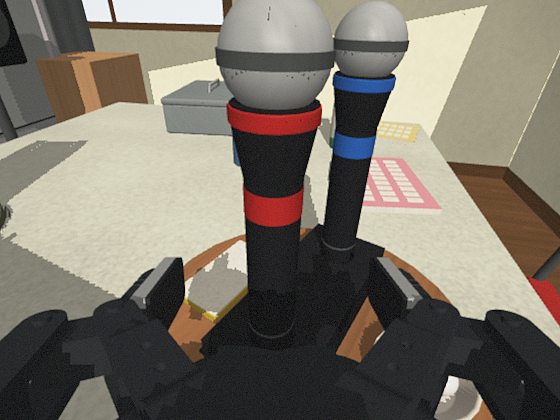

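```bash
python3 - <<'E'
from h import *
from scipy.spatial.transform import Rotation as Ro
np.set_printoptions(precision=4,suppress=True)
c=arm.camera_info('wrist');o=arm.get_obs();R=Ro.from_quat(o['eef_rot']).as_matrix();T=c['tool_from_camera']
O=R@T[:3,3]+o['tool_pos']
def wr(u,v): return R@T[:3,:3]@np.array([(u-c['cx'])/c['fx'],(v-c['cy'])/c['fy'],1])
print('cam',O)
for u,v,z in((270,333,.076),(270,340,.072),(270,326,.08)):
    d=wr(u,v); print(z,O+d*(z-O[2])/d[2])
for u,v,w,dia in((273,205,58,.032),(276,60,118,.048),(271,300,47,.031)):
    d=wr(u,v); print('by size',O+d*(dia*c['fx']/w))
E
```

```text
cam [ 0.5475 -0.2214  0.2616]
0.076 [ 0.5203 -0.0883  0.076 ]
0.072 [ 0.5209 -0.0909  0.072 ]
0.08 [ 0.5197 -0.0857  0.08  ]
by size [ 0.5191 -0.0788  0.174 ]
by size [ 0.5208 -0.0855  0.247 ]
by size [ 0.5197 -0.0835  0.1037]
```

Request:
{"name": "servo_tool", "arguments": {"motion": [[[-0.06, 0.25, 0, 0, 1], [-0.08, 0.25, 0, 0, 1], [0, 0, 0, 0, -1], [0, 0, 0, 0, -1], [0, 0, 0, 0, -1], [0, 0, 0, 0, -1], [0, 0, 0, 0, -1]]]}}

```text
time: 25.5
tool_pos: [0.5138, -0.0504, 0.1493]
eef_rot: [0.798, 0.084, -0.051, -0.595]
ft_force: [0.2, -0.3, 1.1]
gripper_width: 0.0289
```

```bash
python3 s.py
```

```text
25.5 q [ 1.328  1.24  -1.262  1.473 -0.052  1.633  0.309] p [ 0.514 -0.05   0.149] z [-0.182  0.941 -0.287] x [0.981 0.195 0.019] F [ 0.192 -0.328  1.119] w 0.02886331823947345
```

Request:
{"name": "servo_tool", "arguments": {"motion": [[[0, 0, 0.3, 0, -1], [0, 0, 0.4, 0, -1], [0, 0, 0.5, 0, -1], [0, 0, 0.5, 0, -1], [0, 0, 0.5, 0, -1]]]}}

```text
time: 26.12
tool_pos: [0.5135, -0.0496, 0.2839]
eef_rot: [0.798, 0.085, -0.051, -0.594]
ft_force: [1.3, 0.4, -3.2]
gripper_width: 0.0291
```

```bash
python3 s.py; python3 - <<'E'
from h import *
for n in("wrist","side","top"): cv2.imwrite(f"pics/l_{n}.png",arm.snapshot(n)[:,:,::-1])
a=cv2.imread('pics/l_top.png')[60:300,200:460];b=cv2.imread('pics/l_side.png')[100:340,180:440]
cv2.imwrite('pics/l_c.png',cv2.resize(cv2.hconcat([a,b]),None,fx=1.5,fy=1.5,interpolation=2))
E
```

```text
26.125 q [ 1.343  1.067 -1.332  1.429 -0.216  1.725  0.213] p [ 0.513 -0.05   0.284] z [-0.182  0.94  -0.288] x [0.98  0.196 0.02 ] F [ 1.347  0.366 -3.152] w 0.0291107861101568
```

View pics/l_c.png

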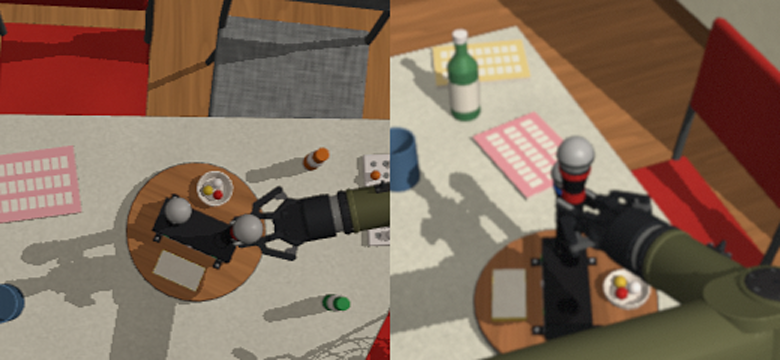

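View pics/l_wrist.png

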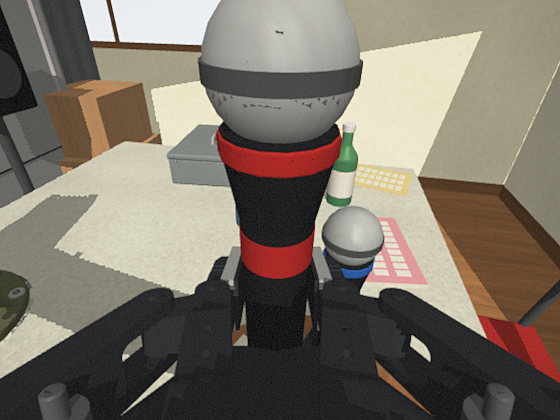

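```bash
cat > s5.py <<'E'
from lk import *
from multiprocessing import Pool
from workcell import arm
import sys
q0=np.clip(arm.get_obs()['joint_positions'],L,H)
MA=np.array([.02,np.nan,-.288]); MA[1]=np.sqrt(1-.02**2-.288**2)
_R=Ro.from_quat([0.798,0.085,-0.051,-0.594]).as_matrix(); MA=_R.T@np.array([0,0,1.])
SP=np.array([.655,.255,.34])
def mic(q):
    p,R=fk2(q,P); M=R.as_matrix(); ax=M@MA; gp=p-.022*M[:,2]; return ax,gp+.095*ax,gp-.12*ax
def st(q):
    ax,g,f=mic(q); return 'tilt %.0f az %.0f grille %s foot %s'%(np.degrees(np.arccos(ax[2])),np.degrees(np.arctan2(ax[1],ax[0])),g.round(3),f.round(3))
def bad(q):
    ax,g,f=mic(q); b=0
    B=np.array([.565,.016]); 
    for s in np.linspace(0,1,6):
        x=f+(g-f)*s
        if np.hypot(*(x[:2]-B))<.07 and x[2]<.31: b=1
        for c,h,r in(((.571,.509),.21,.07),((.387,.363),.1,.08)):
            if np.hypot(*(x[:2]-c))<r and x[2]<h+.03: b=1
    if f[2]<.05 or g[2]<.05: b=1
    l=links(q)
    if min(l[1:,2])<.12: b=1
    return b
def w(a): return np.degrees(np.arctan2(np.sin(a),np.cos(a)))
def sim(gen,q):
    pass
def go(par):
    W,psi,ms=par; q=q0; T=0; b=0
    for k in range(30):
        p,R=fk2(q,P); z=R.as_matrix()[:,2]; d=(np.array(W)-p)/.06; 
        e=w(np.radians(psi)-np.arctan2(z[1],z[0]))
        if np.linalg.norm(d)<.15 and abs(e)<2: break
        d/=max(1,np.linalg.norm(d)); q=row(q,[*d,np.clip(e,-10.5,10.5)],w=.5,n=2); T+=1; b+=bad(q)
    qa=q
    for m,n in ms:
        for _ in range(n): q=row(q,m,w=.5,n=2); T+=1; b+=bad(q)
    qb=q
    for k in range(20):
        ax,g,f=mic(q); d=(SP-g)/.06; e=w(-np.arctan2(ax[1],ax[0])) if np.hypot(*ax[:2])>.3 else 0
        e=0 if abs(e)<25 else e-np.sign(e)*20
        if np.linalg.norm(d)<.4 and abs(e)<3: break
        d/=max(1,np.linalg.norm(d)); q=row(q,[*d,np.clip(e,-10.5,10.5)],w=.5,n=2); T+=1; b+=bad(q)
    ax,g,f=mic(q); t=np.degrees(np.arccos(ax[2]))
    c=.05*abs(t-48)+8*max(0,.75*1-ax[0]-.1)+10*max(0,np.linalg.norm(g-SP)-.04)+.02*T+.3*b+5*max(0,.16-f[2])
    return c,T,b,par,qa,qb,q
def rnd(g):
    W=[float(g.uniform(.35,.75)),float(g.uniform(-.05,.45)),float(g.uniform(.3,.7))]
    ms=[([*g.choice([-1,-.5,0,.5,1],3).tolist(),float(g.choice([-10,-5,0,0,5,10]))],int(g.integers(3,11))) for _ in range(int(g.integers(0,3)))]
    return W,float(g.uniform(-20,120)),ms
def mut(a):
    par,seed=a; g=np.random.default_rng(seed); W,psi,ms=par; W=list(W); ms=[(list(m),n) for m,n in ms]
    k=g.integers(4)
    if k==0: W=[x+float(g.normal()*.06) for x in W]
    elif k==1: psi+=float(g.normal()*20)
    elif k==2 and ms:
        i=g.integers(len(ms)); j=g.integers(5)
        if j<3: ms[i][0][j]=float(g.choice([-1,-.5,0,.5,1]))
        elif j==3: ms[i][0][3]=float(g.choice([-10,-5,0,5,10]))
        else: ms[i]=(ms[i][0],int(max(1,ms[i][1]+g.integers(-3,4))))
    else:
        if ms and g.random()<.5: ms.pop(g.integers(len(ms)))
        else: ms.append(([*g.choice([-1,-.5,0,.5,1],3).tolist(),float(g.choice([-10,-5,0,5,10]))],int(g.integers(2,9))))
    return go((W,psi,ms))
if __name__=="__main__":
    show(q0); print(st(q0))
    g=np.random.default_rng(int(sys.argv[1]) if len(sys.argv)>1 else 0)
    with Pool() as pl:
        B=pl.map(go,[rnd(g) for _ in range(300)],chunksize=4); B.sort(key=lambda x:x[0]); B=B[:20]
        for it in range(8):
            B=sorted(B+pl.map(mut,[(B[i%len(B)][3],int(g.integers(1<<30))) for i in range(100)],chunksize=4),key=lambda x:x[0])[:20]
    for b in B[:20:4]:
        print(round(b[0],3),b[1],b[2],b[3])
        for q in b[4:]: print('   ',q,st(q))
E
time timeout 570 python3 s5.py
```

```text
q [ 1.342  1.067 -1.333  1.429 -0.214  1.724  0.214] p [ 0.514 -0.05   0.283] pitch 73 psi 101 xz 0.02
tilt 0 az 156 grille [ 0.517 -0.07   0.385] foot [ 0.518 -0.07   0.17 ]
0.656 32 0 ([0.5379714853091994, 0.059250581739616975, 0.6697356380209802], 22.448141772994333, [([-0.5, 0.5, -1.0, 0.0], 4)])
    [ 0.259 -0.3   -0.12   1.336 -0.392  1.432 -1.592] tilt 38 az -24 grille [0.583 0.029 0.764] foot [0.462 0.083 0.595]
    [-0.319 -0.3    0.029  1.715 -0.142  1.164 -1.884] tilt 48 az -16 grille [0.602 0.16  0.534] foot [0.45  0.205 0.389]
    [-0.359 -0.099 -0.084  1.932 -0.093  0.731 -2.008] tilt 48 az -16 grille [0.655 0.255 0.34 ] foot [0.503 0.3   0.195]
0.706 35 0 ([0.5164333169241815, 0.02278570175068259, 0.6916199759003552], 22.448141772994333, [([-0.5, 0.5, -0.5, 0.0], 4)])
    [ 0.403 -0.3   -0.118  1.287 -0.481  1.521 -1.533] tilt 39 az -27 grille [ 0.562 -0.012  0.786] foot [0.441 0.049 0.619]
    [-0.141 -0.3    0.006  1.398 -0.232  1.478 -1.828] tilt 48 az -20 grille [0.564 0.101 0.694] foot [0.415 0.155 0.549]
    [-0.069 -0.101 -0.354  1.938 -0.16   0.704 -1.989] tilt
[... 881 characters left out ...]
0.536 0.143 0.727] foot [0.385 0.188 0.58 ]
    [-0.195 -0.094 -0.25   1.925 -0.084  0.733 -2.026] tilt 47 az -16 grille [0.655 0.255 0.34 ] foot [0.504 0.3   0.194]
0.756 33 0 ([0.4969275280986872, 0.06026529379925849, 0.6862778487008674], 21.551389848992052, [([-0.5, 0.5, -1.0, -5.0], 4)])
    [ 0.225 -0.3   -0.117  1.252 -0.332  1.565 -1.718] tilt 42 az -26 grille [0.549 0.027 0.778] foot [0.418 0.089 0.62 ]
    [-0.578 -0.3   -0.037  1.638  0.25   1.37  -2.663] tilt 50 az -38 grille [0.54  0.157 0.555] foot [0.411 0.259 0.417]
    [-0.644 -0.081  0.115  1.859  0.102  0.865 -2.305] tilt 50 az -20 grille [0.65  0.251 0.35 ] foot [0.496 0.308 0.212]
real	2m27.522s
user	9m3.254s
sys	0m0.286s
```

Request:
{"name": "servo_tool", "arguments": {"motion": [[[0, 0, 0.8, -6, -1], [0, 0, 0.8, -8, -1], [0.1, 0.2, 0.8, -9, -1], [0.1, 0.3, 0.8, -9.5, -1], [0.1, 0.3, 0.8, -9.5, -1], [0.1, 0.3, 0.8, -9.5, -1]]]}}

```text
time: 27.02
tool_pos: [0.5178, -0.0082, 0.5167]
eef_rot: [0.777, -0.201, 0.137, -0.581]
ft_force: [0.6, -0.8, -4.3]
gripper_width: 0.0292
```

```bash
python3 s.py; python3 - <<'E'
from s5 import *
show(q0); print(st(q0))
for W in ([.538,.059,.67],[.5,.06,.65]):
    r=go((W,22,[([-.5,.5,-1,0],4)])); print(r[:3]); [print(q,st(q)) for q in r[4:]]
E
```

```text
27.025 q [ 2.008 -0.055 -1.226  1.762 -1.273  1.808  0.239] p [ 0.518 -0.008  0.517] z [ 0.447  0.847 -0.288] x [ 0.882 -0.472 -0.02 ] F [ 0.591 -0.808 -4.324] w 0.029226147732551923
q [ 2.008 -0.055 -1.226  1.762 -1.273  1.808  0.239] p [ 0.518 -0.007  0.518] pitch 73 psi 62 xz -0.02
tilt 2 az -29 grille [ 0.512 -0.027  0.62 ] foot [ 0.504 -0.023  0.405]
(np.float64(0.5624910391594369), 25, 0)
[ 0.253 -0.3   -0.12   1.334 -0.381  1.433 -1.56 ] tilt 37 az -21 grille [0.583 0.032 0.765] foot [0.462 0.078 0.594]
[-0.337 -0.3    0.034  1.713 -0.124  1.166 -1.864] tilt 47 az -14 grille [0.601 0.165 0.535] foot [0.449 0.202 0.388]
[-0.374 -0.1   -0.069  1.933 -0.079  0.734 -1.98 ] tilt 47 az -14 grille [0.655 0.255 0.34 ] foot [0.503 0.292 0.193]
(np.float64(0.927469737213898), 28, 0)
[ 0.204 -0.3   -0.12   1.311 -0.303  1.554 -1.788] tilt 46 az -28 grille [0.554 0.022 0.737] foot [0.417 0.095 0.588]
[-0.448 -0.3    0.053  1.705 -0.044  1.289 -2.154] tilt 55 az -21 grille [0.564 0.162 0.505] foot [0.4   0.227 0.383]
[-0.482 -0.033 -0.002  1.803 -0.024  0.92  -2.237] tilt 55 az -21 grille [0.655 0.255 0.34 ] foot [0.49  0.32  0.218]
```

Request:
{"name": "servo_tool", "arguments": {"motion": [[[0.08, 0.25, 0.55, -9, -1], [0.08, 0.25, 0.55, -9, -1], [0.08, 0.25, 0.55, -9, -1], [0.08, 0.25, 0.55, -9, -1], [0.08, 0.25, 0.4, -5, -1]]]}}

```text
time: 27.65
tool_pos: [0.5934, 0.0132, 0.5979]
eef_rot: [0.709, -0.359, 0.241, -0.557]
ft_force: [-0.8, 1.0, -2.8]
gripper_width: 0.029
```

```bash
python3 s.py; python3 - <<'E'
from s5 import *
show(q0); print(st(q0))
for W,ps in (([.538,.059,.67],22),([.5,.06,.65],22),([.538,.059,.67],12)):
  for ms in ([],[([-.5,.5,-1,0],4)]):
    r=go((W,ps,ms)); print(W,ps,ms,r[:3]); [print(q,st(q)) for q in r[4:]]
E
```

```text
27.65 q [ 1.094 -0.301 -0.401  1.843 -1.415  1.409 -0.111] p [0.593 0.013 0.598] z [ 0.742  0.616 -0.264] x [ 0.625 -0.778 -0.057] F [-0.778  1.007 -2.804] w 0.028972453647071437
q [ 1.094 -0.3   -0.401  1.843 -1.415  1.409 -0.111] p [0.594 0.015 0.599] pitch 75 psi 40 xz -0.06
tilt 5 az -70 grille [ 0.581 -0.006  0.7  ] foot [0.575 0.01  0.485]
[0.538, 0.059, 0.67] 22 [] (np.float64(1.3236589086144783), 23, 0)
[ 0.255 -0.3   -0.119  1.336 -0.387  1.428 -1.592] tilt 38 az -24 grille [0.584 0.029 0.765] foot [0.464 0.082 0.595]
[ 0.255 -0.3   -0.119  1.336 -0.387  1.428 -1.592] tilt 38 az -24 grille [0.584 0.029 0.765] foot [0.464 0.082 0.595]
[-0.018 -0.151 -0.435  2.028 -0.056  0.536 -2.068] tilt 40 az -22 grille [0.654 0.251 0.348] foot [0.527 0.302 0.183]
[0.538, 0.059, 0.67] 22 [([-0.5, 0.5, -1, 0], 4)] (np.float64(0.4930586580650895), 23, 0)
[ 0.255 -0.3   -0.119  1.336 -0.387  1.428 -1.592] tilt 38 az -24 grille [0.584 0.029 0.765] foot [0.464 0.082 0.595]
[-0.322 -0.3    0.028  1.714 -0.135  1.161 -1.887] tilt 47 az -16 grille [0.603 0.161 0.535] foot [0.451 0.205 0.389]
[-0.3
[... 1135 characters left out ...]
 [0.464 0.081 0.594]
[ 0.091 -0.3   -0.119  1.311 -0.152  1.425 -1.747] tilt 36 az -21 grille [0.582 0.036 0.767] foot [0.464 0.081 0.594]
[-0.1   -0.11  -0.46   1.987  0.296  0.628 -2.435] tilt 38 az -19 grille [0.654 0.252 0.346] foot [0.53  0.296 0.176]
[0.538, 0.059, 0.67] 12 [([-0.5, 0.5, -1, 0], 4)] (np.float64(0.6238909202274028), 22, 0)
[ 0.091 -0.3   -0.119  1.311 -0.152  1.425 -1.747] tilt 36 az -21 grille [0.582 0.036 0.767] foot [0.464 0.081 0.594]
[-0.514 -0.3   -0.009  1.702  0.163  1.217 -2.213] tilt 44 az -15 grille [0.581 0.187 0.538] foot [0.436 0.225 0.384]
[-0.518 -0.065 -0.054  1.895  0.245  0.807 -2.37 ] tilt 44 az -15 grille [0.655 0.255 0.34 ] foot [0.51  0.293 0.186]
```

Request:
{"name": "servo_tool", "arguments": {"motion": [[[-0.5, 0.3, 0.3, -6, -1], [-0.5, 0.3, 0.3, -6, -1], [-0.5, 0.2, 0.3, -6, -1], [-0.5, 0.2, 0.3, 0, -1], [-0.5, 0.2, 0.3, 0, -1], [-0.5, 0.2, 0, 0, -1]]]}}

```text
time: 28.4
tool_pos: [0.6108, 0.1483, 0.3234]
eef_rot: [0.719, -0.544, 0.141, -0.41]
ft_force: [0.2, 0.2, -3.2]
gripper_width: 0.0289
```

```bash
python3 s.py; python3 - <<'E'
from s5 import *
show(q0); print(st(q0))
for W,ps in (([.46,.08,.62],22),([.42,.1,.6],15),([.42,.15,.5],22),([.45,.1,.5],15)):
  for ms in ([],):
    r=go((W,ps,ms)); print(W,ps,ms,r[:3]); [print(q,st(q)) for q in r[5:]]
E
```

```text
28.4 q [ 0.409 -0.3   -0.346  2.115 -0.944  0.739 -0.718] p [0.611 0.148 0.323] z [ 0.648  0.437 -0.624] x [ 0.37  -0.897 -0.244] F [ 0.207  0.159 -3.208] w 0.028856669861432822
q [ 0.409 -0.3   -0.346  2.115 -0.944  0.739 -0.718] p [0.611 0.149 0.324] pitch 51 psi 34 xz -0.24
tilt 28 az -9 grille [0.641 0.133 0.422] foot [0.542 0.148 0.231]
[0.46, 0.08, 0.62] 22 [] (np.float64(0.6041966518497337), 20, 0)
[ 0.075 -0.3   -0.119  1.315 -0.195  1.656 -1.901] tilt 52 az -24 grille [0.525 0.046 0.702] foot [0.37  0.114 0.569]
[-0.057 -0.058 -0.44   1.813  0.032  0.899 -2.307] tilt 52 az -23 grille [0.65  0.247 0.354] foot [0.494 0.314 0.222]
[0.42, 0.1, 0.6] 15 [] (np.float64(0.7911351285643019), 21, 0)
[-0.11  -0.3   -0.119  1.316 -0.048  1.75  -2.082] tilt 55 az -22 grille [0.492 0.07  0.679] foot [0.328 0.137 0.557]
[-0.194  0.038 -0.37   1.711  0.141  1.04  -2.445] tilt 55 az -22 grille [0.655 0.255 0.34 ] foot [0.491 0.322 0.218]
[0.42, 0.15, 0.5] 22 [] (np.float64(1.0007010276025636), 20, 0)
[-0.22  -0.3   -0.125  1.514 -0.049  1.638 -2.126] tilt 60 az -17 grille [0.498 0.125 0.571] foot [0.32  0.18  0.463]
[-0.276  0.057 -0.246  1.646  0.056  1.156 -2.305] tilt 60 az -17 grille [0.651 0.252 0.346] foot [0.473 0.306 0.238]
[0.45, 0.1, 0.5] 15 [] (np.float64(0.9024440758170429), 20, 0)
[-0.093 -0.3   -0.125  1.523 -0.051  1.59  -2.1  ] tilt 58 az -23 grille [0.523 0.067 0.573] foot [0.356 0.14  0.46 ]
[-0.203  0.07  -0.366  1.66   0.134  1.107 -2.477] tilt 58 az -23 grille [0.655 0.255 0.34 ] foot [0.488 0.327 0.226]
```

```bash
python3 - <<'E'
from s5 import *
for m in ([-.5,.5,0,0],[-.5,.5,.5,0],[-.7,.3,-.2,0],[-.5,.8,-.3,0],[-.6,.5,0,-5]):
    q=q0
    for k in range(6):
        q=row(q,m,w=.5,n=2)
        if k in(2,5): print(m,k+1,q,st(q),bad(q))
    r=None
E
```

```text
[-0.5, 0.5, 0, 0] 3 [-0.021 -0.3   -0.191  2.143 -0.725  0.595 -1.033] tilt 30 az -7 grille [0.617 0.228 0.401] foot [0.509 0.242 0.216] 0
[-0.5, 0.5, 0, 0] 6 [-0.387 -0.3   -0.142  2.16  -0.354  0.469 -1.553] tilt 32 az -5 grille [0.572 0.334 0.385] foot [0.458 0.345 0.203] 0
[-0.5, 0.5, 0.5, 0] 3 [-0.011 -0.3   -0.177  1.946 -0.587  0.785 -1.199] tilt 31 az -6 grille [0.631 0.229 0.495] foot [0.519 0.241 0.311] 0
[-0.5, 0.5, 0.5, 0] 6 [-0.37  -0.3   -0.119  1.751 -0.241  0.907 -1.684] tilt 34 az -3 grille [0.585 0.334 0.582] foot [0.465 0.342 0.403] 0
[-0.7, 0.3, -0.2, 0] 3 [ 0.109 -0.3   -0.194  2.243 -0.935  0.635 -0.74 ] tilt 31 az -7 grille [0.601 0.187 0.352] foot [0.49  0.201 0.168] 0
[-0.7, 0.3, -0.2, 0] 6 [-0.015 -0.3   -0.25   2.385 -1.069  0.5   -0.692] tilt 34 az -6 grille [0.547 0.252 0.276] foot [0.428 0.264 0.098] 0
[-0.5, 0.8, -0.3, 0] 3 [-0.186 -0.3   -0.219  2.251 -0.644  0.374 -1.201] tilt 29 az -8 grille [0.589 0.281 0.355] foot [0.486 0.296 0.167] 0
[-0.5, 0.8, -0.3, 0] 6 [ 0.114 -0.3   -0.911  2.283 -0.259  0.178 -1.929] tilt 29 az -8 grille [0.501 0.423 0.3  ] foot [0.398 0.438 0.112] 1
[-0.6, 0.5, 0, -5] 3 [ 0.158 -0.3   -0.473  2.147 -0.474  0.445 -1.526] tilt 31 az -21 grille [0.634 0.22  0.384] foot [0.529 0.259 0.201] 0
[-0.6, 0.5, 0, -5] 6 [ 0.248 -0.3   -0.826  2.101  0.013  0.472 -2.35 ] tilt 36 az -30 grille [0.598 0.294 0.362] foot [0.489 0.357 0.188] 0
```

```bash
cat > s6.py <<'E'
from s5 import *
p0,R0=fk2(q0,P); z0=R0.as_matrix()[:,2]; PS=float(np.degrees(np.arctan2(z0[1],z0[0])))
def mk(g): return (p0.tolist(),PS,[([*g.choice([-1,-.5,0,.5,1],3).tolist(),float(g.choice([-10,-5,0,0,0,5]))],int(g.integers(3,9))) for _ in range(int(g.integers(1,3)))])
if __name__=="__main__":
    g=np.random.default_rng(5)
    with Pool() as pl: B=pl.map(go,[mk(g) for _ in range(400)],chunksize=4)
    B.sort(key=lambda x:x[0])
    for b in B[:8]:
        print(round(b[0],3),b[1],b[2],b[3][2])
        for q in b[5:]: print('   ',q,st(q))
E
timeout 400 python3 s6.py
```

```text
0.293 10 0 [([-1.0, 0.5, 0.5, -10.0], 7)]
    [ 0.455 -0.3   -0.921  1.712  0.013  0.976 -2.641] tilt 46 az -50 grille [0.608 0.238 0.502] foot [0.508 0.357 0.354]
    [-0.061 -0.103 -0.345  1.972 -0.276  0.621 -1.849] tilt 46 az -20 grille [0.66  0.268 0.341] foot [0.514 0.321 0.192]
0.323 16 0 [([0.5, 0.0, -0.5, -10.0], 8), ([-1.0, 0.5, 1.0, -5.0], 3)]
    [ 0.741 -0.3   -0.817  1.817  0.035  0.913 -2.69 ] tilt 48 az -75 grille [ 0.636 -0.037  0.455] foot [0.594 0.117 0.311]
    [ 0.32  -0.103 -0.689  1.95  -0.363  0.65  -1.807] tilt 48 az -22 grille [0.662 0.264 0.34 ] foot [0.514 0.324 0.196]
0.411 14 0 [([-1.0, 1.0, 1.0, 0.0], 4), ([0.0, 0.0, -0.5, -10.0], 7)]
    [ 0.896 -0.3   -1.38   1.587  0.039  1.131 -2.69 ] tilt 45 az -45 grille [0.608 0.264 0.481] foot [0.499 0.372 0.33 ]
    [ 0.687 -0.115 -1.166  1.886  0.026  0.734 -2.29 ] tilt 45 az -24 grille [0.655 0.255 0.34 ] foot [0.515 0.317 0.189]
0.44 22 0 [([-1.0, 0.0, 0.5, 0.0], 7), ([0.0, 0.5, 0.5, -5.0], 7)]
    [ 0.165 -0.255 -0.442  1.214 -0.315  1.417 -2.124] tilt 48 az -33 grille [0.555 0.24  0.785] foot [0.421 0.327 
[... 618 characters left out ...]
859 -0.81 ] tilt 43 az -2 grille [0.655 0.255 0.34 ] foot [0.51  0.261 0.182]
0.522 10 0 [([-1.0, 0.0, 0.5, 0.0], 4), ([-0.5, 1.0, 0.0, 0.0], 3)]
    [-0.035 -0.3   -0.174  1.918 -0.691  1.018 -1.178] tilt 42 az -1 grille [0.568 0.287 0.482] foot [0.426 0.291 0.321]
    [-0.042 -0.047 -0.097  1.994 -0.834  0.816 -0.847] tilt 42 az -1 grille [0.655 0.255 0.34 ] foot [0.512 0.258 0.179]
0.549 15 0 [([0.0, 0.0, 0.0, 0.0], 3), ([-1.0, 1.0, 0.5, -10.0], 7)]
    [ 0.606 -0.3   -1.238  1.798 -0.07   0.612 -2.641] tilt 46 az -49 grille [0.608 0.399 0.463] foot [0.505 0.516 0.315]
    [-0.018 -0.138 -0.29   2.061 -0.608  0.559 -1.435] tilt 44 az -21 grille [0.655 0.255 0.34 ] foot [0.516 0.308 0.185]
```

Request:
{"name": "servo_tool", "arguments": {"motion": [[[-1, 0, 0.5, 0, -1], [-1, 0, 0.5, 0, -1], [-1, 0, 0.5, 0, -1], [-1, 0, 0.5, 0, -1], [-1, 0, 0.5, 0, -1], [-1, 0, 0.5, 0, -1]]]}}

```text
time: 29.15
tool_pos: [0.325, 0.2568, 0.0642]
eef_rot: [0.775, -0.606, -0.062, -0.167]
ft_force: [-0.4, 0.8, -3.5]
gripper_width: 0.029
```

```bash
python3 s.py; python3 - <<'E'
from s5 import *
p0,R0=fk2(q0,P); z=R0.as_matrix()[:,2]
show(q0); print(st(q0))
r=go((p0.tolist(),float(np.degrees(np.arctan2(z[1],z[0]))),[])); print(r[:3]); [print(q,st(q)) for q in r[5:]]
E
```

```text
29.15 q [ 0.202 -0.3   -0.621  2.382 -0.601  0.848 -1.376] p [0.325 0.257 0.064] z [ 0.107  0.334 -0.936] x [ 0.259 -0.919 -0.299] F [-0.445  0.85  -3.46 ] w 0.02903428104098984
q [ 0.202 -0.3   -0.621  2.382 -0.601  0.848 -1.376] p [0.325 0.257 0.064] pitch 21 psi 72 xz -0.30
tilt 64 az 6 grille [0.407 0.258 0.127] foot [0.215 0.24  0.032]
(np.float64(1.2107949160305993), 6, 1)
[ 0.202 -0.3   -0.621  2.382 -0.601  0.848 -1.376] tilt 64 az 6 grille [0.407 0.258 0.127] foot [0.215 0.24  0.032]
[ 0.282  0.114 -0.605  1.619 -0.239  1.225 -1.58 ] tilt 64 az 6 grille [0.655 0.255 0.34 ] foot [0.463 0.236 0.245]
```

Request:
{"name": "servo_tool", "arguments": {"motion": [[[0.1, 0, 0.8, 0, -1], [0.4, 0, 0.8, 0, -1], [0.6, 0, 0.7, 0, -1], [0.6, 0, 0.7, 0, -1], [0.7, 0, 0.5, 0, -1], [0.7, 0, 0.2, 0, -1]]]}}

```text
time: 29.9
tool_pos: [0.5135, 0.2599, 0.2641]
eef_rot: [0.777, -0.603, -0.06, -0.171]
ft_force: [-0.4, 0.5, -2.4]
gripper_width: 0.0289
```

```bash
python3 s.py; python3 - <<'E'
from h import *
for n in("side","top"): cv2.imwrite(f"pics/m_{n}.png",arm.snapshot(n)[:,:,::-1])
from s5 import *
show(q0); print(st(q0))
for m in ([0,0,1,0],[.5,0,1,0],[1,0,1,0],[1,0,0,0],[.5,.5,1,0],[0,0,1,-5],[0,0,1,5]):
    q=q0
    for k in range(8):
        q=row(q,m,w=.5,n=2)
        if k in(3,7): print(m,k+1,q,st(q))
E
```

```text
29.9 q [-0.055 -0.033 -0.259  1.779 -0.323  1.189 -1.544] p [0.513 0.26  0.264] z [ 0.113  0.338 -0.934] x [ 0.266 -0.916 -0.299] F [-0.406  0.502 -2.424] w 0.02893999437343599
q [-0.054 -0.028 -0.257  1.778 -0.322  1.186 -1.544] p [0.516 0.259 0.263] pitch 21 psi 71 xz -0.30
tilt 63 az 6 grille [0.598 0.26  0.326] foot [0.406 0.241 0.229]
[0, 0, 1, 0] 4 [-0.064  0.001 -0.253  1.277 -0.29   1.636 -1.693] tilt 63 az 6 grille [0.598 0.26  0.566] foot [0.406 0.241 0.469]
[0, 0, 1, 0] 8 [-0.01   0.249 -0.552  0.542 -0.124  2.05  -1.931] tilt 61 az 4 grille [0.587 0.259 0.782] foot [0.4   0.245 0.677]
[0.5, 0, 1, 0] 4 [-0.089  0.264 -0.238  0.986 -0.231  1.674 -1.684] tilt 63 az 6 grille [0.718 0.26  0.566] foot [0.526 0.241 0.469]
[0.5, 0, 1, 0] 8 [-0.197  0.625 -0.105  0.095 -0.29   2.05  -1.796] tilt 56 az 2 grille [0.772 0.245 0.741] foot [0.594 0.24  0.621]
[1, 0, 1, 0] 4 [-0.275  0.469  0.127  0.742 -0.386  1.705 -1.591] tilt 61 az 5 grille [0.819 0.255 0.556] foot [0.631 0.239 0.453]
[1, 0, 1, 0] 8 [-0.169  0.785  0.709  0.06  -1.062  1.817 -1.67 ] tilt 48 az -3 grille [0.912 0.224
[... 397 characters left out ...]
 0.565] foot [0.525 0.361 0.468]
[0.5, 0.5, 1, 0] 8 [-0.521  0.694  0.292  0.06  -0.551  1.916 -1.994] tilt 55 az -0 grille [0.751 0.451 0.724] foot [0.575 0.451 0.6  ]
[0, 0, 1, -5] 4 [-0.067 -0.071 -0.3    1.344 -0.202  1.547 -2.069] tilt 63 az -14 grille [0.593 0.232 0.566] foot [0.407 0.28  0.469]
[0, 0, 1, -5] 8 [-0.329  0.212 -0.299  0.506  0.096  2.05  -2.571] tilt 63 az -35 grille [0.576 0.206 0.798] foot [0.419 0.315 0.7  ]
[0, 0, 1, 5] 4 [-0.064  0.098 -0.24   1.177 -0.333  1.754 -1.356] tilt 63 az 26 grille [0.592 0.288 0.566] foot [0.419 0.205 0.469]
[0, 0, 1, 5] 8 [ 0.274  0.33  -0.993  0.643 -0.092  2.05  -1.361] tilt 55 az 43 grille [0.55  0.314 0.746] foot [0.421 0.195 0.623]
```

View pics/m_side.png

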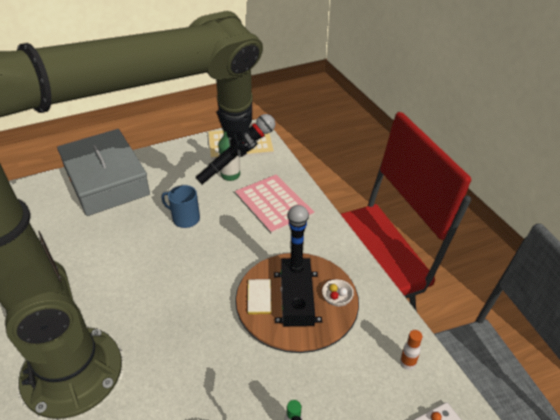

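View pics/m_top.png

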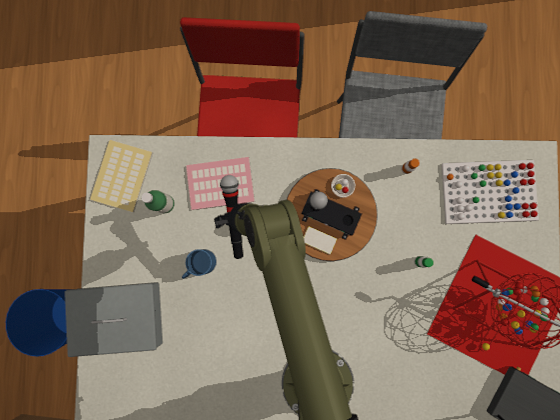

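```bash
python3 - <<'E'
from h import *
np.set_printoptions(precision=3,suppress=True)
g,e1=two('top',(230,184),'side',(266,123)); f,e2=two('top',(238,255),'side',(203,180))
a=(g-f)/np.linalg.norm(g-f); print(g,e1,f,e2,np.linalg.norm(g-f),np.degrees(np.arccos(a[2])),a)
E
```

```text
[0.59  0.248 0.347] 0.004721683801723921 [0.411 0.234 0.238] 0.0019045946103788266 0.21027148102969 58.795298902612046 [0.853 0.064 0.518]
```

Request:
{"name": "servo_tool", "arguments": {"motion": [[[0.8, 0, 0.6, 0, -1], [0.8, 0, 0.6, 0, -1], [0.8, 0, 0.6, 0, -1], [0.8, 0, 0.6, 0, -1], [0.8, 0, 0.6, 0, -1], [0.8, 0, 0.8, 0, -1], [0.8, 0, 0.8, 0, -1], [0.8, 0, 0.8, 0, -1]]]}}

```text
time: 31.0
tool_pos: [0.7819, 0.234, 0.5137]
eef_rot: [0.775, -0.606, -0.071, -0.165]
ft_force: [-106.3, -50.9, -2.5]
gripper_width: 0.0292
```

```bash
python3 s.py; python3 - <<'E'
from s5 import *
show(q0); print(st(q0))
E
```

```text
31.0 q [-0.174  0.848  0.129  0.057 -0.496  2.054 -1.698] p [0.782 0.234 0.514] z [ 0.089  0.342 -0.935] x [ 0.255 -0.916 -0.311] F [-106.274  -50.869   -2.529] w 0.02918745312141449
q [-0.174  0.848  0.129  0.06  -0.496  2.05  -1.698] p [0.784 0.235 0.513] pitch 21 psi 75 xz -0.31
tilt 65 az 5 grille [0.868 0.236 0.574] foot [0.674 0.218 0.482]
```

Request:
{"name": "servo_tool", "arguments": {"motion": [[[0, 0, 0, 0, -1], [-0.1, 0, -0.1, 0, -1], [-0.25, 0, -0.25, 0, -1]]]}}

```text
time: 31.38
tool_pos: [0.7586, 0.2332, 0.498]
eef_rot: [0.775, -0.606, -0.068, -0.168]
ft_force: [0.7, 0.8, -1.4]
gripper_width: 0.0293
```

```bash
python3 s.py
```

```text
31.375 q [-0.231  0.61   0.165  0.507 -0.452  1.858 -1.596] p [0.759 0.233 0.498] z [ 0.097  0.343 -0.934] x [ 0.257 -0.916 -0.309] F [ 0.722  0.833 -1.355] w 0.02934592244961396
```

Request:
{"name": "servo_tool", "arguments": {"motion": [[[-0.35, 0, -0.35, 0, -1], [-0.4, 0, -0.45, 0, -1], [-0.4, 0, -0.45, 0, -1], [-0.4, 0.1, -0.45, 0, -1], [-0.4, 0.1, -0.45, 0, -1], [-0.4, 0.1, -0.45, 0, -1], [-0.4, 0, -0.45, 0, -1], [-0.3, 0, -0.35, 0, -1], [-0.15, 0, -0.2, 0, -1], [0, 0, 0, 0, -1], [0, 0, 0, 0, -1]]]}}

```text
time: 32.75
tool_pos: [0.5666, 0.2512, 0.285]
eef_rot: [0.775, -0.605, -0.067, -0.169]
ft_force: [-0.0, 0.9, -1.3]
gripper_width: 0.0287
```

```bash
python3 s.py; python3 - <<'E'
from h import *
for n in("side","top","wrist"): cv2.imwrite(f"pics/n_{n}.png",arm.snapshot(n)[:,:,::-1])
from s5 import *
show(q0); print(st(q0)); print(arm.get_obs()['dq'])
a=cv2.imread('pics/n_top.png')[100:320,100:400];b=cv2.imread('pics/n_side.png')[40:260,140:440]
cv2.imwrite('pics/n_c.png',cv2.resize(cv2.vconcat([a,b]),None,fx=1.35,fy=1.35,interpolation=2))
E
```

```text
32.75 q [-0.382  0.065  0.118  1.641 -0.334  1.257 -1.515] p [0.567 0.251 0.285] z [ 0.1    0.343 -0.934] x [ 0.258 -0.916 -0.308] F [-0.007  0.899 -1.334] w 0.028684320262343816
q [-0.382  0.065  0.119  1.64  -0.334  1.257 -1.515] p [0.567 0.251 0.285] pitch 21 psi 74 xz -0.31
tilt 64 az 5 grille [0.65  0.252 0.347] foot [0.457 0.234 0.254]
[ 0.001  0.     0.003  0.002 -0.    -0.002 -0.001]
```

View pics/n_top.png

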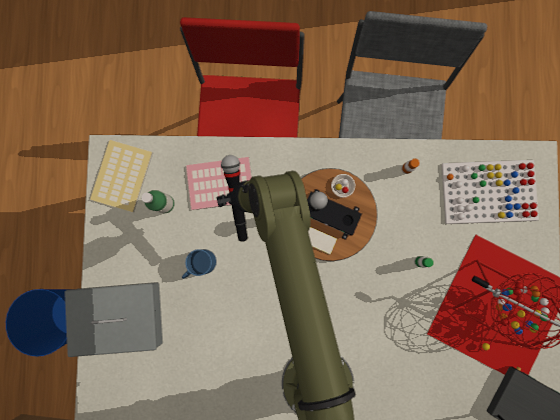

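View pics/n_side.png

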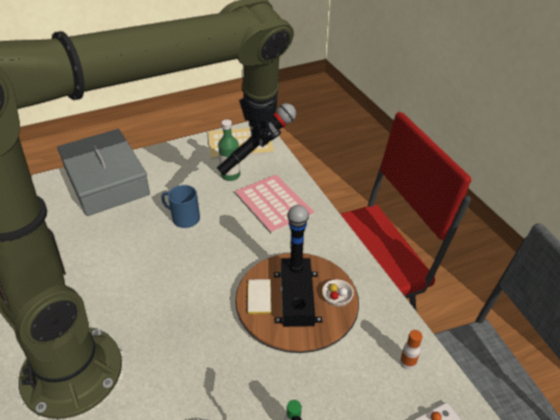

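```bash
python3 - <<'E'
from h import *
np.set_printoptions(precision=3,suppress=True)
g,e1=two('top',(231,163),'side',(287,113)); f,e2=two('top',(242,239),'side',(222,172))
a=(g-f)/np.linalg.norm(g-f); print(g,e1,f,e2,np.linalg.norm(g-f),np.degrees(np.arccos(a[2])),a)
print('blue',two('top',(318,200),'side',(298,214)))
for n,u,v,z in(("mug",202,261,.09),("bottle",146,197,.2),("dg",430,262,.1),("do",415,162,.1)): print(n,onz('top',u,v,z))
d=np.abs(cv2.imread('pics/n_top.png').astype(int)-cv2.imread('pics/a_top.png')).max(2)
for n,(u,v) in dict(mug=(202,261),bottle=(158,202),dg=(428,262),do=(412,165),blue=(318,200)).items(): print(n,(d[v-10:v+10,u-12:u+12]>60).mean())
E
```

```text
[0.643 0.244 0.363] 0.00197920852371096 [0.456 0.222 0.257] 0.004351595789241503 0.21608557711583493 60.55258209410552 [0.865 0.102 0.492]
blue (array([0.565, 0.016, 0.251]), np.float64(0.00029860880915885934))
mug [0.387 0.363 0.09 ]
bottle [0.571 0.509 0.2  ]
dg [ 0.397 -0.334  0.1  ]
do [ 0.704 -0.29   0.1  ]
mug 0.0
bottle 0.0
dg 0.0
do 0.0
blue 0.041666666666666664
```

```bash
python3 -c "
from workcell import arm
print(arm.sign_off())"
```

```text
the job is handed in; nothing more can be done
None
```

I drew the red-ringed microphone straight up out of its well by its black handle. I tipped it towards the red chair and handed the job in while still holding it in front of that chair, at 32.75 s on the robot's clock.

**How it was done:** the moves only shift the tool and turn it about the vertical. I tilted the hand by pushing the arm against its reach and joint limits. I brought the fingers down either side of the mic, gripped, lifted, then tipped the mic at the arm's inner reach limit.

**Last checks:**
- **Grille:** two cameras put it at (0.643, 0.244, 0.363) and the joint angles at (0.650, 0.252, 0.347). My estimate of the spot is (0.655, 0.255, 0.34), so it is within about 3 cm.
- **Lean:** it points towards the chair, about 5–7° off its fore-and-aft line. The foot is about 25 cm up, on the robot's side.
- **Grip:** the fingers are 29 mm apart on the handle and the joints are still.
- **Other objects:** the mug, bottle, both daubers and the blue microphone look the same in the top view as at the start. The turntable looked unturned, but I did not measure its angle.

**What was off or disagreed:**
- **Tilt:** it is steeper than the 45° asked for. The cameras say 61° and the joint angles 64°; the limit is 70°.
- **Force spike:** one attempt to flatten the tilt jolted the arm at full stretch. The wrist force read about 118 N against the 120 N limit, and I cannot rule out a higher peak between readings. I then backed off gently and did not try again.
- **First grasp:** it missed. The fingers shut just short of the handle and nudged the mic a few millimetres in its well; the second grasp, 18 mm deeper, held.
- **Grip height:** it is about 120 mm from the foot, just above the suggested 65–115 mm but still on the straight black handle.

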